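# Deburr lock cylinders in a pot of ceramic balls

## Task

Lift the upper tray off the rack by its handle and set it down flat in the middle of the rubber mat, then put every brass lock cylinder from the lower tray into the steel pot of deburring balls. Next take the wooden stick from its holder and stir with its tip down among the balls near the pot's floor: three full turns anticlockwise seen from above, wide circles roughly half-way between the pot's middle and its wall. Finally stand the stick back in its holder and put the tray back level on the rack's four posts, with all balls and cylinders left in the pot and the other tools on the bench undisturbed.

Things in the scene. Friction and masses are not known exactly. Their poses are not given: they have to be found in the camera images.
- rack_plate (a point): middle of the upper face (6 mm above the bench) of the rack's lower tray, a bare-metal plate fixed to the bench, 190 mm (x) by 260 mm (y), with a lip whose top is 12 mm above the bench and four dark corner posts, 24 mm square, centres at x +-83, y +-118 mm; axes turn with the rack, z up. The lock cylinders lie on it at first
- rack_top (a point): middle of the plane of the rack's four post tops, 58 mm above the bench, on which the upper tray stands; axes as the plate's. On the posts' outer edges thin ears rise 14 mm above the post tops, inner faces at x +-92 and y +-127 mm, so the upper tray (170 by 240 mm) has 7 mm of play all round between the ears
- tray_handle (a point): middle of the handle of the upper tray, a level wooden bar across the tray's middle, 14 mm square, 150 mm long along the tray's y, with a steel upright 66 mm to each side; pinch it across x from above. 78 mm above the tray's underside. Axes are the tray's, z up
- tray_foot (a point): middle of the underside of the upper tray; axes as the handle's. Loose grey open tray, 170 mm (x) by 240 mm (y), walls 35 mm high, about 0.35 kg, at first standing on the rack's posts. The small pins seen in it are part of it
- mat_mid (a point): middle of the upper face of a black rubber mat lying on the bench, 220 mm (x) by 290 mm (y), 4 mm thick, fixed; axes turn with the mat
- pot_floor (a point): middle of the inner floor (6 mm above the bench) of a round open steel pot bolted to the bench: inside radius 100 mm at the floor and 104 mm at the rim, the rim 70 mm above the bench, wall 4 mm; its axes are those of the world: x away from the robot (the far side), y to the robot's left, z up
- holder_floor (a point): middle of the inner floor (6 mm above the bench) of the stick's holder, a plywood square tube fixed to the bench, 38 mm square outside, 26 mm square inside, open top 50 mm above the bench; axes turn with it
- stick_grip (a point): point on the wooden stirring stick to grip it, 25 mm below its top. The stick is loose, 16 mm square, 135 mm long, 0.04 kg, and at first stands upright in its holder. z runs up along the stick, x and y are across its flat sides
- stick_tip (a point): middle of the lower end of the stirring stick, 110 mm below the grip point; same axes
- lock1_mid (a point): centre of a hollow brass lock cylinder of oval section (loose; two to four of them are there, an absent one reads None): 62 mm long (its x), 34 mm wide (its y), 20 mm thick (its z), about 0.06 kg; at first lying flat on the lower tray under the upper one
- lock2_mid (a point): centre of a hollow brass lock cylinder of oval section (loose; two to four of them are there, an absent one reads None): 62 mm long (its x), 34 mm wide (its y), 20 mm thick (its z), about 0.06 kg; at first lying flat on the lower tray under the upper one
- lock3_mid (a point): centre of a hollow brass lock cylinder of oval section (loose; two to four of them are there, an absent one reads None): 62 mm long (its x), 34 mm wide (its y), 20 mm thick (its z), about 0.06 kg; at first lying flat on the lower tray under the upper one
- lock4_mid (a point): centre of a hollow brass lock cylinder of oval section (loose; two to four of them are there, an absent one reads None): 62 mm long (its x), 34 mm wide (its y), 20 mm thick (its z), about 0.06 kg; at first lying flat on the lower tray under the upper one
- ball1_center (a point): centre of a white ceramic deburring ball, 28 mm across, 28 g, loose in the pot, seven in all
- ball2_center (a point): centre of a white ceramic deburring ball, 28 mm across, 28 g, loose in the pot, seven in all
- ball3_center (a point): centre of a white ceramic deburring ball, 28 mm across, 28 g, loose in the pot, seven in all
- ball4_center (a point): centre of a white ceramic deburring ball, 28 mm across, 28 g, loose in the pot, seven in all
- ball5_center (a point): centre of a white ceramic deburring ball, 28 mm across, 28 g, loose in the pot, seven in all
- ball6_center (a point): centre of a white ceramic deburring ball, 28 mm across, 28 g, loose in the pot, seven in all
- ball7_center (a point): centre of a white ceramic deburring ball, 28 mm across, 28 g, loose in the pot, seven in all
- screwdriver: a loose screwdriver lying on the bench, not to be disturbed
- pliers: a loose pair of red-handled pliers lying on the bench, not to be disturbed
- padlock: a loose brass padlock lying on the bench, not to be disturbed
- hammer: a loose hammer lying on the bench, not to be disturbed

How it is judged:
On the way, in this order (a step that is already met when the one before it is completed fails the run):
1. the upper tray lies flat on the rubber mat, its middle within 50 mm of the mat's middle, let go (horizontal distance between tray_foot and mat_mid below 0.05 m and z of tray_foot in the frame of mat_mid below 0.006 m and angle between tray_foot's own z axis and vertical below 0.06 rad and contact force between the fingers and tray below 0.1 N and linear speed of tray below 0.02 m/s), for 0.2 s.
2. every lock cylinder is in the pot, let go (horizontal distance between each of lock1_mid, lock2_mid, lock3_mid, lock4_mid and pot_floor below 0.098 m and z of each of lock1_mid, lock2_mid, lock3_mid, lock4_mid in the frame of pot_floor below 0.062 m and contact force between the fingers and lock1 below 0.1 N and contact force between the fingers and lock2 below 0.1 N and contact force between the fingers and lock3 below 0.1 N and contact force between the fingers and lock4 below 0.1 N), for 0.3 s.
3. stirring, turn 1: the held stick's tip, less than 30 mm above the pot's floor, passes the far side of the pot, 20 mm or more from the middle (x of stick_tip in the frame of pot_floor above 0.02 m and y of stick_tip in the frame of pot_floor between -0.02 and 0.02 m and horizontal distance between stick_tip and pot_floor below 0.1 m and z of stick_tip in the frame of pot_floor below 0.03 m and contact force between the fingers and stick above 0.3 N).
4. stirring, turn 1: the held stick's tip, less than 30 mm above the pot's floor, passes the left side of the pot, 20 mm or more from the middle (y of stick_tip in the frame of pot_floor above 0.02 m and x of stick_tip in the frame of pot_floor between -0.02 and 0.02 m and horizontal distance between stick_tip and pot_floor below 0.1 m and z of stick_tip in the frame of pot_floor below 0.03 m and contact force between the fingers and stick above 0.3 N).
5. stirring, turn 1: the held stick's tip, less than 30 mm above the pot's floor, passes the near side of the pot, 20 mm or more from the middle (x of stick_tip in the frame of pot_floor below -0.02 m and y of stick_tip in the frame of pot_floor between -0.02 and 0.02 m and horizontal distance between stick_tip and pot_floor below 0.1 m and z of stick_tip in the frame of pot_floor below 0.03 m and contact force between the fingers and stick above 0.3 N).
6. stirring, turn 1: the held stick's tip, less than 30 mm above the pot's floor, passes the right side of the pot, 20 mm or more from the middle (y of stick_tip in the frame of pot_floor below -0.02 m and x of stick_tip in the frame of pot_floor between -0.02 and 0.02 m and horizontal distance between stick_tip and pot_floor below 0.1 m and z of stick_tip in the frame of pot_floor below 0.03 m and contact force between the fingers and stick above 0.3 N).
7. stirring, turn 2: the held stick's tip, less than 30 mm above the pot's floor, passes the far side of the pot, 20 mm or more from the middle (all of step 3).
8. stirring, turn 2: the held stick's tip, less than 30 mm above the pot's floor, passes the left side of the pot, 20 mm or more from the middle (all of step 4).
9. stirring, turn 2: the held stick's tip, less than 30 mm above the pot's floor, passes the near side of the pot, 20 mm or more from the middle (all of step 5).
10. stirring, turn 2: the held stick's tip, less than 30 mm above the pot's floor, passes the right side of the pot, 20 mm or more from the middle (all of step 6).
At the end, for the whole second after the job is handed in: all cylinders and balls in the pot (centres within 98 mm of its axis, under 62 mm above its floor); stick in its holder (tip within 25 mm of the middle, 12 mm of the floor, tilt < 0.3 rad); tray level on the posts (within 16 mm sideways, 5 mm in height, 0.15 rad in yaw); all at rest (horizontal distance between each of lock1_mid, lock2_mid, lock3_mid, lock4_mid, ball1_center, ball2_center, ball3_center, ball4_center, ball5_center, ball6_center, ball7_center and pot_floor below 0.098 m and z of each of lock1_mid, lock2_mid, lock3_mid, lock4_mid, ball1_center, ball2_center, ball3_center, ball4_center, ball5_center, ball6_center, ball7_center in the frame of pot_floor below 0.062 m and horizontal distance between stick_tip and holder_floor below 0.025 m and z of stick_tip in the frame of holder_floor below 0.012 m and angle between stick_tip's own z axis and vertical below 0.3 rad and horizontal distance between tray_foot and rack_top below 0.016 m and z of tray_foot in the frame of rack_top between -0.005 and 0.005 m and angle between tray_foot's own z axis and vertical below 0.05 rad and angle between the x axis of tray_foot and the x axis of rack_top, either way round below 0.15 rad and linear speed of each of lock1, lock2, lock3, lock4, tray, stick below 0.02 m/s); the robot touches nothing.
It fails at once if a bystander tool is moved more than 30 mm (distance of any of screwdriver, pliers, padlock, hammer from where it was at the start of the episode above 0.03 m).
Of lock1, lock2, lock3, lock4 only 2 to 4 are there at a start; the rules pass over those that are not, and their reading is None.
At some moment in a run one of lock1, lock2, lock3, lock4 may be knocked a few centimetres aside while the robot is not near it.
It also fails if it takes over 210 s, if anything falls off the work surface, if the arm or the gripper's body presses on something with over 40 N, if the wrist force passes 120 N, or if a joint passes its speed limit or range.

## Robot

A 7-joint arm with a two-finger parallel gripper is mounted at the origin on the work surface. World frame = base frame: x ahead of the robot, y to its left, z up, the work surface at z = 0. Lengths are in m, angles in rad, forces in N, time in s.
With the tool pointing down it reaches from about 0.425 to 0.925 m from the base axis. Payload 6.8 kg.
Tool frame: the origin (TCP) lies on the centre line of the jaws, within the pads' length; the fingertips stand 14 mm ahead of it and the grasp point (between the pads) lies 5 mm behind it (manip.tcp_to_tips is the distance from the TCP to the fingertips, in m); x points along the fingers, z is the direction in which the jaws open and shut, and the axes are right-handed (so a half turn about x gives the same grasp; the last joint's range is limited). The gripper opens to 88 mm and grips with 3 to 60 N. Pads are 20 mm wide; open, the fingers measure 115 mm over their backs; the gripper's body (75 mm by 178 mm) begins 61 mm behind the grasp point.
Start: joints at [1.138, 0.477, 0.022, 1.555, -0.011, 1.109, -0.083], TCP at [0.215, -0.64, 0.201] pointing down, gripper open.
Joint ranges: [-2.96, 2.96], [-0.34, 2.1], [-1.41, 1.46], [0.24, 2.44], [-1.37, 4.51], [0.17, 1.92], [-2.96, 2.96]. Speed limits (rad/s): [2.39, 2.39, 3.14, 3.14, 3.14, 3.14, 3.14].

## Interface

Orientations are given as a unit quaternion [x, y, z, w].
In Python, from workcell import manip gives the robot as it stands.
- The arm moves only by the tool arm_command, never from a script. Its argument "motion" is a list of rows, each a list of 2 entries, a list of its own where there are three numbers: the shift along the world's x, y, z in m, then the turn, a rotation vector about the world's x, y, z in degrees. In form: [[[tx, ty, tz], [wx, wy, wz]], ...]. A call has 1 to 20 rows; each row shifts and turns the commanded pose from where the row before left it; what a row does not reach is not made up. A row lasts 1/10 s, in which the tool goes at most 50 mm and 8.59 degrees, less where a joint would pass 70% of its speed; a pose out of reach is approached as far as the arm can. A call with a gripper value outside its range is refused whole. "hand" is the opening in per cent of the stroke, from 0 (shut) to 100 (fully open), set as the call begins (left out, the last holds). The fingers move at their own pace and stop on an object; "squeeze" is the grip in N (left out, the last holds). Time passes only in rows, so rows that do not move let the fingers close. It gives the time, the measured TCP pose, the force and the opening at its end, in the units of the state.
- manip.get_obs(): the state, without advancing time (a new reading comes with each control period).
- manip.grab_frame(name): name is "scene" or "top"; returns the picture (480x640x3 uint8, blue, green, red); there is no depth.
- manip.get_calibration(name): a dict with "fx", "fy", "cx", "cy" (pixels), "dist" ([k1, k2, p1, p2, k3] as OpenCV has them; the pictures are not rectified), "world_from_camera" (4x4, takes a point from camera to world coordinates). Camera axes: x right, y down, z forward; pixel columns grow to the right and rows downward; lengths in m; the calibration is good to about 2 mm. A picture is of the moment at which its call begins. get_calibration takes no time and is no camera call.
- manip.finish_job(): hands the job in, once; it reports no verdict.
The state is a dict: "time_s": time; "joints": joint angles; "qvel": joint speeds; "joint_efforts": joint torques, N m; "tcp_pos": TCP position; "ee_rot": TCP orientation; "contact_force": force on the tool from outside, world axes, zero at the start; "ft_torque": the same for the moment, N m; "opening": opening from 0.0 (shut) to 1.0 (fully open).
Only numpy, scipy, OpenCV 4.12 (cv2) and the standard library are available. Lean on these libraries where they do the work, as an engineer would, in place of code of your own. Each camera call takes 0.05 s, during which the arm holds its last target.

## Working session

There is one attempt and no reset: what is moved stays moved. The work goes in short steps, Python scripts to look and compute and a tool call to move; the robot and the scene stay as the last step left them, time stands still between calls to the robot, and variables do not carry over. Pictures are saved under pics/ and viewed, and the job is handed in when it is done.

Besides the shell and the picture viewer there is one more tool, called as name(argument=value, ...), one argument or row to a line, values as JSON. arm_command: Moves the arm, as the interface text tells. Its arguments: {"type":"object","properties":{"motion":{"type":"array","items":{"type":"array"}},"hand":{"type":"number"},"squeeze":{"type":"number"}},"required":["motion"]}

```bash
ls; mkdir -p pics; python3 - <<'E'
from workcell import manip
import cv2,numpy as np
o=manip.get_obs(); print(o)
for n in("scene","top"):
    cv2.imwrite(f"pics/{n}0.png",manip.grab_frame(n)); c=manip.get_calibration(n); print(n,c)
E
```

```text
pics
{'time_s': 0.0, 'joints': array([ 1.13788991,  0.47773712,  0.02234228,  1.55642168, -0.01153037,
        1.10927208, -0.08312687]), 'qvel': array([-6.86283198e-04,  4.34414151e-04,  1.95879296e-04, -2.92929402e-04,
       -8.91062858e-05, -1.90002191e-04,  4.72249537e-04]), 'joint_efforts': array([ 9.82274673e-05, -5.82857394e+01,  1.53464008e+00, -2.72611731e+01,
       -5.43214171e-02,  1.69050309e-02,  1.63233935e-04]), 'tcp_pos': array([ 0.21520532, -0.63912442,  0.20033658]), 'ee_rot': array([ 0.41290543,  0.57477208, -0.4122575 ,  0.57375074]), 'contact_force': array([-0.15251665, -0.05341061,  0.53687394]), 'ft_torque': array([-0.03304848,  0.0076153 , -0.0253521 ]), 'opening': 0.9985589336814754}
scene {'fx': 444.36626752722384, 'fy': 444.36626752722384, 'cx': 313.6600875470293, 'cy': 238.91366469915468, 'dist': array([0.01172841, 0.        , 0.        , 0.        , 0.        ]), 'world_from_camera': array([[ 0.7492019 ,  0.38439616, -0.53938493,  1.12667019],
       [ 0.66191406, -0.46378433,  0.58887509, -0.58963959],
       [-0.02379696, -0.79821281, -0.60190532,  0.70655812],
       [ 0.        ,  0.        ,  0.        ,  1.        ]])}
top {'fx': 531.2023811547513, 'fy': 531.2023811547513, 'cx': 321.06457141306237, 'cy': 231.55341520622972, 'dist': array([0.02688828, 0.        , 0.        , 0.        , 0.        ]), 'world_from_camera': array([[-0.01169941, -0.99166158,  0.12833719,  0.46323736],
       [-0.99982284,  0.00970877, -0.01612565,  0.00603198],
       [ 0.01474519, -0.12850312, -0.99159948,  1.17456306],
       [ 0.        ,  0.        ,  0.        ,  1.        ]])}
```

View pics/top0.png

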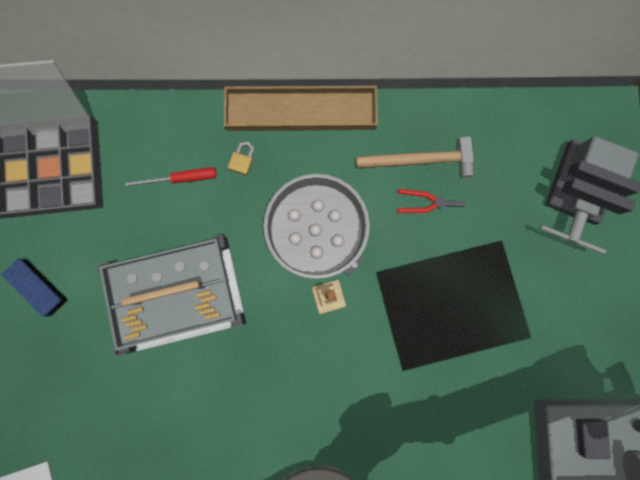

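View pics/scene0.png

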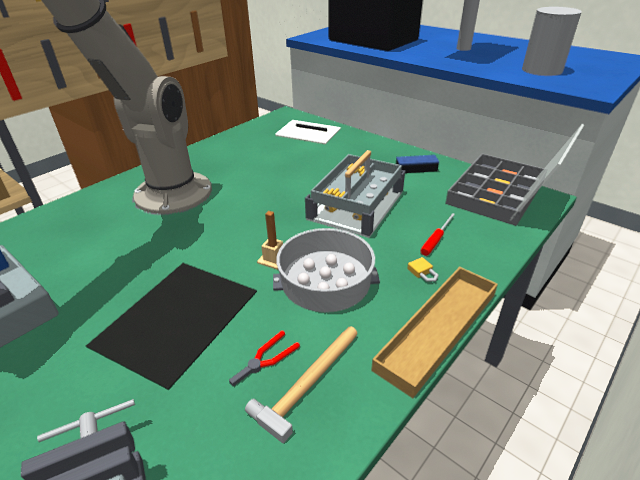

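The top view has the rack with its tray at about (170,292), the pot at (317,226), the holder with its stick at (329,296), and the mat at (453,305). The tools are above the pot and to its right. Next I'll measure.

```bash
cat > h.py <<'E'
import numpy as np,cv2
from workcell import manip
C={n:manip.get_calibration(n) for n in("scene","top")}
def K(n):
    c=C[n];return np.array([[c['fx'],0,c['cx']],[0,c['fy'],c['cy']],[0,0,1.]])
def ray(n,uv):
    p=cv2.undistortPoints(np.array(uv,float).reshape(-1,1,2),K(n),np.array(C[n]['dist'])).reshape(-1,2)
    T=C[n]['world_from_camera'];d=np.c_[p,np.ones(len(p))]@T[:3,:3].T
    return T[:3,3],d
def plane(n,uv,z):
    o,d=ray(n,uv);return o+d*((z-o[2])/d[:,2])[:,None]
def tri(uvs,uvt):
    o1,d1=ray("scene",uvs);o2,d2=ray("top",uvt);out=[]
    for a,b in zip(d1,d2):
        A=np.c_[a,-b];s=np.linalg.lstsq(A,o2-o1,rcond=None)[0]
        p,q=o1+a*s[0],o2+b*s[1];out.append(np.r_[(p+q)/2,np.linalg.norm(p-q)])
    return np.array(out)
def proj(n,P):
    T=np.linalg.inv(C[n]['world_from_camera']);r=cv2.Rodrigues(T[:3,:3])[0]
    return cv2.projectPoints(np.array(P,float).reshape(-1,1,3),r,T[:3,3],K(n),np.array(C[n]['dist']))[0].reshape(-1,2)
def crop(img,x0,y0,x1,y1,name,k=None):
    k=k or min(800/(x1-x0),600/(y1-y0))
    cv2.imwrite("pics/"+name,cv2.resize(img[y0:y1,x0:x1],None,fx=k,fy=k,interpolation=cv2.INTER_CUBIC))
E
python3 - <<'E'
from h import *
t=cv2.imread("pics/top0.png");s=cv2.imread("pics/scene0.png")
crop(t,90,220,250,340+20,"t_rack.png",5);crop(s,290,140,430,250,"s_rack.png",5)
crop(t,255,165,375,325,"t_pot.png",3.75);crop(s,250,200,390,320,"s_pot.png",5)
# mat
m=(t.max(2)<30).astype(np.uint8)
m[:, :360]=0;m[:235]=0;m[375:]=0;m[:,535:]=0
cs=max(cv2.findContours(m,0,2)[0],key=cv2.contourArea);r=cv2.minAreaRect(cs);b=cv2.boxPoints(r)
P=plane("top",b,0.004);print("mat",P.round(4).tolist(),P.mean(0),[np.linalg.norm(P[i]-P[i-1]) for i in range(4)])
E
```

```text
mat [[0.3622, -0.3021, 0.004], [0.3644, -0.3057, 0.004], [0.3581, -0.3097, 0.004], [0.3558, -0.3061, 0.004]] [ 0.360133  -0.3058652  0.004    ] [np.float64(0.00754958525930356), np.float64(0.0042468802610123825), np.float64(0.007551699936661803), np.float64(0.004243617764902998)]
```

View pics/t_rack.png

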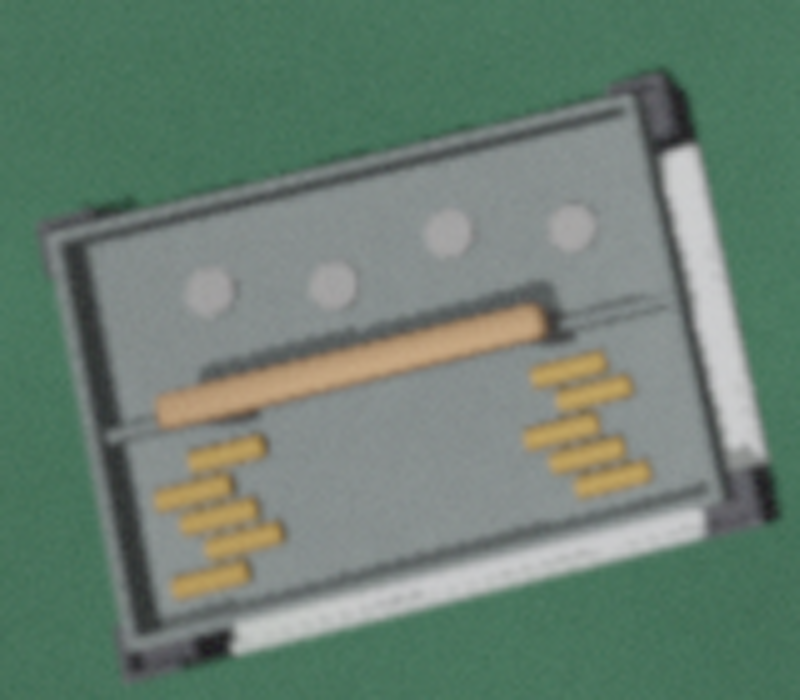

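View pics/s_rack.png

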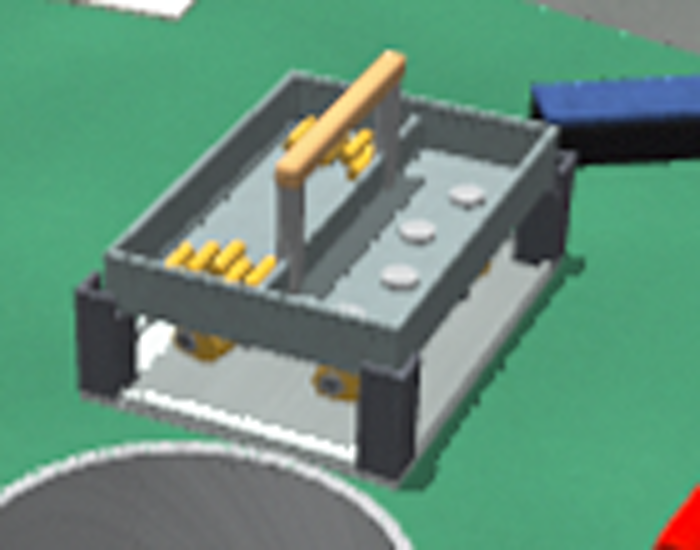

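View pics/t_pot.png

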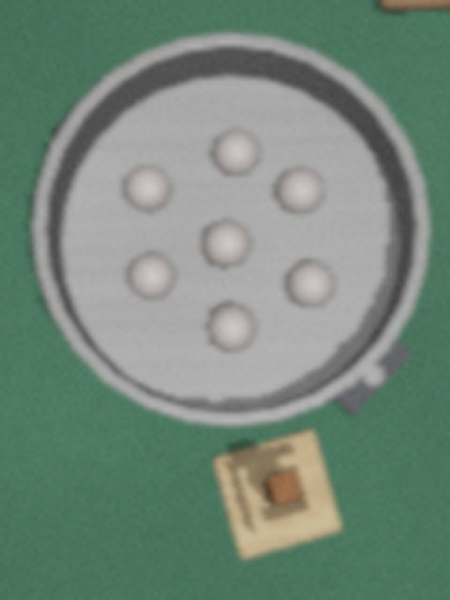

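View pics/s_pot.png

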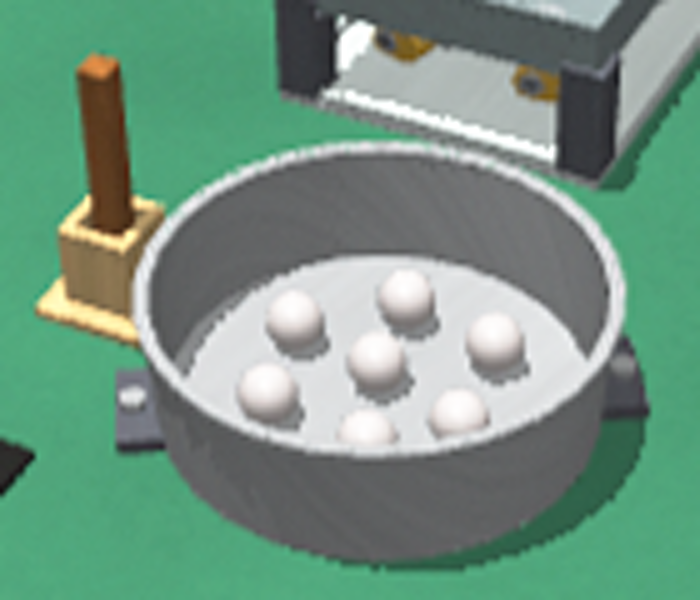

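```bash
python3 - <<'E'
from h import *
t=cv2.imread("pics/top0.png");s=cv2.imread("pics/scene0.png")
def big(m,roi):
    z=np.zeros_like(m);x0,y0,x1,y1=roi;z[y0:y1,x0:x1]=m[y0:y1,x0:x1]
    return max(cv2.findContours(z,0,2)[0],key=cv2.contourArea)
def rect(n,c,z,lab):
    r=cv2.minAreaRect(c);P=plane(n,cv2.boxPoints(r),z)[:,:2]
    e=P-np.roll(P,1,0);L=np.linalg.norm(e,axis=1);i=L.argmax()
    print(lab,"px",np.round(r[0],1),"mid",P.mean(0).round(4),"L",L[:2].round(4),"long axis deg",np.degrees(np.arctan2(e[i,1],e[i,0])).round(2))
hsv=cv2.cvtColor(t,cv2.COLOR_BGR2HSV)
print(t[300,450],hsv[300,450],t[420,200],t[360,440])
m=((t[...,1]<30)).astype(np.uint8)
c=big(m,(365,235,540,380));rect("top",c,0.004,"mat")
wood=((hsv[...,0]<20)&(hsv[...,1]>70)&(hsv[...,2]>120)).astype(np.uint8)
rect("top",big(wood,(100,270,215,312)),0.143,"handle top")
rect("top",big(wood,(305,275,350,318)),0.006,"holder blk")
st=((hsv[...,0]<20)&(hsv[...,1]>110)&(t[...,2]>90)).astype(np.uint8)
c=big(st,(322,287,338,303));rect("top",c,0.141,"stick top");print(cv2.contourArea(c))
# pot: rim ellipse
gm=((hsv[...,1]<60)).astype(np.uint8)
c=big(gm,(255,165,375,285));h=cv2.convexHull(c).reshape(-1,2)
(P:=plane("top",h,0.070))
A=np.c_[2*P[:,:2],np.ones(len(P))];x=np.linalg.lstsq(A,(P[:,:2]**2).sum(1),rcond=None)[0]
print("pot",x[:2],np.sqrt(x[2]+x[0]**2+x[1]**2))
hs=cv2.cvtColor(s,cv2.COLOR_BGR2HSV)
# tray rim corners
px=np.array([[50,240],[632,95],[727,500],[128,645]])/5+[90,220]
P=plane("top",px,0.093);print(P[:,:2].round(4).tolist(),P.mean(0),[np.linalg.norm(P[i]-P[i-1]).round(4) for i in range(4)])
px=np.array([[45,225],[660,72],[775,520],[125,678]])/5+[90,220]
P=plane("top",px,0.072);print("ears",P[:,:2].round(4).tolist(),P.mean(0),[np.linalg.norm(P[i]-P[i-1]).round(4) for i in range(4)])
E
```

```text
[30 35 32] [48 36 35] [ 90 114  72] [38 48 33]
mat px [404.8 356.8] mid [ 0.3407 -0.1903] L [0.0045 0.0122] long axis deg -47.0
handle top px [159.8 292.8] mid [0.4816 0.2992] L [0.0139 0.1483] long axis deg -76.53
holder blk px [327.7 294. ] mid [ 0.4768 -0.0258] L [0.0461 0.0557] long axis deg -74.78
stick top px [330.2 294.7] mid [ 0.4738 -0.0269] L [0.0158 0.015 ] long axis deg -166.7
50.0
pot [ 0.61840867 -0.00355773] 0.11368406473044072
[[0.5336, 0.4344], [0.59, 0.2023], [0.4263, 0.1621], [0.3733, 0.397]] [0.48080159 0.2989511  0.093     ] [np.float64(0.1646), np.float64(0.2389), np.float64(0.1685), np.float64(0.2408)]
ears [[0.5411, 0.445], [0.602, 0.1946], [0.4173, 0.1455], [0.3586, 0.4052]] [0.47975536 0.29760071 0.072     ] [np.float64(0.1868), np.float64(0.2577), np.float64(0.1911), np.float64(0.2663)]
```

```bash
python3 - <<'E'
from h import *
t=cv2.imread("pics/top0.png");s=cv2.imread("pics/scene0.png")
m=((t[...,1]<60)&(cv2.cvtColor(t,cv2.COLOR_BGR2HSV)[...,1]<110)).astype(np.uint8)
z=np.zeros_like(m);z[235:380,365:540]=m[235:380,365:540]
c=max(cv2.findContours(z,0,2)[0],key=cv2.contourArea)
r=cv2.minAreaRect(c);P=plane("top",cv2.boxPoints(r),.004);e=P-np.roll(P,1,0);L=np.linalg.norm(e,axis=1)
print("mat",P.mean(0),L,np.degrees(np.arctan2(e[:,1],e[:,0])))
P=plane("top",np.array([[377,270],[502,241],[530,339],[403,370]]),.004);print(P.mean(0))
P=plane("top",[[263.8,226],[369.7,226],[317,174.3],[317,278.3]],.07);print("pot",P)
# rim from several edge points scanning
hsv=cv2.cvtColor(t,cv2.COLOR_BGR2HSV);pts=[]
c0=np.array([316.8,226.3])
for a in np.arange(0,360,5):
    if 20<a<75: continue
    d=np.array([np.cos(np.radians(a)),np.sin(np.radians(a))])
    for q in np.arange(62,40,-.5):
        u=c0+d*q
        if hsv[int(round(u[1])),int(round(u[0])),1]<60: pts.append(u);break
P=plane("top",pts,.07)[:,:2]
A=np.c_[2*P,np.ones(len(P))];x=np.linalg.lstsq(A,(P**2).sum(1),rcond=None)[0];print("pot",x[:2],np.sqrt(x[2]+x[0]**2+x[1]**2))
# stick top tri: scene crop stick top centre (99,67)/5+(250,200)
print(tri([[250+99/5,200+66/5]],[[330.2,294.7]]))
print(tri([[250+112/5,200+232/5]],[[330.2,294.7]]))
hm=[ (290+282/5,140+166/5),(290+397/5,140+62/5)]
print("handle ends",tri(hm,[[90+548/5,220+320/5],[90+157/5,220+411/5]]))
# balls
E
```

```text
mat [ 0.45250823 -0.29883169  0.004     ] [0.21693083 0.29319412 0.21904168 0.28596371] [  13.22958222  -76.03772315 -168.65719297  103.58164876]
[ 0.45156378 -0.2996656   0.004     ]
pot [[ 0.61910523  0.1079545   0.07      ]
 [ 0.61696501 -0.11431674  0.07      ]
 [ 0.72899587 -0.00472582  0.07      ]
 [ 0.50858344 -0.0023625   0.07      ]]
pot [ 0.61819847 -0.00226333] 0.11317139640137948
[[ 0.47451754 -0.02626226  0.13935636  0.0020805 ]]
[[ 0.47546379 -0.02931965  0.04450733  0.00200798]]
handle ends [[0.49904225 0.22560856 0.14436369 0.0049252 ]
 [0.4659459  0.37521182 0.13630765 0.00349288]]
```

```bash
cat >> h.py <<'E'
from scipy.spatial.transform import Rotation as R
def tgt(pos=None,yaw=None):
    """print delta to target TCP pos and jaw direction yaw (deg), tool down"""
    o=manip.get_obs();r=R.from_quat(o['ee_rot']);M=r.as_matrix()
    j=np.degrees(np.arctan2(M[1,2],M[0,2]))
    print("t",round(o['time_s'],2),"tcp",o['tcp_pos'].round(4),"toolx",M[:,0].round(3),"jaw yaw",j.round(2),"F",o['contact_force'].round(2),"open",round(o['opening'],3))
    if pos is not None: print("delta",(np.array(pos)-o['tcp_pos']).round(4))
    if yaw is not None:
        x=np.array([0,0,-1.]);
        for y in(yaw,yaw+180):
            z=np.array([np.cos(np.radians(y)),np.sin(np.radians(y)),0]);T=np.c_[x,np.cross(z,x),z]
            print("rotvec",y,np.degrees((R.from_matrix(T)*r.inv()).as_rotvec()).round(2))
E
python3 -c "
from h import *
tgt([.4816,.2992,.25],13.4)"
```

```text
t 0.1 tcp [ 0.2152 -0.6392  0.2004] toolx [-0.001  0.001 -1.   ] jaw yaw -71.39 F [ 0.12 -0.04 -0.22] open 0.997
delta [0.2664 0.9384 0.0496]
rotvec 13.4 [-4.000e-02 -9.000e-02  8.479e+01]
rotvec 193.4 [-9.000e-02  4.000e-02 -9.521e+01]
```

arm_command(
  motion=[
    [[0.036,0.024,0.006],[0,0,3.4]],
    [[0.036,0.024,0.006],[0,0,3.4]],
    [[0.036,0.024,0.006],[0,0,3.4]],
    [[0.036,0.024,0.006],[0,0,3.4]],
    [[0.036,0.024,0.006],[0,0,3.4]],
    [[0.036,0.024,0.006],[0,0,3.4]],
    [[0.036,0.024,0.006],[0,0,3.4]],
    [[0.036,0.024,0.006],[0,0,3.4]],
    [[0.0125,0.044,0],[0,0,3.4]],
    [[0.0125,0.044,0],[0,0,3.4]],
    [[0.0125,0.044,0],[0,0,3.4]],
    [[0.0125,0.044,0],[0,0,3.4]],
    [[0.0125,0.044,0],[0,0,3.4]],
    [[0.0125,0.044,0],[0,0,3.4]],
    [[0.0125,0.044,0],[0,0,3.4]],
    [[0.0125,0.044,0],[0,0,3.4]],
  ],
  hand=100,
  squeeze=25,
)

```text
time_s: 1.7
tcp_pos: [0.6033, -0.094, 0.249]
ee_rot: [0.104, 0.7, -0.104, 0.699]
contact_force: [0.6, 0.3, -0.2]
opening: 0.999
```

```bash
python3 -c "
from h import *
tgt([.4816,.2992,.25],13.4);print(manip.get_obs()['joints'].round(2))"
```

```text
t 1.7 tcp [ 0.6033 -0.094   0.249 ] toolx [-0.001 -0.    -1.   ] jaw yaw -16.86 F [ 0.65  0.27 -0.19] open 0.999
delta [-0.1217  0.3932  0.001 ]
rotvec 13.4 [ 1.000e-02 -3.000e-02  3.026e+01]
rotvec 193.4 [-4.0000e-02 -2.0000e-02 -1.4974e+02]
[ 0.35  0.36 -0.39  1.64  0.15  1.17 -0.37]
```

arm_command(
  motion=[
    [[-0.0135,0.0437,0],[0,0,3.4]],
    [[-0.0135,0.0437,0],[0,0,3.4]],
    [[-0.0135,0.0437,0],[0,0,3.4]],
    [[-0.0135,0.0437,0],[0,0,3.4]],
    [[-0.0135,0.0437,0],[0,0,3.4]],
    [[-0.0135,0.0437,0],[0,0,3.4]],
    [[-0.0135,0.0437,0],[0,0,3.4]],
    [[-0.0135,0.0437,0],[0,0,3.4]],
    [[-0.0135,0.0437,0],[0,0,3.1]],
    [[0,0,-0.025],[0,0,0]],
    [[0,0,0],[0,0,0]],
  ],
)

```text
time_s: 2.8
tcp_pos: [0.4796, 0.2974, 0.2214]
ee_rot: [-0.084, 0.704, 0.082, 0.7]
contact_force: [0.6, -1.1, -0.5]
opening: 1.0
```

```bash
python3 -c "
from h import *
tgt([.4816,.2992,.131],13.4);print(manip.get_obs()['joints'].round(2))"
```

```text
t 2.8 tcp [0.4796 0.2974 0.2214] toolx [-0.005 -0.003 -1.   ] jaw yaw 13.48 F [ 0.55 -1.11 -0.47] open 1.0
delta [ 0.002   0.0018 -0.0904]
rotvec 13.4 [ 0.16 -0.27 -0.08]
rotvec 193.4 [  0.42   0.25 179.92]
[-0.14  0.35 -0.66  1.76  0.24  1.11 -0.64]
```

arm_command(
  motion=[
    [[0.002,0.002,-0.03],[0,0,0]],
    [[0,0,-0.03],[0,0,0]],
    [[0,0,-0.02],[0,0,0]],
    [[0,0,-0.01],[0,0,0]],
    [[0,0,0],[0,0,0]],
    [[0,0,0],[0,0,0]],
  ],
)

```text
time_s: 3.4
tcp_pos: [0.4847, 0.2995, 0.1353]
ee_rot: [-0.081, 0.702, 0.082, 0.703]
contact_force: [0.5, 0.1, -0.0]
opening: 1.002
```

arm_command(
  motion=[
    [[0,0,0],[0,0,0]],
    [[0,0,0],[0,0,0]],
    [[0,0,0],[0,0,0]],
    [[0,0,0],[0,0,0]],
    [[0,0,0],[0,0,0]],
    [[0,0,0],[0,0,0]],
    [[0,0,0],[0,0,0]],
    [[0,0,0],[0,0,0]],
  ],
  hand=0,
  squeeze=35,
)

```text
time_s: 4.2
tcp_pos: [0.4839, 0.2996, 0.1342]
ee_rot: [-0.082, 0.702, 0.082, 0.702]
contact_force: [-0.1, -0.1, 0.3]
opening: 0.31
```

```bash
python3 -c "
from h import *
tgt([.4816,.2992,.131],13.4)
crop(manip.grab_frame('scene'),240,80,460,245,'g1.png')"
```

```text
t 4.2 tcp [0.4839 0.2996 0.1342] toolx [-0. -0. -1.] jaw yaw 13.31 F [-0.08 -0.13  0.31] open 0.31
delta [-0.0023 -0.0004 -0.0032]
rotvec 13.4 [ 0.   -0.    0.09]
rotvec 193.4 [-1.0000e-02 -0.0000e+00 -1.7991e+02]
```

View pics/g1.png

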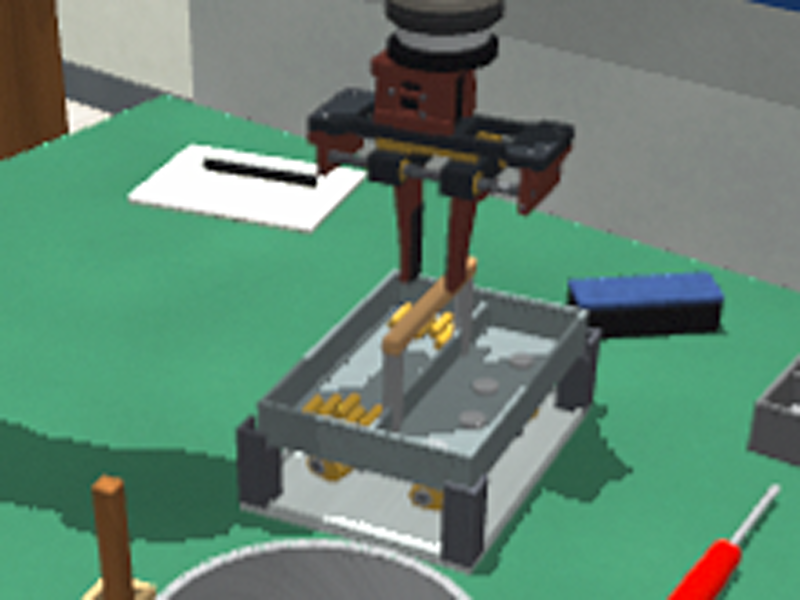

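The fingers straddle the handle and are still closing; they are high on the bar, so I'll drop 3 mm while they finish.

arm_command(
  motion=[
    [[-0.001,0,-0.004],[0,0,0]],
    [[0,0,0],[0,0,0]],
    [[0,0,0],[0,0,0]],
    [[0,0,0],[0,0,0]],
    [[0,0,0],[0,0,0]],
    [[0,0,0],[0,0,0]],
  ],
)

```text
time_s: 4.85
tcp_pos: [0.483, 0.2996, 0.1303]
ee_rot: [-0.082, 0.702, 0.082, 0.702]
contact_force: [0.3, -0.0, 0.1]
opening: 0.003
```

arm_command(
  motion=[
    [[0,0,0.01],[0,0,0]],
    [[0,0,0.01],[0,0,0]],
    [[0,0,0.02],[0,0,0]],
    [[0,0,0.03],[0,0,0]],
    [[0,0,0.03],[0,0,0]],
    [[0,0,0.03],[0,0,0]],
    [[0,0,0],[0,0,0]],
  ],
)

```text
time_s: 5.55
tcp_pos: [0.4847, 0.3017, 0.2658]
ee_rot: [-0.081, 0.7, 0.083, 0.705]
contact_force: [-0.2, 0.6, 0.4]
opening: 0.008
```

```bash
python3 -c "
from h import *
tgt([.452,-.299,.28],13.4)
crop(manip.grab_frame('scene'),240,40,460,245,'g2.png')
crop(manip.grab_frame('top'),80,200,280,360,'g3.png')"
```

```text
t 5.55 tcp [0.4847 0.3017 0.2658] toolx [ 0.007  0.005 -1.   ] jaw yaw 13.31 F [-0.19  0.56  0.43] open 0.008
delta [-0.0327 -0.6007  0.0142]
rotvec 13.4 [-0.27  0.42  0.08]
rotvec 193.4 [   0.65    0.42 -179.91]
```

View pics/g2.png

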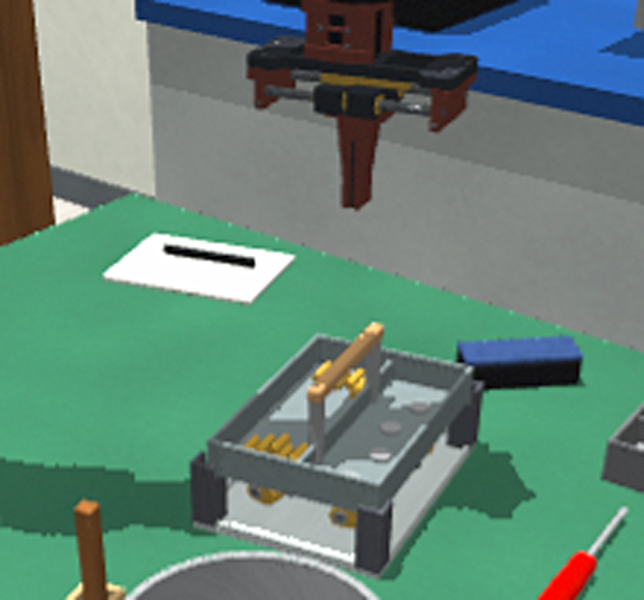

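View pics/g3.png

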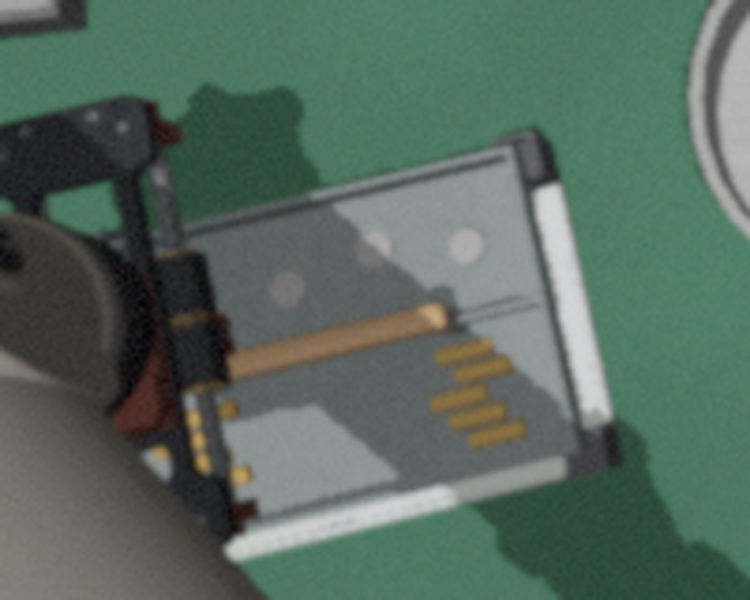

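The grasp missed: the jaws are shut and the tray is still on the rack. The fingers were not where I assumed, so I'll check the projection against the image.

```bash
python3 -c "
from h import *
print('tips scene px expected',proj('scene',[[.4847,.3017,.252]]),'top',proj('top',[[.4847,.3017,.252]]))
k=200/750; print('seen scene',(240+355*220/644,40+205*220/644))
print('handle',proj('scene',[[.4816,.2992,.143]]),proj('top',[[.4816,.2992,.143]]))
k=220/644
a=[(240+355*k,40+205*k)]
print(plane('scene',a,.252))
"
```

```text
tips scene px expected [[360.22254244 123.392968  ]] top [[140.35401984 290.0281949 ]]
seen scene (361.27329192546586, 110.03105590062111)
handle [[357.1633565  161.66263895]] [[160.01149871 292.72752032]]
[[0.43172311 0.37755528 0.252     ]]
```

```bash
python3 -c "
from h import *
print(manip.tcp_to_tips,[a for a in dir(manip) if a[0]!='_'])
print(proj('scene',[[.4839,.2996,.120],[.4839,.2996,.16]]))
f=manip.grab_frame('scene');crop(f,320,60,400,120,'g4.png')
f=manip.grab_frame('top');crop(f,60,190,240,330,'g5.png')
print(manip.get_obs())
"
```

```text
0.014 ['Unreachable', 'finish_job', 'get_calibration', 'get_obs', 'grab_frame', 'tcp_to_tips']
[[357.62525422 169.40316273]
 [358.16046028 156.16296859]]
{'time_s': 5.75, 'joints': array([-0.12802554,  0.32147579, -0.6702293 ,  1.71035869,  0.21340039,
        1.18519736, -0.62213383]), 'qvel': array([-2.46215225e-04,  1.16820138e-02,  3.16538234e-03,  8.33185198e-03,
        1.48931246e-04, -6.70242449e-05, -2.84863210e-04]), 'joint_efforts': array([-5.28718473e-02, -4.50507903e+01, -5.47711685e+00, -2.81959891e+01,
       -6.28341478e-02, -3.64259700e-02,  2.21358576e-03]), 'tcp_pos': array([0.48249235, 0.29910977, 0.25966587]), 'ee_rot': array([-0.08216908,  0.70267991,  0.08168313,  0.70200929]), 'contact_force': array([ 0.60790452, -0.17254061, -0.68015469]), 'ft_torque': array([-0.00421212, -0.06834927,  0.02695477]), 'opening': 0.0048275004746787965}
```

View pics/g4.png

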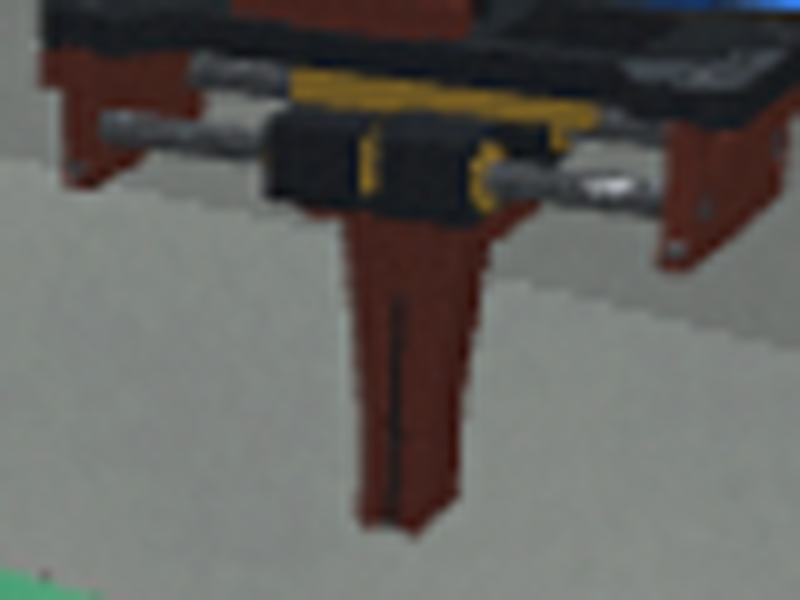

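View pics/g5.png

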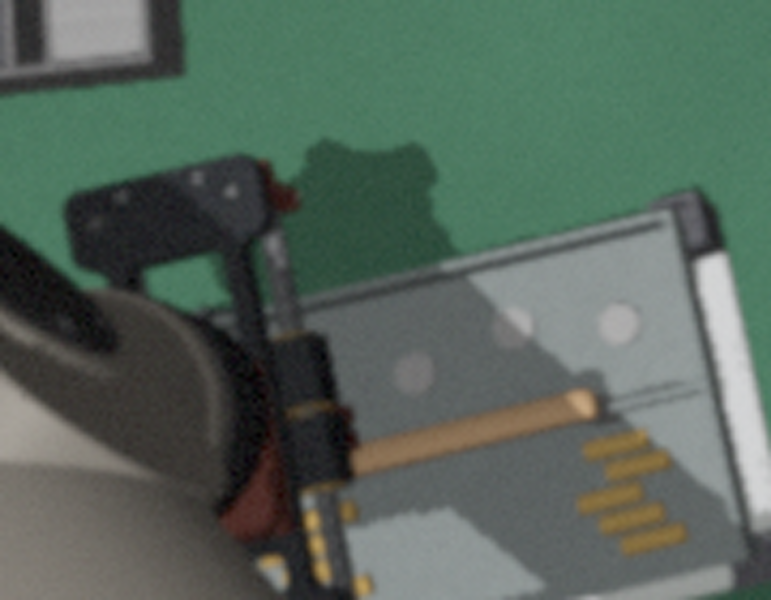

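```bash
python3 -c "
from h import *
print(tri([[357,76.5],[320+31.5,60+16],[320+70,60+18]],[[131.3,285.8],[60+240/4.28,190+160/4.28],[130,300]]))
for z in (.30,.32,.34,.36,.38): print(z,proj('scene',[[.4825,.299,z]]),proj('top',[[.4825,.299,z]]))
o=manip.get_obs();print(o['tcp_pos'])
"
```

```text
[[0.48841152 0.27520863 0.37735326 0.00060883]
 [0.53916703 0.25513705 0.40891654 0.08769472]
 [0.50390682 0.31180751 0.3588892  0.09167453]]
0.3 [[359.63226679 105.20860353]] [[132.42227232 290.80606617]]
0.32 [[359.94794971  97.29478779]] [[128.15269796 290.58397436]]
0.34 [[360.27103591  89.20312197]] [[123.67584317 290.35134895]]
0.36 [[360.60179555  80.92735146]] [[118.9761858  290.10741957]]
0.38 [[360.94051234  72.46091669]] [[114.03660886 289.85133855]]
[0.48249235 0.29910977 0.25966587]
```

Triangulating the gripper in both views gives a correct xy, but it stands about 38 mm higher than the reported TCP z implies. The fingers therefore closed just above the bar. I'll regrasp lower and check visually before closing.

arm_command(
  motion=[
    [[0,0,-0.02],[0,0,0]],
    [[0,0,-0.02],[0,0,0]],
    [[0,0,-0.02],[0,0,0]],
    [[0,0,-0.015],[0,0,0]],
    [[0,0,-0.005],[0,0,0]],
    [[0,0,0],[0,0,0]],
    [[0,0,0],[0,0,0]],
  ],
  hand=55,
)

```text
time_s: 6.45
tcp_pos: [0.4832, 0.3, 0.1808]
ee_rot: [-0.082, 0.702, 0.082, 0.703]
contact_force: [1.1, -0.9, -0.5]
opening: 0.542
```

```bash
python3 -c "
from h import *
tgt([.4816,.2992,.093],13.4)
crop(manip.grab_frame('scene'),310,90,410,165,'g6.png')"
```

```text
t 6.45 tcp [0.4832 0.3    0.1808] toolx [ 0.001  0.001 -1.   ] jaw yaw 13.31 F [ 1.1  -0.86 -0.52] open 0.542
delta [-0.0016 -0.0008 -0.0878]
rotvec 13.4 [-0.03  0.03  0.09]
rotvec 193.4 [ 5.0000e-02  5.0000e-02 -1.7991e+02]
```

View pics/g6.png

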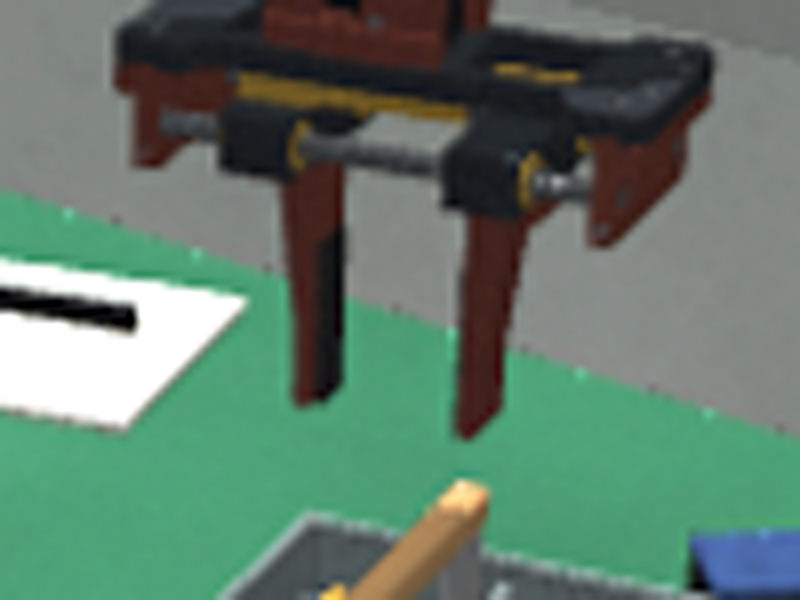

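arm_command(
  motion=[
    [[-0.0015,-0.001,-0.02],[0,0,0]],
    [[0,0,-0.02],[0,0,0]],
    [[0,0,-0.02],[0,0,0]],
    [[0,0,-0.02],[0,0,0]],
    [[0,0,-0.006],[0,0,0]],
    [[0,0,0],[0,0,0]],
    [[0,0,0],[0,0,0]],
  ],
)

```text
time_s: 7.2
tcp_pos: [0.4821, 0.2992, 0.0954]
ee_rot: [-0.082, 0.702, 0.082, 0.703]
contact_force: [0.8, 0.9, -0.0]
opening: 0.55
```

```bash
python3 -c "
from h import *
tgt([.4816,.2992,.095],13.4)
crop(manip.grab_frame('scene'),290,110,420,205,'g7.png')"
```

```text
t 7.2 tcp [0.4821 0.2992 0.0954] toolx [ 0.001  0.001 -1.   ] jaw yaw 13.3 F [ 0.78  0.89 -0.01] open 0.55
delta [-0.0005  0.     -0.0004]
rotvec 13.4 [-0.06  0.08  0.1 ]
rotvec 193.4 [ 1.300e-01  9.000e-02 -1.799e+02]
```

View pics/g7.png

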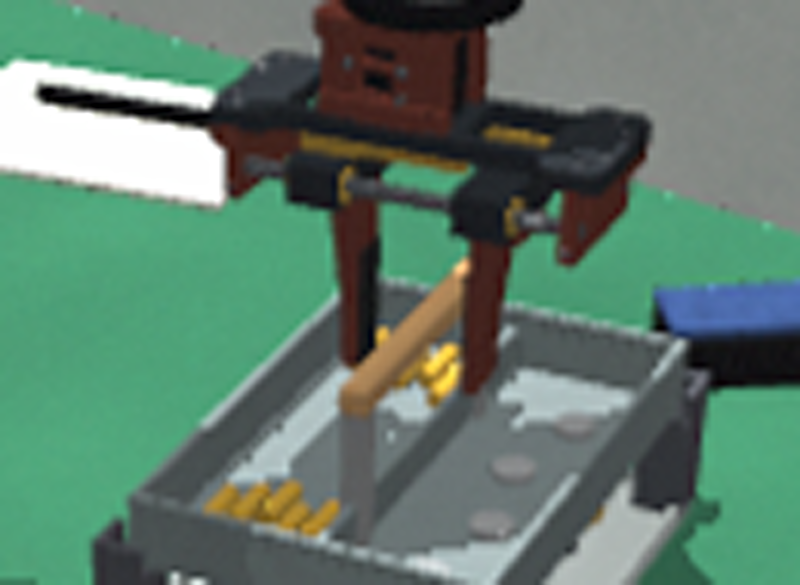

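Now the bar lies clearly between the two fingers. I'll close and lift.

arm_command(
  motion=[
    [[0,0,0],[0,0,0]],
    [[0,0,0],[0,0,0]],
    [[0,0,0],[0,0,0]],
    [[0,0,0],[0,0,0]],
    [[0,0,0],[0,0,0]],
    [[0,0,0],[0,0,0]],
    [[0,0,0],[0,0,0]],
  ],
  hand=0,
  squeeze=40,
)

```text
time_s: 7.95
tcp_pos: [0.4817, 0.2986, 0.0944]
ee_rot: [-0.082, 0.702, 0.082, 0.703]
contact_force: [1.0, 0.5, 0.9]
opening: 0.158
```

arm_command(
  motion=[
    [[0,0,0.01],[0,0,0]],
    [[0,0,0.02],[0,0,0]],
    [[0,0,0.02],[0,0,0]],
    [[0,0,0.03],[0,0,0]],
    [[0,0,0.03],[0,0,0]],
    [[0,0,0.02],[0,0,0]],
    [[0,0,0],[0,0,0]],
  ],
)

```text
time_s: 8.65
tcp_pos: [0.4823, 0.2997, 0.2272]
ee_rot: [-0.081, 0.701, 0.083, 0.704]
contact_force: [0.7, -0.4, -3.4]
opening: 0.161
```

```bash
python3 -c "
from h import *
tgt([.452,-.299,.28],13.4)
crop(manip.grab_frame('scene'),240,40,460,245,'g8.png')
"
```

```text
t 8.65 tcp [0.4823 0.2997 0.2272] toolx [ 0.004  0.002 -1.   ] jaw yaw 13.32 F [ 0.69 -0.44 -3.41] open 0.161
delta [-0.0303 -0.5987  0.0528]
rotvec 13.4 [-0.14  0.23  0.08]
rotvec 193.4 [   0.35    0.22 -179.92]
```

View pics/g8.png

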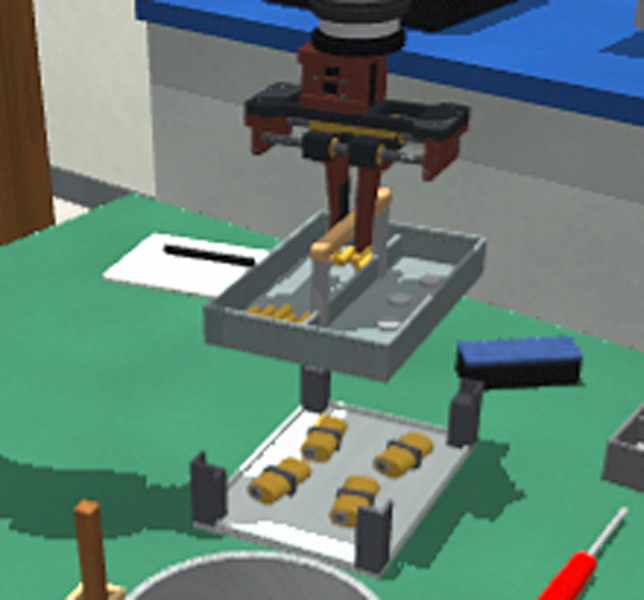

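The tray is up and level, and four cylinders show on the lower plate. Now over to the mat.

arm_command(
  motion=[
    [[0.002,-0.015,0.005],[0,0,0]],
    [[0.005,-0.03,0.005],[0,0,0]],
    [[0.007,-0.043,0.005],[0,0,0]],
    [[0.007,-0.043,0.003],[0,0,0]],
    [[0.007,-0.043,0],[0,0,0]],
    [[0.007,-0.043,0],[0,0,0]],
    [[0.007,-0.043,0],[0,0,0]],
    [[0,-0.043,0],[0,0,0]],
    [[-0.008,-0.043,0],[0,0,0]],
    [[-0.01,-0.043,0],[0,0,0]],
    [[-0.01,-0.043,0],[0,0,0]],
    [[-0.01,-0.043,0],[0,0,0]],
    [[-0.01,-0.043,0],[0,0,0]],
    [[-0.01,-0.043,0],[0,0,0]],
    [[-0.009,-0.03,0],[0,0,0]],
    [[-0.005,-0.01,0],[0,0,0]],
    [[0,0,0],[0,0,0]],
    [[0,0,0],[0,0,0]],
  ],
)

```text
time_s: 10.5
tcp_pos: [0.4515, -0.3006, 0.2412]
ee_rot: [-0.082, 0.703, 0.083, 0.702]
contact_force: [0.5, 0.4, -4.1]
opening: 0.16
```

```bash
python3 -c "
from h import *
tgt([.452,-.299,.0407],13.4)
cv2.imwrite('pics/m1.png',manip.grab_frame('scene'))
"
```

```text
t 10.5 tcp [ 0.4515 -0.3006  0.2412] toolx [-0.001  0.002 -1.   ] jaw yaw 13.4 F [ 0.5   0.36 -4.12] open 0.16
delta [ 0.0005  0.0016 -0.2005]
rotvec 13.4 [-0.11 -0.07  0.  ]
rotvec 193.4 [-1.1e-01  1.7e-01 -1.8e+02]
```

View pics/m1.png

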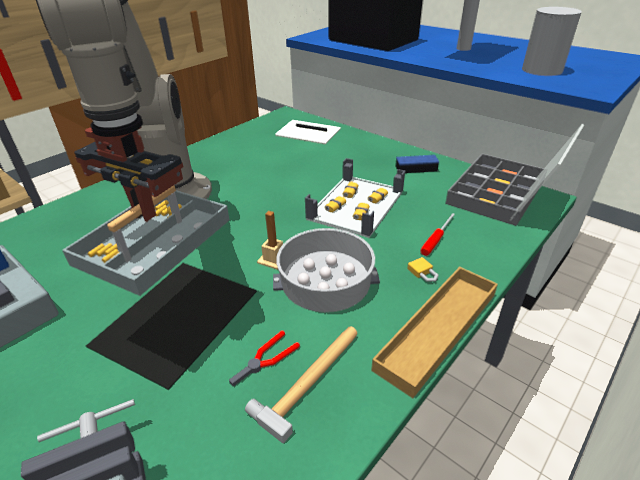

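arm_command(
  motion=[
    [[0,0.001,-0.02],[0,0,0]],
    [[0,0,-0.03],[0,0,0]],
    [[0,0,-0.03],[0,0,0]],
    [[0,0,-0.03],[0,0,0]],
    [[0,0,-0.03],[0,0,0]],
    [[0,0,-0.03],[0,0,0]],
    [[0,0,-0.015],[0,0,0]],
    [[0,0,-0.006],[0,0,0]],
    [[0,0,0],[0,0,0]],
    [[0,0,0],[0,0,0]],
  ],
)

```text
time_s: 11.55
tcp_pos: [0.4526, -0.3011, 0.0522]
ee_rot: [-0.083, 0.702, 0.082, 0.703]
contact_force: [0.3, 0.6, -3.5]
opening: 0.152
```

arm_command(
  motion=[
    [[0,0,-0.003],[0,0,0]],
    [[0,0,-0.003],[0,0,0]],
    [[0,0,-0.003],[0,0,0]],
    [[0,0,0],[0,0,0]],
  ],
)

```text
time_s: 11.95
tcp_pos: [0.4511, -0.3014, 0.042]
ee_rot: [-0.082, 0.703, 0.082, 0.702]
contact_force: [-0.4, 0.4, -4.0]
opening: 0.152
```

```bash
python3 -c "
from h import *
tgt([.452,-.299,.0407],13.4)
crop(manip.grab_frame('scene'),40,180,280,360,'m2.png')
"
```

```text
t 11.95 tcp [ 0.4511 -0.3014  0.042 ] toolx [-0.  0. -1.] jaw yaw 13.3 F [-0.4   0.44 -3.97] open 0.152
delta [ 0.0009  0.0024 -0.0013]
rotvec 13.4 [-0.02 -0.03  0.1 ]
rotvec 193.4 [-4.000e-02  2.000e-02 -1.799e+02]
```

View pics/m2.png

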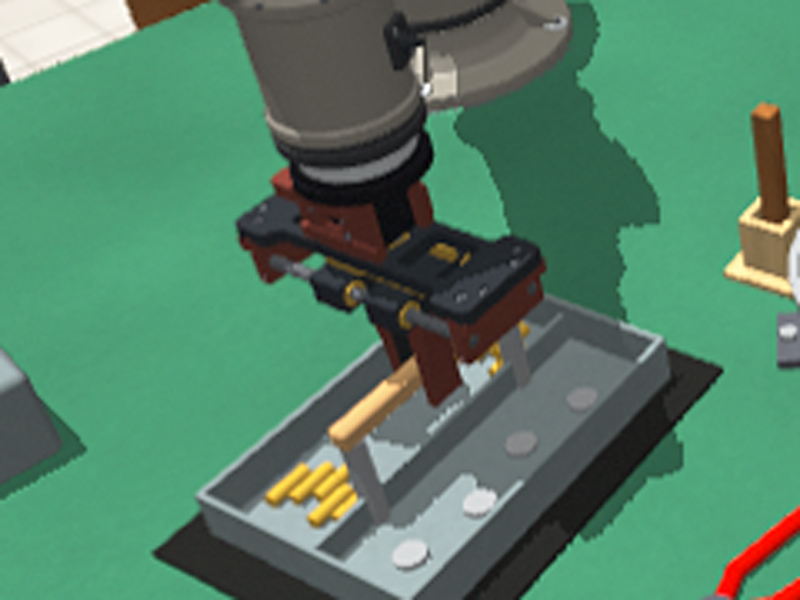

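arm_command(
  motion=[
    [[0,0.001,-0.001],[0,0,0]],
    [[0,0,-0.001],[0,0,0]],
    [[0,0,0],[0,0,0]],
  ],
)

```text
time_s: 12.3
tcp_pos: [0.4515, -0.3003, 0.0404]
ee_rot: [-0.082, 0.702, 0.082, 0.702]
contact_force: [0.0, 0.4, -1.6]
opening: 0.157
```

arm_command(
  motion=[
    [[0,0,-0.001],[0,0,0]],
    [[0,0,0],[0,0,0]],
  ],
)

```text
time_s: 12.5
tcp_pos: [0.4515, -0.3003, 0.0404]
ee_rot: [-0.082, 0.702, 0.082, 0.702]
contact_force: [-3.9, 2.8, 9.4]
opening: 0.152
```

arm_command(
  motion=[
    [[0,0,0],[0,0,0]],
    [[0,0,0],[0,0,0]],
    [[0,0,0],[0,0,0]],
    [[0,0,0],[0,0,0]],
    [[0,0,0.005],[0,0,0]],
    [[0,0,0.03],[0,0,0]],
    [[0,0,0.04],[0,0,0]],
    [[0,0,0.04],[0,0,0]],
    [[0,0,0.03],[0,0,0]],
  ],
  hand=60,
)

```text
time_s: 13.4
tcp_pos: [0.452, -0.3006, 0.1871]
ee_rot: [-0.082, 0.702, 0.081, 0.703]
contact_force: [0.6, -0.3, -1.3]
opening: 0.594
```

```bash
python3 -c "
from h import *
tgt()
cv2.imwrite('pics/m3.png',manip.grab_frame('scene'))
f=manip.grab_frame('top');cv2.imwrite('pics/m3t.png',f);crop(f,90,210,250,360,'m4.png',4)
"
```

```text
t 13.4 tcp [ 0.452  -0.3006  0.1871] toolx [ 0.002 -0.001 -1.   ] jaw yaw 13.32 F [ 0.62 -0.33 -1.27] open 0.594
```

View pics/m3.png

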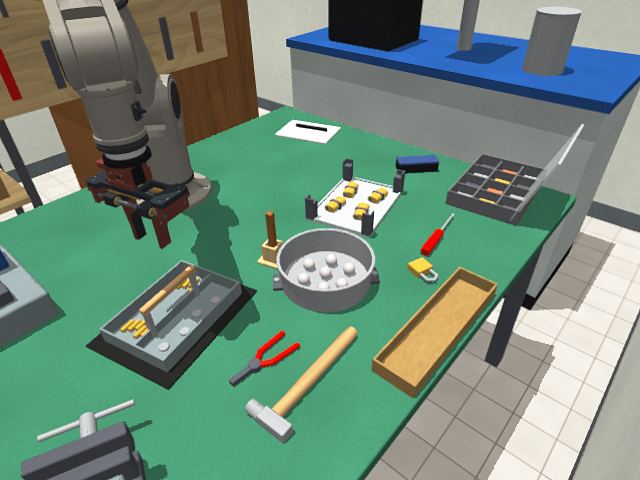

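View pics/m4.png

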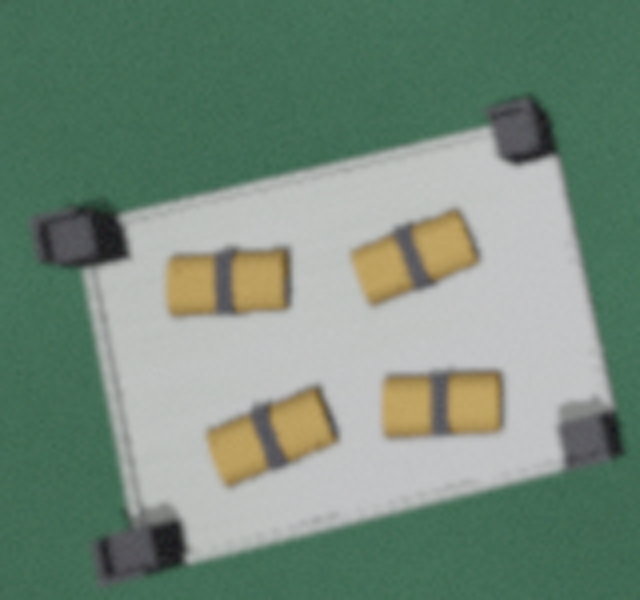

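The tray sits flat on the mat. The four cylinders lie at about (147,280), (194,274), (158,319) and (200,311) in top-view pixels.

```bash
cat >> h.py <<'E'
def locks(f,z=0.02,roi=(95,215,245,355)):
    hsv=cv2.cvtColor(f,cv2.COLOR_BGR2HSV)
    m=((hsv[...,0]>12)&(hsv[...,0]<32)&(hsv[...,1]>90)&(hsv[...,2]>90)).astype(np.uint8)
    zz=np.zeros_like(m);x0,y0,x1,y1=roi;zz[y0:y1,x0:x1]=m[y0:y1,x0:x1]
    zz=cv2.morphologyEx(zz,cv2.MORPH_CLOSE,np.ones((7,7)))
    out=[]
    for c in cv2.findContours(zz,0,2)[0]:
        if cv2.contourArea(c)<150: continue
        r=cv2.minAreaRect(c);P=plane("top",cv2.boxPoints(r),z)[:,:2];e=P-np.roll(P,1,0);L=np.linalg.norm(e,axis=1);i=L.argmax()
        a=np.degrees(np.arctan2(e[i,1],e[i,0]));jaw=(a-90+90)%180-90
        out.append((r[0],P.mean(0).round(4),sorted(L[:2].round(4)),round(jaw,1)))
        print("lock px",np.round(r[0],1),"xy",P.mean(0).round(4),"size",sorted(L[:2].round(3)),"jaw yaw",round(jaw,1))
    return out
E
python3 -c "
from h import *
locks(cv2.imread('pics/m3t.png'));tgt()"
```

```text
lock px [157.3 318.8] xy [0.4288 0.3382] size [np.float64(0.03), np.float64(0.063)] jaw yaw 21.3
lock px [200.  310.6] xy [0.4448 0.2481] size [np.float64(0.03), np.float64(0.061)] jaw yaw 2.2
lock px [146.5 280. ] xy [0.5114 0.3637] size [np.float64(0.03), np.float64(0.062)] jaw yaw -0.7
lock px [193.2 273.8] xy [0.5235 0.2642] size [np.float64(0.03), np.float64(0.061)] jaw yaw 21.5
t 13.5 tcp [ 0.4541 -0.3017  0.1891] toolx [ 0.007 -0.004 -1.   ] jaw yaw 13.3 F [0.61 0.01 0.02] open 0.6
```

arm_command(
  motion=[
    [[0.008,0.042,0],[0,0,-0.85]],
    [[0.008,0.042,0],[0,0,-0.85]],
    [[0.008,0.042,0],[0,0,-0.85]],
    [[0.008,0.042,0],[0,0,-0.85]],
    [[0.008,0.042,0],[0,0,-0.85]],
    [[0.008,0.042,0],[0,0,-0.85]],
    [[-0.008,0.042,0],[0,0,-0.85]],
    [[-0.008,0.042,0],[0,0,-0.85]],
    [[-0.008,0.042,0],[0,0,-0.85]],
    [[-0.008,0.042,0],[0,0,-0.85]],
    [[-0.008,0.042,0],[0,0,-0.85]],
    [[-0.008,0.042,-0.02],[0,0,-0.85]],
    [[-0.008,0.044,-0.04],[0,0,-0.85]],
    [[0,0,-0.04],[0,0,0]],
    [[0,0,-0.03],[0,0,0]],
    [[0,0,0],[0,0,0]],
    [[0,0,0],[0,0,0]],
  ],
)

```text
time_s: 15.2
tcp_pos: [0.4444, 0.2401, 0.0609]
ee_rot: [-0.014, 0.707, 0.014, 0.706]
contact_force: [-0.8, -0.1, 0.5]
opening: 0.592
```

```bash
python3 -c "
from h import *
tgt([.4448,.2481,-.012],2.2)
f=manip.grab_frame('scene');crop(f,290,120,430,225,'l1.png')
"
```

```text
t 15.2 tcp [0.4444 0.2401 0.0609] toolx [-0.001 -0.    -1.   ] jaw yaw 2.26 F [-0.76 -0.08  0.48] open 0.592
delta [ 0.0004  0.008  -0.0729]
rotvec 2.2 [ 0.02 -0.08 -0.06]
rotvec 182.2 [1.2000e-01 3.0000e-02 1.7994e+02]
```

View pics/l1.png

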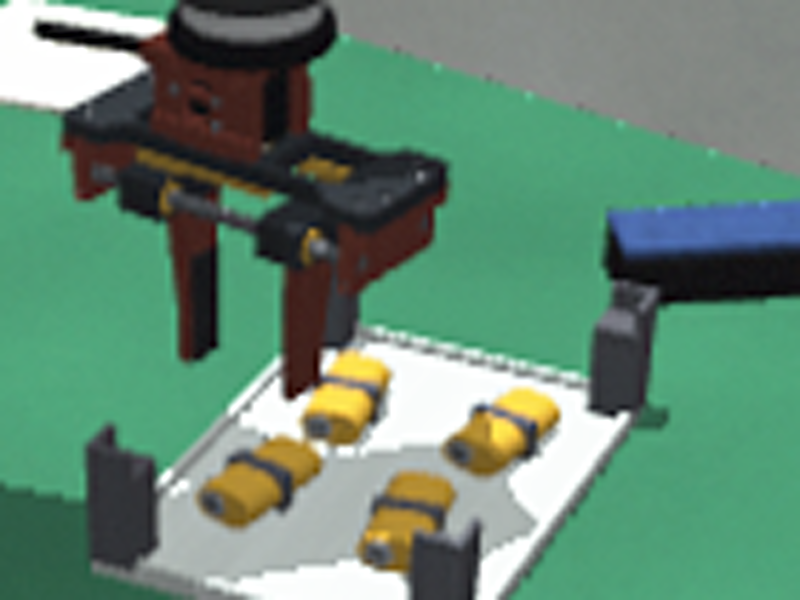

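arm_command(
  motion=[
    [[0,0.008,-0.02],[0,0,0]],
    [[0,0,-0.02],[0,0,0]],
    [[0,0,-0.015],[0,0,0]],
    [[0,0,-0.005],[0,0,0]],
    [[0,0,-0.004],[0,0,0]],
    [[0,0,0],[0,0,0]],
  ],
)

```text
time_s: 15.85
tcp_pos: [0.4451, 0.2482, -0.0027]
ee_rot: [-0.014, 0.707, 0.014, 0.707]
contact_force: [0.3, 0.1, 0.2]
opening: 0.598
```

```bash
python3 -c "
from h import *
tgt([.4448,.2481,-.012],2.2)
f=manip.grab_frame('scene');crop(f,290,120,430,225,'l2.png')
"
```

```text
t 15.85 tcp [ 0.4451  0.2482 -0.0027] toolx [ 0.  0. -1.] jaw yaw 2.24 F [0.29 0.12 0.22] open 0.598
delta [-0.0003 -0.0001 -0.0093]
rotvec 2.2 [-0.01  0.03 -0.04]
rotvec 182.2 [-4.0000e-02 -1.0000e-02  1.7996e+02]
```

View pics/l2.png

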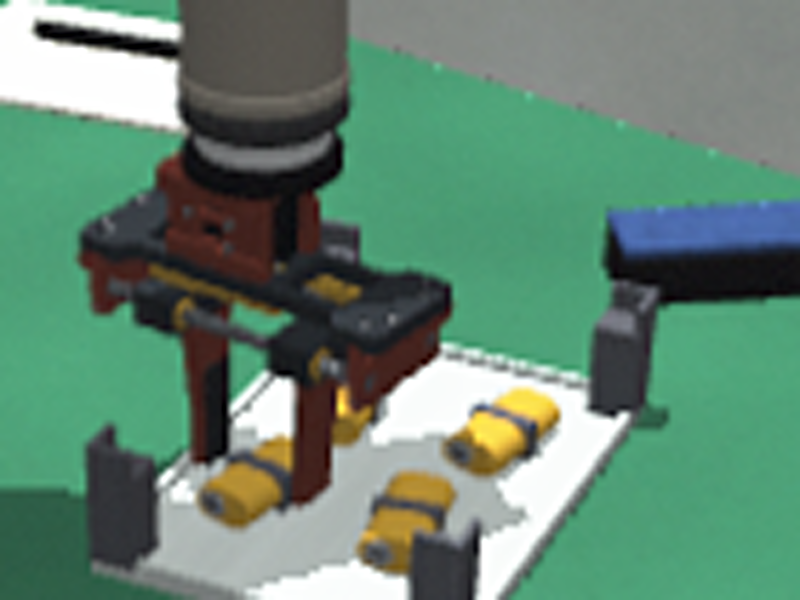

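The fingers straddle the lock with no contact. I'll go down 8 mm and close.

arm_command(
  motion=[
    [[0,0,-0.004],[0,0,0]],
    [[0,0,-0.003],[0,0,0]],
    [[0,0,0],[0,0,0]],
  ],
)

```text
time_s: 16.2
tcp_pos: [0.4446, 0.2481, -0.0103]
ee_rot: [-0.014, 0.707, 0.014, 0.707]
contact_force: [-0.6, -0.9, -0.3]
opening: 0.602
```

arm_command(
  motion=[
    [[0,0,0],[0,0,0]],
    [[0,0,0],[0,0,0]],
    [[0,0,0],[0,0,0]],
    [[0,0,0],[0,0,0]],
    [[0,0,0],[0,0,0]],
  ],
  hand=0,
  squeeze=25,
)

```text
time_s: 16.7
tcp_pos: [0.4448, 0.2483, -0.01]
ee_rot: [-0.014, 0.707, 0.014, 0.707]
contact_force: [0.5, 0.1, 0.8]
opening: 0.379
```

arm_command(
  motion=[
    [[0,0,0.02],[0,0,0]],
    [[0,0,0.04],[0,0,0]],
    [[0,0,0.04],[0,0,0]],
    [[0,0,0.03],[0,0,0]],
    [[0,0,0.01],[0,0,0]],
    [[0,0,0],[0,0,0]],
  ],
)

```text
time_s: 17.3
tcp_pos: [0.4455, 0.2485, 0.1308]
ee_rot: [-0.014, 0.706, 0.014, 0.708]
contact_force: [0.4, 0.7, -0.8]
opening: 0.383
```

```bash
python3 -c "
from h import *
tgt([.648,-.038,.12],2.2)
f=manip.grab_frame('scene');crop(f,290,80,430,225,'l3.png')
"
```

```text
t 17.3 tcp [0.4455 0.2485 0.1308] toolx [ 0.002  0.001 -1.   ] jaw yaw 2.24 F [ 0.35  0.65 -0.79] open 0.383
delta [ 0.2025 -0.2865 -0.0108]
rotvec 2.2 [-0.05  0.14 -0.04]
rotvec 182.2 [-2.2000e-01 -8.0000e-02  1.7996e+02]
```

View pics/l3.png

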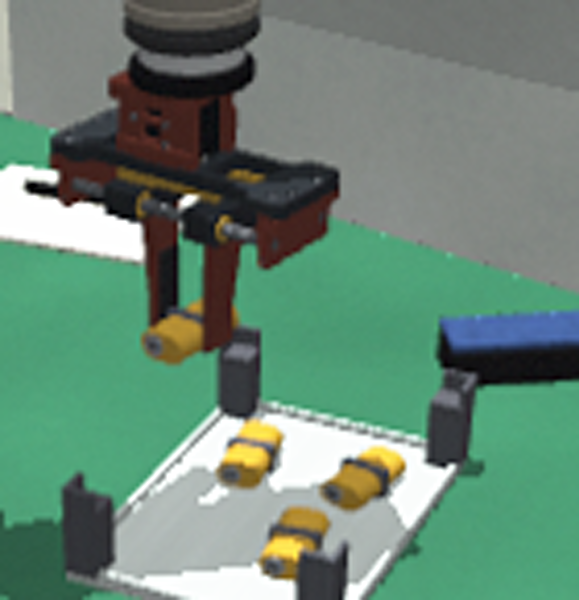

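arm_command(
  motion=[
    [[0.029,-0.04,0],[0,0,0]],
    [[0.029,-0.041,0],[0,0,0]],
    [[0.029,-0.041,0],[0,0,0]],
    [[0.029,-0.041,0],[0,0,0]],
    [[0.029,-0.041,0],[0,0,0]],
    [[0.029,-0.041,0],[0,0,0]],
    [[0.029,-0.041,-0.01],[0,0,0]],
    [[0,0,-0.035],[0,0,0]],
    [[0,0,-0.035],[0,0,0]],
    [[0,0,-0.02],[0,0,0]],
    [[0,0,-0.005],[0,0,0]],
    [[0,0,0],[0,0,0]],
    [[0,0,0],[0,0,0]],
  ],
)

```text
time_s: 18.65
tcp_pos: [0.6468, -0.0356, 0.0255]
ee_rot: [-0.014, 0.707, 0.014, 0.707]
contact_force: [0.1, -0.6, -1.2]
opening: 0.377
```

```bash
python3 -c "
from h import *
tgt([.648,-.038,.024],2.2)
f=manip.grab_frame('scene');crop(f,250,140,400,310,'l4.png')
"
```

```text
t 18.65 tcp [ 0.6468 -0.0356  0.0255] toolx [ 0.001  0.    -1.   ] jaw yaw 2.28 F [ 0.1  -0.65 -1.24] open 0.377
delta [ 0.0012 -0.0024 -0.0015]
rotvec 2.2 [-0.01  0.03 -0.08]
rotvec 182.2 [-5.0000e-02 -1.0000e-02  1.7992e+02]
```

View pics/l4.png

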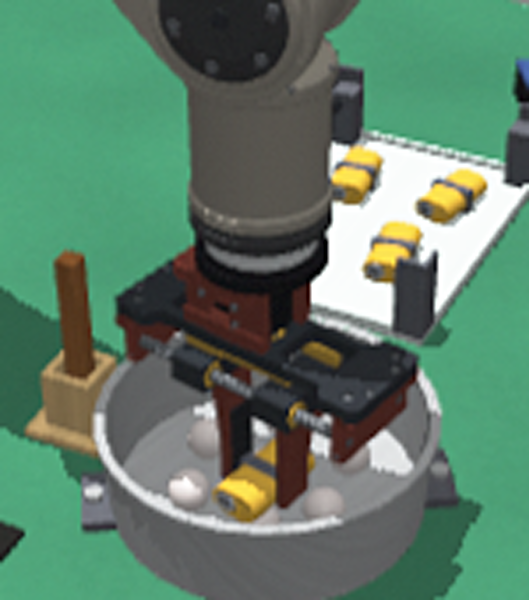

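Good clearance over the pot. I'll release, rise, and photograph the rack on the way.

arm_command(
  motion=[
    [[0,0,0],[0,0,0]],
    [[0,0,0],[0,0,0]],
    [[0,0,0.01],[0,0,0]],
    [[0,0,0.03],[0,0,0]],
    [[0,0,0.04],[0,0,0]],
    [[0,0,0.03],[0,0,0]],
  ],
  hand=60,
)

```text
time_s: 19.3
tcp_pos: [0.6472, -0.0357, 0.1385]
ee_rot: [-0.014, 0.706, 0.014, 0.708]
contact_force: [0.8, 0.3, 0.3]
opening: 0.602
```

```bash
python3 -c "
from h import *
f=manip.grab_frame('top');L=locks(f);tgt([.5235,.2642,.05],21.5)
crop(manip.grab_frame('scene'),250,140,430,310,'l5.png')
"
```

```text
lock px [157.3 318.8] xy [0.4288 0.3382] size [np.float64(0.03), np.float64(0.063)] jaw yaw 21.3
lock px [146.5 280.2] xy [0.5109 0.3636] size [np.float64(0.03), np.float64(0.063)] jaw yaw 2.7
lock px [193.2 273.8] xy [0.5235 0.2642] size [np.float64(0.03), np.float64(0.061)] jaw yaw 21.5
t 19.35 tcp [ 0.6502 -0.0353  0.1437] toolx [ 0.01 -0.   -1.  ] jaw yaw 2.26 F [0.97 0.32 3.39] open 0.603
delta [-0.1267  0.2995 -0.0937]
rotvec 21.5 [-0.1   0.56 19.24]
rotvec 201.5 [ 8.0000e-01  1.3000e-01 -1.6075e+02]
```

View pics/l5.png

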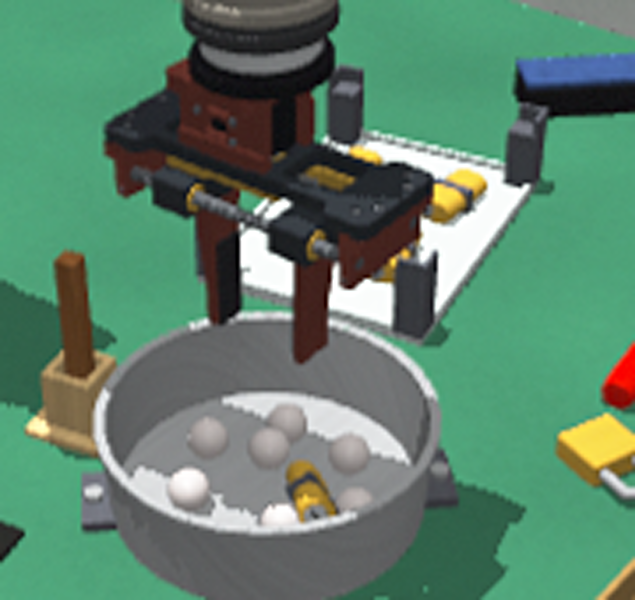

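arm_command(
  motion=[
    [[-0.0155,0.0375,0],[0,0,2.4]],
    [[-0.0155,0.0375,0],[0,0,2.4]],
    [[-0.0155,0.0375,0],[0,0,2.4]],
    [[-0.0155,0.0375,0],[0,0,2.4]],
    [[-0.0155,0.0375,0],[0,0,2.4]],
    [[-0.0155,0.0375,0],[0,0,2.4]],
    [[-0.0155,0.0375,0],[0,0,2.4]],
    [[-0.0155,0.0375,0],[0,0,2.4]],
    [[0,0,-0.02],[0,0,0]],
    [[0,0,-0.04],[0,0,0]],
    [[0,0,-0.04],[0,0,0]],
    [[0,0,0],[0,0,0]],
    [[0,0,0],[0,0,0]],
  ],
)

```text
time_s: 20.7
tcp_pos: [0.5221, 0.2642, 0.0355]
ee_rot: [-0.132, 0.695, 0.132, 0.694]
contact_force: [0.4, 0.3, -0.4]
opening: 0.597
```

```bash
python3 -c "
from h import *
tgt([.5235,.2642,-.0105],21.5)
crop(manip.grab_frame('scene'),290,120,430,225,'l6.png')
"
```

```text
t 20.7 tcp [0.5221 0.2642 0.0355] toolx [-0.001 -0.    -1.   ] jaw yaw 21.47 F [ 0.38  0.3  -0.36] open 0.597
delta [ 0.0014  0.     -0.046 ]
rotvec 21.5 [ 0.02 -0.06  0.03]
rotvec 201.5 [-1.0000e-01 -3.0000e-02 -1.7997e+02]
```

View pics/l6.png

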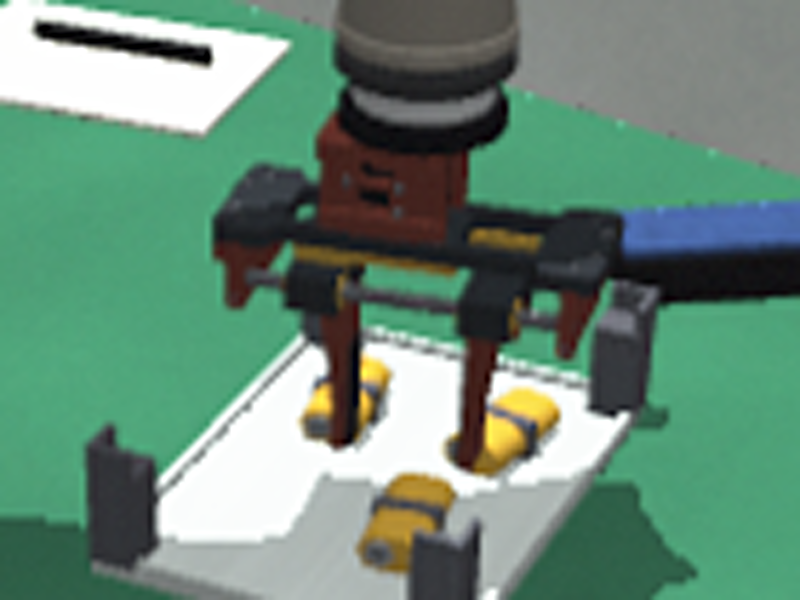

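arm_command(
  motion=[
    [[0.001,0,-0.02],[0,0,0]],
    [[0,0,-0.015],[0,0,0]],
    [[0,0,-0.007],[0,0,0]],
    [[0,0,-0.004],[0,0,0]],
    [[0,0,0],[0,0,0]],
    [[0,0,0],[0,0,0]],
  ],
)

```text
time_s: 21.35
tcp_pos: [0.5238, 0.2644, -0.0103]
ee_rot: [-0.132, 0.694, 0.132, 0.695]
contact_force: [-0.2, -0.8, 0.2]
opening: 0.6
```

arm_command(
  motion=[
    [[0,0,0],[0,0,0]],
    [[0,0,0],[0,0,0]],
    [[0,0,0],[0,0,0]],
    [[0,0,0],[0,0,0]],
    [[0,0,0],[0,0,0]],
  ],
  hand=0,
)

```text
time_s: 21.85
tcp_pos: [0.5236, 0.2643, -0.0105]
ee_rot: [-0.132, 0.695, 0.132, 0.695]
contact_force: [-1.3, -0.2, 3.4]
opening: 0.383
```

arm_command(
  motion=[
    [[0,0,0.02],[0,0,0]],
    [[0,0,0.04],[0,0,0]],
    [[0,0,0.04],[0,0,0]],
    [[0,0,0.03],[0,0,0]],
    [[0,0,0],[0,0,0]],
  ],
)

```text
time_s: 22.35
tcp_pos: [0.5257, 0.2659, 0.1234]
ee_rot: [-0.131, 0.692, 0.132, 0.697]
contact_force: [1.1, 1.3, -0.6]
opening: 0.378
```

```bash
python3 -c "
from h import *
tgt([.648,.033,.024],21.5)
crop(manip.grab_frame('scene'),270,80,450,225,'l7.png')
"
```

```text
t 22.35 tcp [0.5257 0.2659 0.1234] toolx [ 0.006  0.003 -1.   ] jaw yaw 21.45 F [ 1.07  1.26 -0.6 ] open 0.378
delta [ 0.1223 -0.2329 -0.0994]
rotvec 21.5 [-0.2   0.37  0.05]
rotvec 201.5 [   0.58    0.31 -179.95]
```

View pics/l7.png

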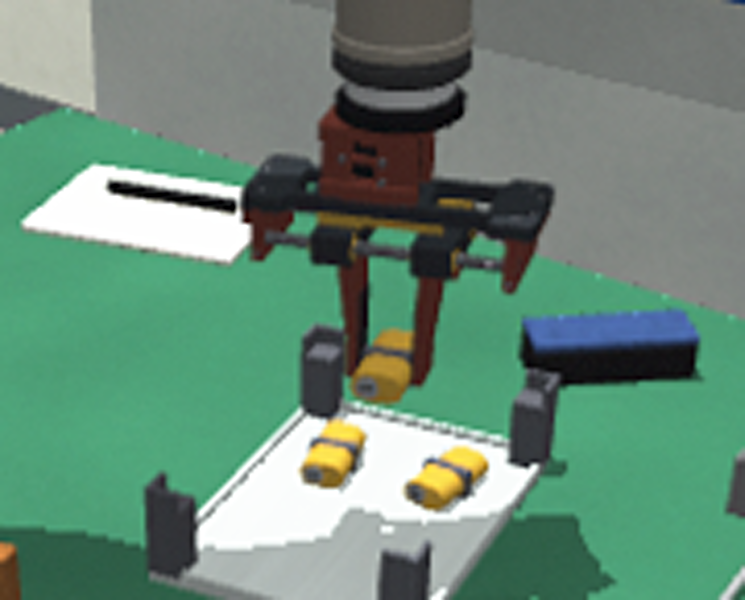

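arm_command(
  motion=[
    [[0.0207,-0.0386,0],[0,0,0]],
    [[0.0207,-0.0386,0],[0,0,0]],
    [[0.0207,-0.0386,0],[0,0,0]],
    [[0.0207,-0.0386,0],[0,0,0]],
    [[0.0207,-0.0386,0],[0,0,0]],
    [[0.0207,-0.0386,0],[0,0,0]],
    [[0,0,-0.02],[0,0,0]],
    [[0,0,-0.04],[0,0,0]],
    [[0,0,-0.03],[0,0,0]],
    [[0,0,-0.003],[0,0,0]],
    [[0,0,0],[0,0,0]],
    [[0,0,0],[0,0,0]],
  ],
)

```text
time_s: 23.6
tcp_pos: [0.6482, 0.0329, 0.0271]
ee_rot: [-0.132, 0.694, 0.132, 0.695]
contact_force: [0.9, 0.3, -0.7]
opening: 0.375
```

arm_command(
  motion=[
    [[0,0,0],[0,0,0]],
    [[0,0,0],[0,0,0]],
    [[0,0,0.01],[0,0,0]],
    [[0,0,0.03],[0,0,0]],
    [[0,0,0.04],[0,0,0]],
    [[0,0,0.03],[0,0,0]],
  ],
  hand=60,
)

```text
time_s: 24.2
tcp_pos: [0.6484, 0.0329, 0.1396]
ee_rot: [-0.132, 0.694, 0.132, 0.696]
contact_force: [0.3, -0.3, 0.5]
opening: 0.6
```

```bash
python3 -c "
from h import *
f=manip.grab_frame('top');L=locks(f);tgt([.511,.3637,.05],1)
crop(manip.grab_frame('scene'),250,140,430,310,'l8.png')
"
```

```text
lock px [157.3 318.8] xy [0.4288 0.3382] size [np.float64(0.03), np.float64(0.063)] jaw yaw 21.3
lock px [146.5 280. ] xy [0.5114 0.3637] size [np.float64(0.03), np.float64(0.062)] jaw yaw -0.7
t 24.25 tcp [0.6512 0.0336 0.1448] toolx [ 0.01   0.001 -1.   ] jaw yaw 21.46 F [ 2.27 -0.77  3.45] open 0.599
delta [-0.1402  0.3301 -0.0948]
rotvec 1 [  0.04   0.57 -20.46]
rotvec 181 [-8.0000e-01  6.0000e-02  1.5954e+02]
```

View pics/l8.png

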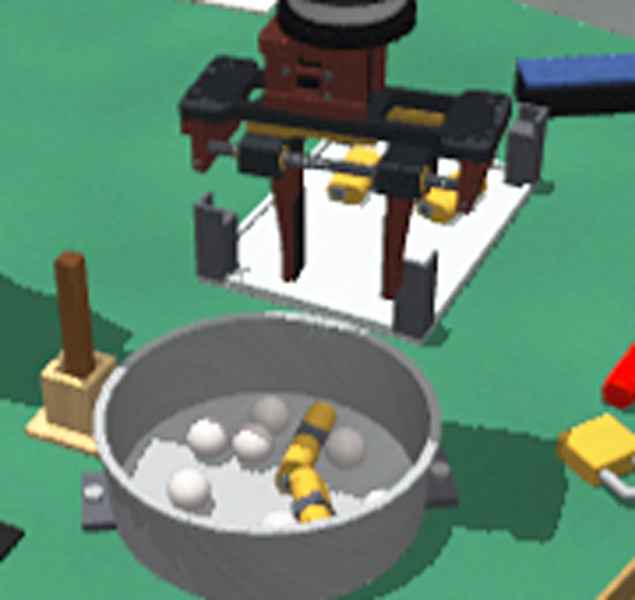

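arm_command(
  motion=[
    [[-0.0171,0.0414,0],[0,0,-2.56]],
    [[-0.0171,0.0414,0],[0,0,-2.56]],
    [[-0.0171,0.0414,0],[0,0,-2.56]],
    [[-0.0171,0.0414,0],[0,0,-2.56]],
    [[-0.0171,0.0414,0],[0,0,-2.56]],
    [[-0.0171,0.0414,0],[0,0,-2.56]],
    [[-0.0171,0.0414,0],[0,0,-2.56]],
    [[-0.0171,0.0414,0],[0,0,-2.56]],
    [[0,0,-0.02],[0,0,0]],
    [[0,0,-0.04],[0,0,0]],
    [[0,0,-0.04],[0,0,0]],
    [[0,0,0],[0,0,0]],
    [[0,0,0],[0,0,0]],
  ],
)

```text
time_s: 25.6
tcp_pos: [0.5105, 0.3636, 0.0365]
ee_rot: [-0.006, 0.707, 0.006, 0.707]
contact_force: [-0.1, -0.1, 0.9]
opening: 0.602
```

```bash
python3 -c "
from h import *
tgt([.5112,.3637,-.0105],1)
crop(manip.grab_frame('scene'),290,120,430,225,'l9.png')
"
```

```text
t 25.6 tcp [0.5105 0.3636 0.0365] toolx [-0.001 -0.    -1.   ] jaw yaw 0.98 F [-0.08 -0.07  0.92] open 0.602
delta [ 0.0007  0.0001 -0.047 ]
rotvec 1 [ 0.03 -0.06  0.02]
rotvec 181 [-9.0000e-02 -4.0000e-02 -1.7998e+02]
```

View pics/l9.png

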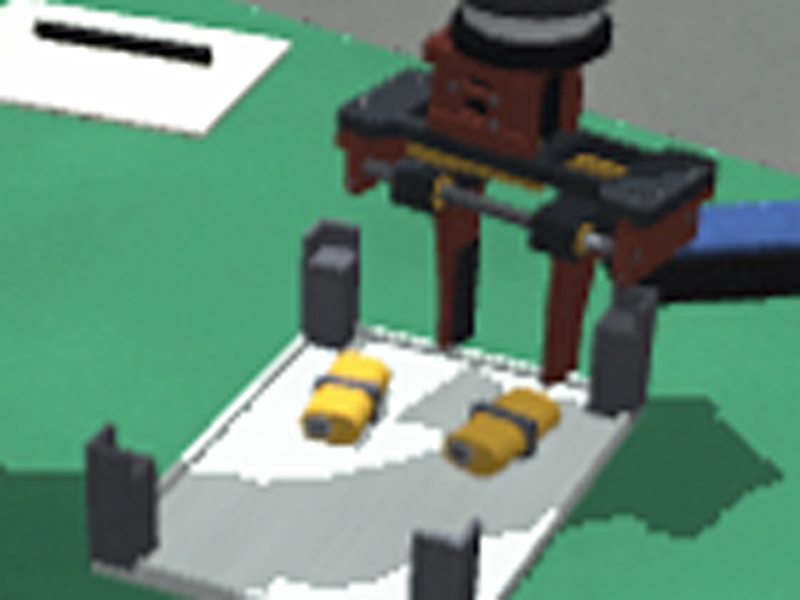

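arm_command(
  motion=[
    [[0,0,-0.02],[0,0,0]],
    [[0,0,-0.015],[0,0,0]],
    [[0,0,-0.007],[0,0,0]],
    [[0,0,-0.004],[0,0,0]],
    [[0,0,0],[0,0,0]],
    [[0,0,0],[0,0,0]],
  ],
)

```text
time_s: 26.25
tcp_pos: [0.5111, 0.3641, -0.0093]
ee_rot: [-0.006, 0.707, 0.006, 0.707]
contact_force: [-0.3, 0.5, 0.4]
opening: 0.596
```

arm_command(
  motion=[
    [[0,0,0],[0,0,0]],
    [[0,0,0],[0,0,0]],
    [[0,0,0],[0,0,0]],
    [[0,0,0],[0,0,0]],
    [[0,0,0],[0,0,0]],
  ],
  hand=0,
)

```text
time_s: 26.75
tcp_pos: [0.511, 0.3638, -0.0095]
ee_rot: [-0.006, 0.707, 0.006, 0.707]
contact_force: [-1.7, -0.8, 2.7]
opening: 0.381
```

arm_command(
  motion=[
    [[0,0,0.02],[0,0,0]],
    [[0,0,0.04],[0,0,0]],
    [[0,0,0.04],[0,0,0]],
    [[0,0,0.03],[0,0,0]],
    [[0,0,0],[0,0,0]],
  ],
)

```text
time_s: 27.25
tcp_pos: [0.5129, 0.3659, 0.1248]
ee_rot: [-0.004, 0.705, 0.008, 0.709]
contact_force: [0.4, 0.6, -1.4]
opening: 0.384
```

```bash
python3 -c "
from h import *
tgt([.59,.033,.026],1)
crop(manip.grab_frame('scene'),270,80,450,225,'l10.png')
"
```

```text
t 27.25 tcp [0.5129 0.3659 0.1248] toolx [ 0.006  0.005 -1.   ] jaw yaw 0.97 F [ 0.4   0.62 -1.4 ] open 0.384
delta [ 0.0771 -0.3329 -0.0988]
rotvec 1 [-0.27  0.35  0.03]
rotvec 181 [   0.55    0.43 -179.97]
```

View pics/l10.png

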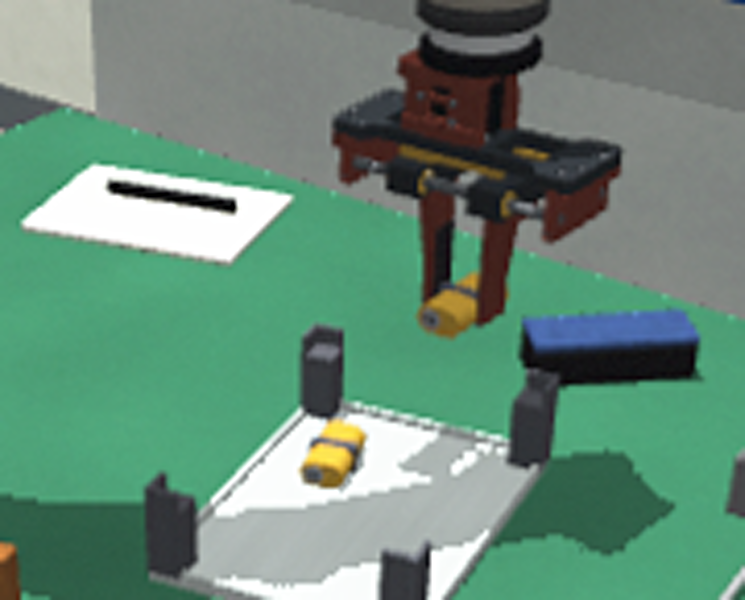

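arm_command(
  motion=[
    [[0.0099,-0.0414,0],[0,0,0]],
    [[0.0099,-0.0414,0],[0,0,0]],
    [[0.0099,-0.0414,0],[0,0,0]],
    [[0.0099,-0.0414,0],[0,0,0]],
    [[0.0099,-0.0414,0],[0,0,0]],
    [[0.0099,-0.0414,0],[0,0,0]],
    [[0.0099,-0.0414,0],[0,0,0]],
    [[0.0099,-0.0414,0],[0,0,0]],
    [[0,0,-0.02],[0,0,0]],
    [[0,0,-0.04],[0,0,0]],
    [[0,0,-0.03],[0,0,0]],
    [[0,0,-0.003],[0,0,0]],
    [[0,0,0],[0,0,0]],
    [[0,0,0],[0,0,0]],
  ],
)

```text
time_s: 28.7
tcp_pos: [0.5908, 0.0329, 0.0281]
ee_rot: [-0.006, 0.707, 0.006, 0.708]
contact_force: [-0.7, -0.7, -0.9]
opening: 0.383
```

arm_command(
  motion=[
    [[0,0,0],[0,0,0]],
    [[0,0,0],[0,0,0]],
    [[0,0,0.01],[0,0,0]],
    [[0,0,0.03],[0,0,0]],
    [[0,0,0.04],[0,0,0]],
    [[0,0,0.03],[0,0,0]],
  ],
  hand=60,
)

```text
time_s: 29.3
tcp_pos: [0.5908, 0.0329, 0.1405]
ee_rot: [-0.006, 0.706, 0.006, 0.708]
contact_force: [0.5, -0.6, 0.6]
opening: 0.602
```

```bash
python3 -c "
from h import *
f=manip.grab_frame('top');L=locks(f);tgt([.4288,.3382,.05],21)
crop(manip.grab_frame('scene'),250,140,430,310,'l11.png')
"
```

```text
lock px [157.3 318.8] xy [0.4288 0.3382] size [np.float64(0.03), np.float64(0.063)] jaw yaw 21.3
t 29.35 tcp [0.5936 0.0335 0.1453] toolx [ 0.01   0.001 -1.   ] jaw yaw 0.98 F [1.16 0.66 2.98] open 0.599
delta [-0.1648  0.3047 -0.0953]
rotvec 21 [-0.14  0.54 20.02]
rotvec 201 [   0.75    0.2  -159.98]
```

View pics/l11.png

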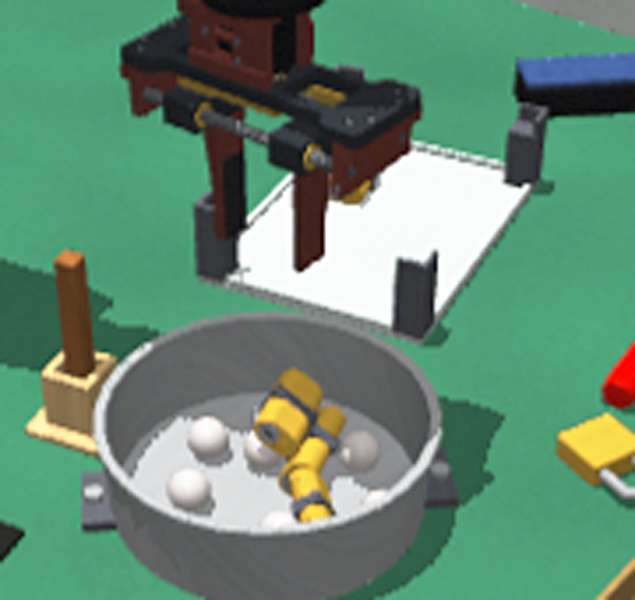

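arm_command(
  motion=[
    [[-0.0202,0.0381,0],[0,0,2.5]],
    [[-0.0202,0.0381,0],[0,0,2.5]],
    [[-0.0202,0.0381,0],[0,0,2.5]],
    [[-0.0202,0.0381,0],[0,0,2.5]],
    [[-0.0202,0.0381,0],[0,0,2.5]],
    [[-0.0202,0.0381,0],[0,0,2.5]],
    [[-0.0202,0.0381,0],[0,0,2.5]],
    [[-0.0202,0.0381,0],[0,0,2.5]],
    [[0,0,-0.02],[0,0,0]],
    [[0,0,-0.04],[0,0,0]],
    [[0,0,-0.04],[0,0,0]],
    [[0,0,0],[0,0,0]],
    [[0,0,0],[0,0,0]],
  ],
)

```text
time_s: 30.7
tcp_pos: [0.4281, 0.3373, 0.0376]
ee_rot: [-0.129, 0.696, 0.129, 0.695]
contact_force: [0.1, 0.1, -0.7]
opening: 0.6
```

```bash
python3 -c "
from h import *
tgt([.4288,.3382,-.0105],21)
crop(manip.grab_frame('scene'),290,120,430,225,'l12.png')
"
```

```text
t 30.7 tcp [0.4281 0.3373 0.0376] toolx [-0.001 -0.    -1.   ] jaw yaw 21.0 F [ 0.05  0.1  -0.68] open 0.6
delta [ 0.0007  0.0009 -0.0481]
rotvec 21 [ 0.03 -0.06  0.  ]
rotvec 201 [-9.0e-02 -4.0e-02 -1.8e+02]
```

View pics/l12.png

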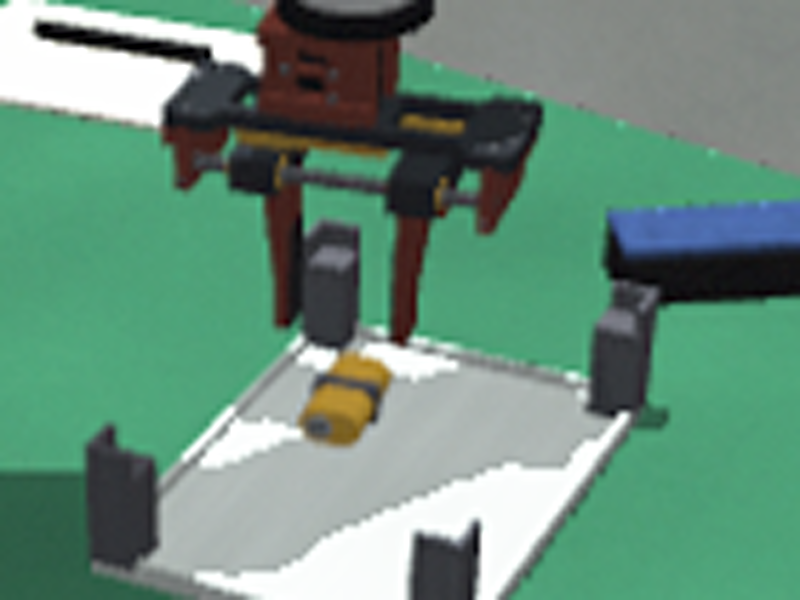

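arm_command(
  motion=[
    [[0,0.001,-0.02],[0,0,0]],
    [[0,0,-0.015],[0,0,0]],
    [[0,0,-0.007],[0,0,0]],
    [[0,0,-0.005],[0,0,0]],
    [[0,0,0],[0,0,0]],
    [[0,0,0],[0,0,0]],
  ],
)

```text
time_s: 31.35
tcp_pos: [0.4287, 0.3386, -0.0094]
ee_rot: [-0.129, 0.695, 0.129, 0.695]
contact_force: [0.8, 0.2, 0.6]
opening: 0.6
```

arm_command(
  motion=[
    [[0,0,0],[0,0,0]],
    [[0,0,0],[0,0,0]],
    [[0,0,0],[0,0,0]],
    [[0,0,0],[0,0,0]],
    [[0,0,0],[0,0,0]],
  ],
  hand=0,
)

```text
time_s: 31.85
tcp_pos: [0.4287, 0.3384, -0.0095]
ee_rot: [-0.129, 0.695, 0.129, 0.695]
contact_force: [0.0, -0.6, 3.2]
opening: 0.38
```

arm_command(
  motion=[
    [[0,0,0.02],[0,0,0]],
    [[0,0,0.04],[0,0,0]],
    [[0,0,0.04],[0,0,0]],
    [[0,0,0.03],[0,0,0]],
    [[0,0,0],[0,0,0]],
  ],
)

```text
time_s: 32.35
tcp_pos: [0.4302, 0.3404, 0.1241]
ee_rot: [-0.128, 0.693, 0.13, 0.698]
contact_force: [1.2, 0.5, -0.7]
opening: 0.379
```

```bash
python3 -c "
from h import *
tgt([.59,-.036,.026],5)
t=manip.grab_frame('top');crop(t,255,165,375,285,'p1.png',5)
crop(manip.grab_frame('scene'),250,60,450,310,'l13.png')
"
```

```text
t 32.35 tcp [0.4302 0.3404 0.1241] toolx [ 0.006  0.004 -1.   ] jaw yaw 20.97 F [ 1.17  0.5  -0.67] open 0.379
delta [ 0.1598 -0.3764 -0.0981]
rotvec 5 [ -0.2    0.35 -15.97]
rotvec 185 [ -0.51  -0.29 164.03]
```

View pics/l13.png

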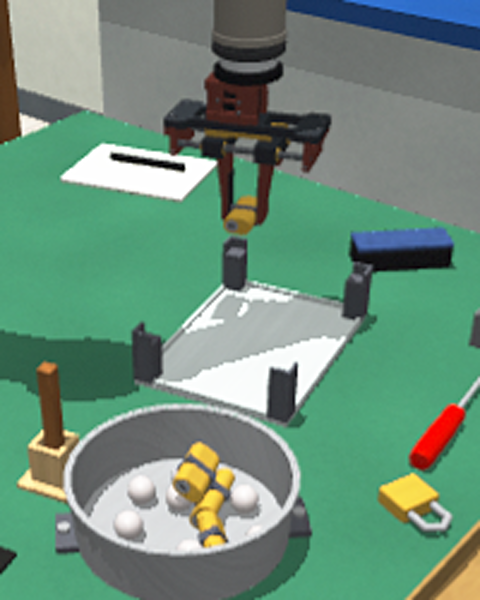

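View pics/p1.png

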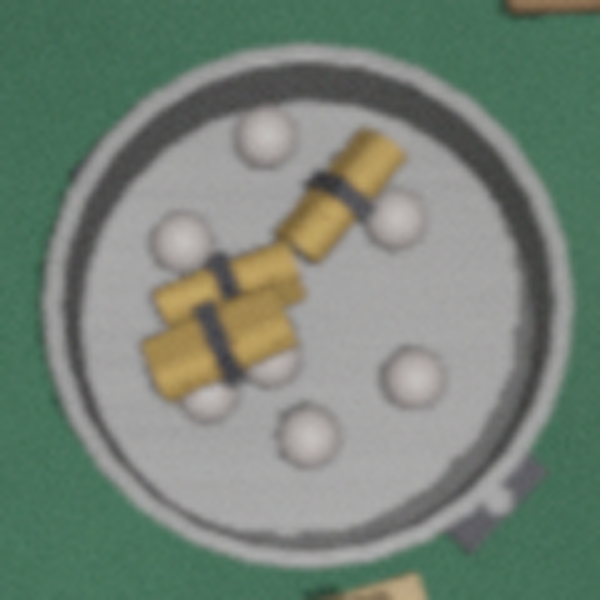

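```bash
python3 -c "
from h import *
print(plane('top',[[255+385/5,165+300/5],[255+310/5,165+300/5]],.02));tgt([.62,-.03,.026],0)"
```

```text
[[ 0.62694188 -0.0369299   0.02      ]
 [ 0.62725841 -0.00399065  0.02      ]]
t 32.45 tcp [0.4286 0.338  0.1202] toolx [ 0.001  0.    -1.   ] jaw yaw 20.96 F [ 0.76 -1.22 -0.49] open 0.378
delta [ 0.1914 -0.368  -0.0942]
rotvec 0 [ 1.000e-02  5.000e-02 -2.096e+01]
rotvec 180 [-7.0000e-02  1.0000e-02  1.5904e+02]
```

arm_command(
  motion=[
    [[0.0219,-0.0417,0],[0,0,-2.33]],
    [[0.0219,-0.0417,0],[0,0,-2.33]],
    [[0.0219,-0.0417,0],[0,0,-2.33]],
    [[0.0219,-0.0417,0],[0,0,-2.33]],
    [[0.0219,-0.0417,0],[0,0,-2.33]],
    [[0.0219,-0.0417,0],[0,0,-2.33]],
    [[0.0219,-0.0417,0],[0,0,-2.33]],
    [[0.0219,-0.0417,0],[0,0,-2.33]],
    [[0.0219,-0.0417,0],[0,0,-2.33]],
    [[0,0,-0.02],[0,0,0]],
    [[0,0,-0.04],[0,0,0]],
    [[0,0,-0.03],[0,0,0]],
    [[0,0,-0.007],[0,0,0]],
    [[0,0,0],[0,0,0]],
    [[0,0,0],[0,0,0]],
  ],
)

```text
time_s: 33.95
tcp_pos: [0.6261, -0.0366, 0.0238]
ee_rot: [-0.0, 0.707, 0.0, 0.707]
contact_force: [-0.2, -0.0, -0.7]
opening: 0.379
```

arm_command(
  motion=[
    [[0,0,0],[0,0,0]],
    [[0,0,0],[0,0,0]],
    [[0,0,0.01],[0,0,0]],
    [[0,0,0.03],[0,0,0]],
    [[0,0,0.04],[0,0,0]],
    [[0,0,0.04],[0,0,0]],
    [[0,0,0.04],[0,0,0]],
  ],
  hand=60,
)

```text
time_s: 34.65
tcp_pos: [0.6255, -0.0369, 0.1861]
ee_rot: [-0.0, 0.707, 0.0, 0.708]
contact_force: [0.1, -0.1, -0.5]
opening: 0.598
```

```bash
python3 -c "
from h import *
f=manip.grab_frame('top');L=locks(f)
tgt([.474,-.027,.2],13.3)
crop(manip.grab_frame('scene'),250,140,430,310,'l14.png')
"
```

```text
t 34.7 tcp [ 0.6294 -0.0363  0.1936] toolx [ 0.012 -0.    -1.   ] jaw yaw 0.01 F [3.16 0.37 4.71] open 0.605
delta [-0.1554  0.0093  0.0064]
rotvec 13.3 [-0.07  0.67 13.29]
rotvec 193.3 [ 9.7000e-01  1.0000e-01 -1.6671e+02]
```

View pics/l14.png

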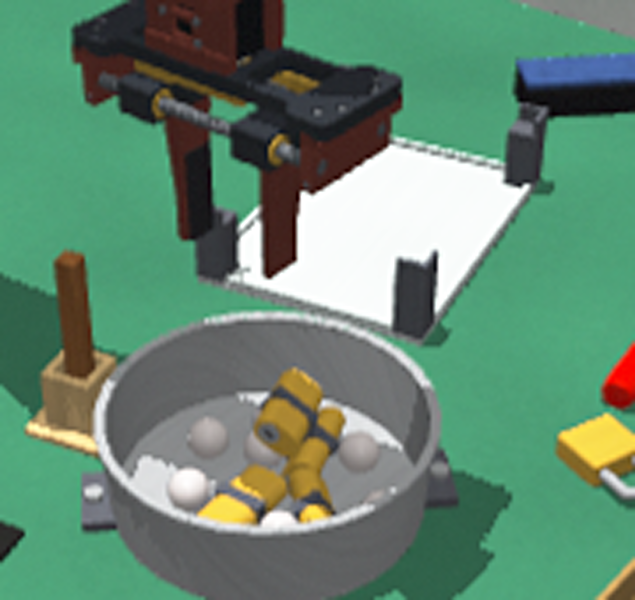

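All four are in the pot and the rack is empty. Now the stick.

arm_command(
  motion=[
    [[-0.0378,0.0025,0],[0,0,3.3]],
    [[-0.0378,0.0025,0],[0,0,3.3]],
    [[-0.0378,0.0025,0],[0,0,3.3]],
    [[-0.0378,0.0025,0],[0,0,3.4]],
    [[0,0,-0.02],[0,0,0]],
    [[0,0,-0.02],[0,0,0]],
    [[0,0,0],[0,0,0]],
    [[0,0,0],[0,0,0]],
  ],
)

```text
time_s: 35.55
tcp_pos: [0.4744, -0.0269, 0.1437]
ee_rot: [-0.082, 0.702, 0.082, 0.702]
contact_force: [0.8, -0.2, 0.1]
opening: 0.601
```

```bash
python3 -c "
from h import *
tgt([.4743,-.0267,.075],13.3)
crop(manip.grab_frame('scene'),210,140,330,250,'s1.png')
"
```

```text
t 35.55 tcp [ 0.4744 -0.0269  0.1437] toolx [-0.  0. -1.] jaw yaw 13.32 F [ 0.81 -0.22  0.06] open 0.601
delta [-0.0001  0.0002 -0.0687]
rotvec 13.3 [-0.01 -0.   -0.02]
rotvec 193.3 [ 0.0000e+00 -1.0000e-02  1.7998e+02]
```

View pics/s1.png

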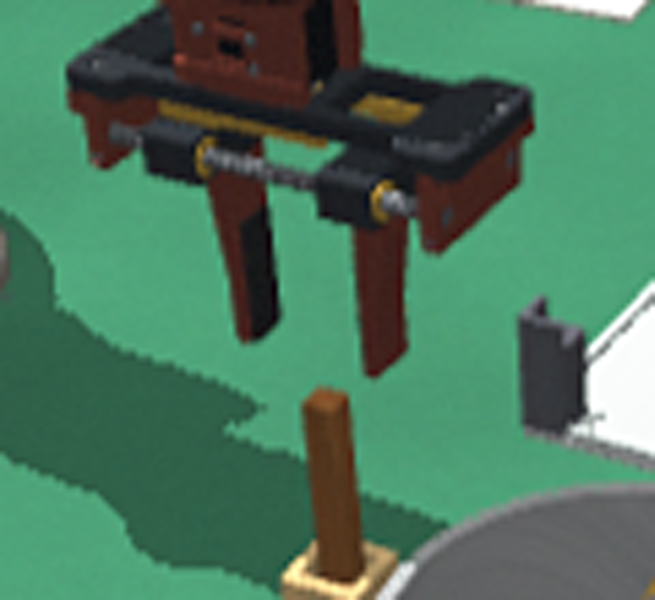

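arm_command(
  motion=[
    [[0,0,-0.025],[0,0,0]],
    [[0,0,-0.025],[0,0,0]],
    [[0,0,-0.013],[0,0,0]],
    [[0,0,-0.005],[0,0,0]],
    [[0,0,0],[0,0,0]],
    [[0,0,0],[0,0,0]],
  ],
)

```text
time_s: 36.2
tcp_pos: [0.4752, -0.0269, 0.0761]
ee_rot: [-0.082, 0.702, 0.082, 0.703]
contact_force: [-0.7, -0.0, 0.3]
opening: 0.6
```

arm_command(
  motion=[
    [[0,0,0],[0,0,0]],
    [[0,0,0],[0,0,0]],
    [[0,0,0],[0,0,0]],
    [[0,0,0],[0,0,0]],
    [[0,0,0],[0,0,0]],
    [[0,0,0],[0,0,0]],
    [[0,0,0],[0,0,0]],
    [[0,0,0],[0,0,0]],
  ],
  hand=0,
  squeeze=45,
)

```text
time_s: 37.0
tcp_pos: [0.4744, -0.027, 0.0752]
ee_rot: [-0.082, 0.702, 0.082, 0.702]
contact_force: [-0.0, -0.8, 2.1]
opening: 0.179
```

```bash
python3 -c "
from h import *
tgt([.4743,-.0267,.075],13.3)
crop(manip.grab_frame('scene'),210,140,330,250,'s2.png')
"
```

```text
t 37.0 tcp [ 0.4744 -0.027   0.0752] toolx [ 0. -0. -1.] jaw yaw 13.31 F [-0.01 -0.84  2.05] open 0.179
delta [-0.0001  0.0003 -0.0002]
rotvec 13.3 [ 0.    0.01 -0.01]
rotvec 193.3 [-1.0000e-02  0.0000e+00  1.7999e+02]
```

View pics/s2.png

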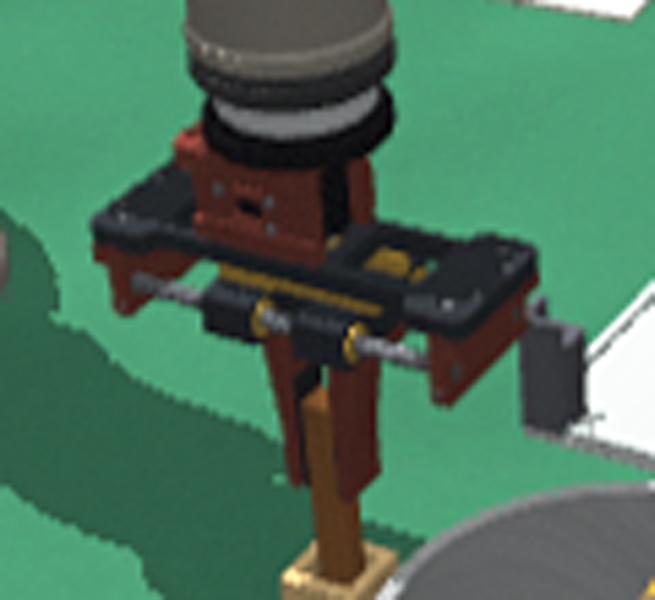

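arm_command(
  motion=[
    [[0,0,0.01],[0,0,0]],
    [[0,0,0.03],[0,0,0]],
    [[0,0,0.03],[0,0,0]],
    [[0,0,0.03],[0,0,0]],
    [[0,0,0.02],[0,0,0]],
    [[0,0,0],[0,0,0]],
  ],
)

```text
time_s: 37.65
tcp_pos: [0.4762, -0.0268, 0.1982]
ee_rot: [-0.082, 0.7, 0.081, 0.704]
contact_force: [0.9, 0.0, -0.2]
opening: 0.185
```

```bash
python3 -c "
from h import *
tgt([.618,-.0025,.2],13.3)
crop(manip.grab_frame('top'),255,165,375,325,'s3.png',3.75)
crop(manip.grab_frame('scene'),200,80,400,310,'s4.png')
"
```

```text
t 37.65 tcp [ 0.4762 -0.0268  0.1982] toolx [ 0.006 -0.001 -1.   ] jaw yaw 13.31 F [ 0.93  0.   -0.19] open 0.185
delta [0.1418 0.0243 0.0018]
rotvec 13.3 [ 0.04  0.32 -0.01]
rotvec 193.3 [-5.0000e-01  6.0000e-02  1.7999e+02]
```

View pics/s3.png

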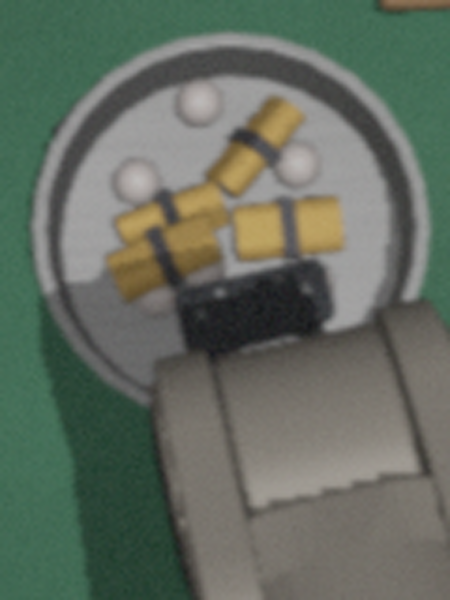

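View pics/s4.png

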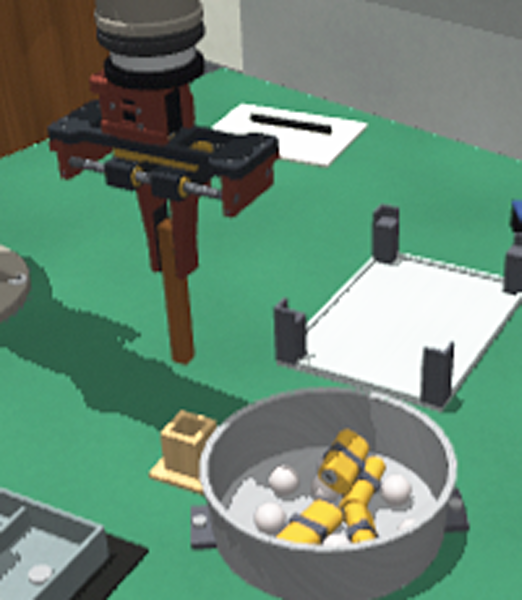

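The stick is held upright. I'll enter the pot at the clear near-right spot (about 210° on a 50 mm circle).

arm_command(
  motion=[
    [[0.033,0,0],[0,0,0]],
    [[0.033,0,0],[0,0,0]],
    [[0.034,0,0],[0,0,0]],
    [[0,0,-0.03],[0,0,0]],
    [[0,0,-0.03],[0,0,0]],
    [[0,0,-0.02],[0,0,0]],
    [[0,0,0],[0,0,0]],
    [[0,0,0],[0,0,0]],
  ],
)

```text
time_s: 38.55
tcp_pos: [0.5736, -0.0267, 0.1143]
ee_rot: [-0.082, 0.703, 0.082, 0.702]
contact_force: [0.8, 0.5, -0.1]
opening: 0.182
```

```bash
python3 -c "
from h import *
tgt([.5747,-.0275,.084],13.3)
crop(manip.grab_frame('scene'),240,120,400,310,'s5.png')
"
```

```text
t 38.55 tcp [ 0.5736 -0.0267  0.1143] toolx [-0.002  0.001 -1.   ] jaw yaw 13.33 F [ 0.8   0.51 -0.1 ] open 0.182
delta [ 0.0011 -0.0008 -0.0303]
rotvec 13.3 [-0.03 -0.13 -0.03]
rotvec 193.3 [ 2.0000e-01 -5.0000e-02  1.7996e+02]
```

View pics/s5.png

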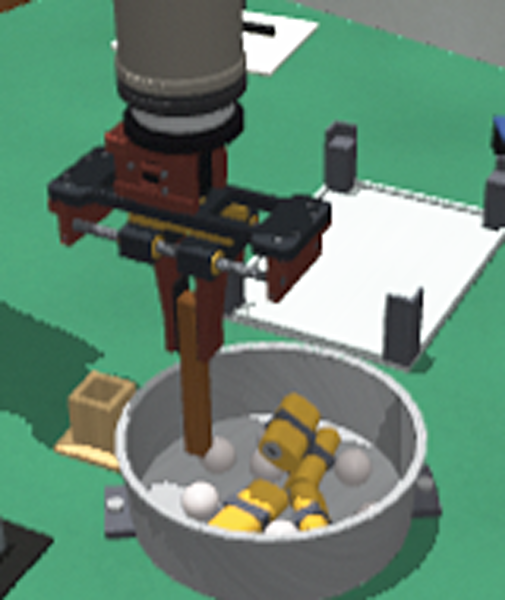

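arm_command(
  motion=[
    [[0.0005,-0.0005,-0.012],[0,0,0]],
    [[0,0,-0.012],[0,0,0]],
    [[0,0,-0.006],[0,0,0]],
    [[0,0,0],[0,0,0]],
  ],
)

```text
time_s: 39.0
tcp_pos: [0.5739, -0.0276, 0.0839]
ee_rot: [-0.082, 0.703, 0.082, 0.702]
contact_force: [0.4, -0.6, -0.6]
opening: 0.179
```

arm_command(
  motion=[
    [[0.0079,-0.0104,0],[0,0,0]],
    [[0.0104,-0.0079,0],[0,0,0]],
    [[0.0121,-0.005,0],[0,0,0]],
    [[0.0129,-0.0017,0],[0,0,0]],
  ],
)

```text
time_s: 39.4
tcp_pos: [0.6193, -0.055, 0.0855]
ee_rot: [-0.081, 0.702, 0.081, 0.702]
contact_force: [-0.8, -0.6, 0.1]
opening: 0.179
```

```bash
python3 -c "
from h import *
tgt([.618,-.0525,.084],13.3)
crop(manip.grab_frame('scene'),240,120,400,310,'s6.png')
"
```

```text
t 39.4 tcp [ 0.6193 -0.055   0.0855] toolx [ 0.    -0.001 -1.   ] jaw yaw 13.16 F [-0.82 -0.64  0.1 ] open 0.179
delta [-0.0013  0.0025 -0.0015]
rotvec 13.3 [0.06 0.01 0.14]
rotvec 193.3 [ 2.0000e-02 -1.0000e-01 -1.7986e+02]
```

View pics/s6.png

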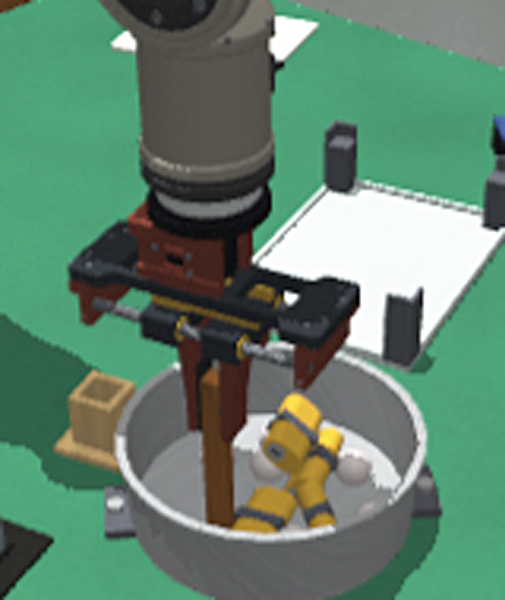

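Low force and the stick still upright, so I'll carry on round at 15° per row.

arm_command(
  motion=[
    [[0.0129,0.0017,0],[0,0,0]],
    [[0.0121,0.005,0],[0,0,0]],
    [[0.0104,0.0079,0],[0,0,0]],
    [[0.0079,0.0104,0],[0,0,0]],
    [[0.005,0.0121,0],[0,0,0]],
    [[0.0017,0.0129,0],[0,0,0]],
  ],
)

```text
time_s: 40.05
tcp_pos: [0.6582, -0.0103, 0.0807]
ee_rot: [-0.083, 0.711, 0.077, 0.694]
contact_force: [-19.9, -9.7, 2.7]
opening: 0.245
```

```bash
python3 -c "
from h import *
tgt([.668,-.0025,.084],13.3)
crop(manip.grab_frame('scene'),240,120,400,310,'s7.png')
"
```

```text
t 40.05 tcp [ 0.6582 -0.0103  0.0807] toolx [-0.023 -0.011 -1.   ] jaw yaw 13.03 F [-19.95  -9.71   2.68] open 0.245
delta [0.0098 0.0078 0.0033]
rotvec 13.3 [ 0.65 -1.33  0.27]
rotvec 193.3 [  -2.08   -1.02 -179.72]
```

View pics/s7.png

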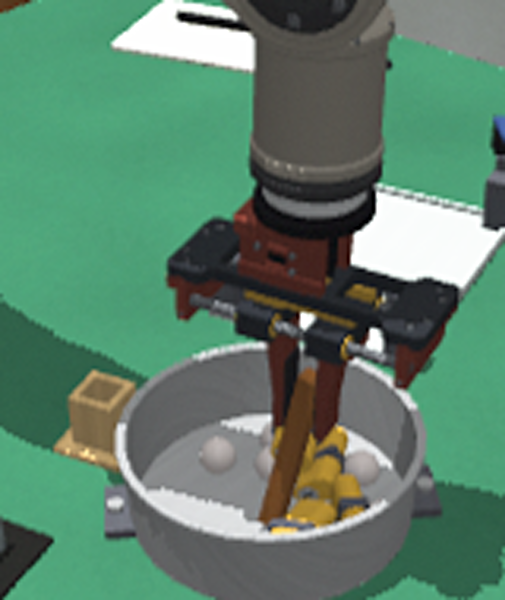

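The locks piled against the far wall and the stick tilted under about 20 N. I'll back off along the arc and look.

arm_command(
  motion=[
    [[-0.0017,-0.0129,0],[0,0,0]],
    [[-0.005,-0.0121,0],[0,0,0]],
    [[-0.0079,-0.0104,0],[0,0,0]],
    [[-0.0104,-0.0079,0],[0,0,0]],
    [[0,0,0],[0,0,0]],
  ],
  squeeze=60,
)

```text
time_s: 40.6
tcp_pos: [0.6426, -0.0478, 0.0857]
ee_rot: [-0.082, 0.702, 0.081, 0.703]
contact_force: [-1.0, 0.6, -0.3]
opening: 0.18
```

```bash
python3 -c "
from h import *
tgt([.618,-.0525,.084],13.3)
crop(manip.grab_frame('scene'),240,120,400,310,'s8.png')
crop(manip.grab_frame('top'),255,165,375,325,'s8t.png',3.75)
"
```

```text
t 40.6 tcp [ 0.6426 -0.0478  0.0857] toolx [ 0.001 -0.001 -1.   ] jaw yaw 13.19 F [-0.99  0.63 -0.32] open 0.18
delta [-0.0246 -0.0047 -0.0017]
rotvec 13.3 [0.07 0.03 0.11]
rotvec 193.3 [ 5.0000e-02 -1.0000e-01 -1.7989e+02]
```

View pics/s8.png

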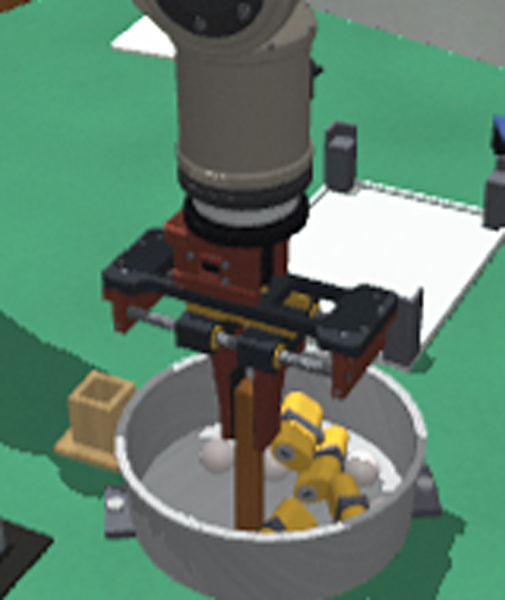

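View pics/s8t.png

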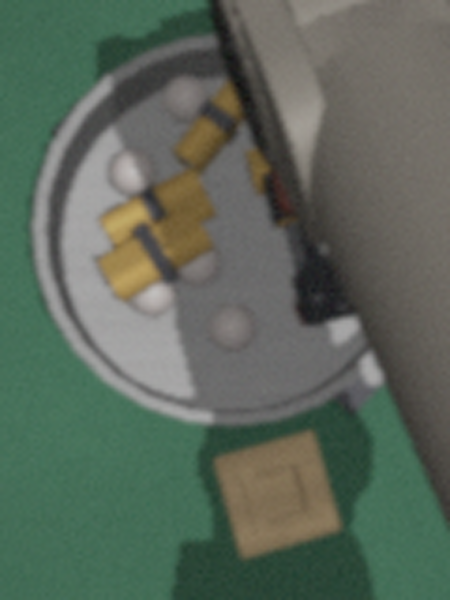

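arm_command(
  motion=[
    [[0,0.012,0],[0,0,0]],
    [[0.002,0.012,0],[0,0,0]],
    [[0.002,0.012,0],[0,0,0]],
    [[0.001,0.01,0],[0,0,0]],
  ],
)

```text
time_s: 41.1
tcp_pos: [0.6486, 0.0031, 0.0853]
ee_rot: [-0.082, 0.702, 0.083, 0.702]
contact_force: [-0.3, 0.1, -1.2]
opening: 0.18
```

arm_command(
  motion=[
    [[-0.001,0.0077,0],[0,0,0]],
    [[-0.003,0.0072,0],[0,0,0]],
    [[-0.0048,0.0062,0],[0,0,0]],
  ],
)

```text
time_s: 41.4
tcp_pos: [0.6392, 0.0218, 0.0851]
ee_rot: [-0.082, 0.702, 0.082, 0.702]
contact_force: [-0.2, -0.3, -1.2]
opening: 0.179
```

```bash
python3 -c "
from h import *
tgt([.618+.0212,-.0025+.0212,.084],13.3)
crop(manip.grab_frame('scene'),240,120,400,310,'s9.png')
"
```

```text
t 41.4 tcp [0.6392 0.0218 0.0851] toolx [ 0. -0. -1.] jaw yaw 13.3 F [-0.21 -0.33 -1.21] open 0.179
delta [ 0.     -0.0031 -0.0011]
rotvec 13.3 [ 0.01  0.01 -0.  ]
rotvec 193.3 [-1.0e-02  1.0e-02  1.8e+02]
```

View pics/s9.png

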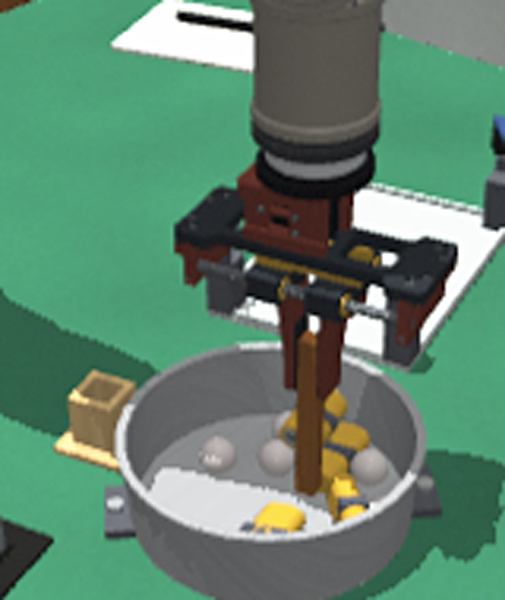

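The pass at 30 mm radius went easily, and the stick is upright. Continuing.

arm_command(
  motion=[
    [[-0.0062,0.0048,0],[0,0,0]],
    [[-0.0072,0.003,0],[0,0,0]],
    [[-0.0077,0.001,0],[0,0,0]],
    [[-0.0077,-0.001,0],[0,0,0]],
  ],
)

```text
time_s: 41.85
tcp_pos: [0.6102, 0.028, 0.0853]
ee_rot: [-0.082, 0.702, 0.081, 0.703]
contact_force: [1.9, -3.8, 0.3]
opening: 0.181
```

arm_command(
  motion=[
    [[-0.0072,-0.003,0],[0,0,0]],
    [[-0.0062,-0.0048,0],[0,0,0]],
    [[-0.0048,-0.0062,0],[0,0,0]],
  ],
)

```text
time_s: 42.15
tcp_pos: [0.5913, 0.0153, 0.0851]
ee_rot: [-0.082, 0.703, 0.082, 0.702]
contact_force: [-0.4, 0.2, 0.2]
opening: 0.179
```

```bash
python3 -c "
from h import *
tgt([.618-.026,-.0025+.015,.084],13.3)
crop(manip.grab_frame('scene'),240,120,400,310,'s10.png')
crop(manip.grab_frame('top'),255,165,375,325,'s10t.png',3.75)
"
```

```text
t 42.15 tcp [0.5913 0.0153 0.0851] toolx [-0.001  0.001 -1.   ] jaw yaw 13.34 F [-0.35  0.23  0.23] open 0.179
delta [ 0.0007 -0.0028 -0.0011]
rotvec 13.3 [-0.03 -0.04 -0.04]
rotvec 193.3 [ 6.0000e-02 -5.0000e-02  1.7996e+02]
```

View pics/s10.png

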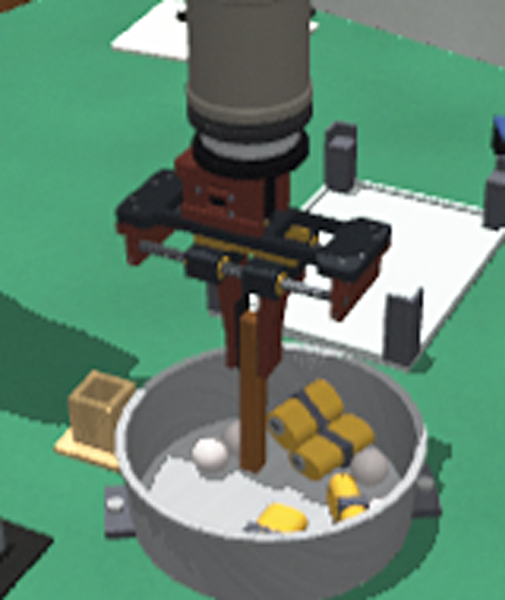

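View pics/s10t.png

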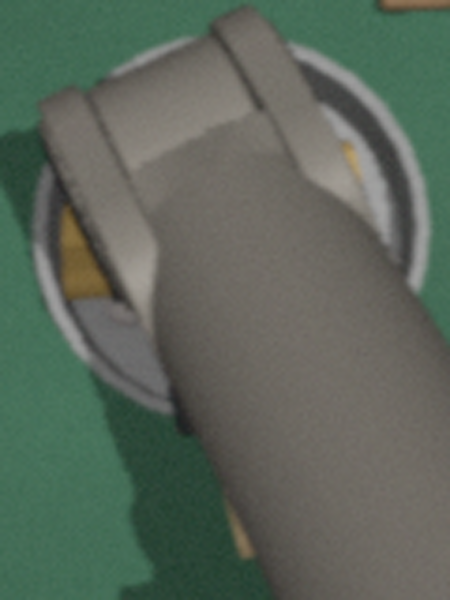

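arm_command(
  motion=[
    [[-0.003,-0.0072,0],[0,0,0]],
    [[-0.001,-0.0077,0],[0,0,0]],
    [[0.001,-0.0077,0],[0,0,0]],
    [[0.003,-0.0072,0],[0,0,0]],
    [[0.0048,-0.0062,0],[0,0,0]],
    [[0.0062,-0.0048,0],[0,0,0]],
    [[0.0072,-0.006,0],[0,0,0]],
    [[0.0077,-0.006,0],[0,0,0]],
  ],
)

```text
time_s: 43.05
tcp_pos: [0.6191, -0.038, 0.0852]
ee_rot: [-0.082, 0.702, 0.082, 0.702]
contact_force: [-0.0, 0.4, -0.3]
opening: 0.179
```

arm_command(
  motion=[
    [[0.0103,0.0014,0],[0,0,0]],
    [[0.0097,0.004,0],[0,0,0]],
    [[0.0083,0.0063,0],[0,0,0]],
  ],
)

```text
time_s: 43.35
tcp_pos: [0.6455, -0.0259, 0.0846]
ee_rot: [-0.082, 0.704, 0.082, 0.701]
contact_force: [-8.9, -2.1, 3.7]
opening: 0.176
```

```bash
python3 -c "
from h import *
tgt([.618+.0283,-.0025-.0283,.084],13.3)
crop(manip.grab_frame('scene'),240,120,400,310,'s11.png')
"
```

```text
t 43.35 tcp [ 0.6455 -0.0259  0.0846] toolx [-0.004 -0.001 -1.   ] jaw yaw 13.28 F [-8.89 -2.1   3.75] open 0.176
delta [ 0.0008 -0.0049 -0.0006]
rotvec 13.3 [ 0.05 -0.25  0.02]
rotvec 193.3 [-3.9000e-01 -7.0000e-02 -1.7998e+02]
```

View pics/s11.png

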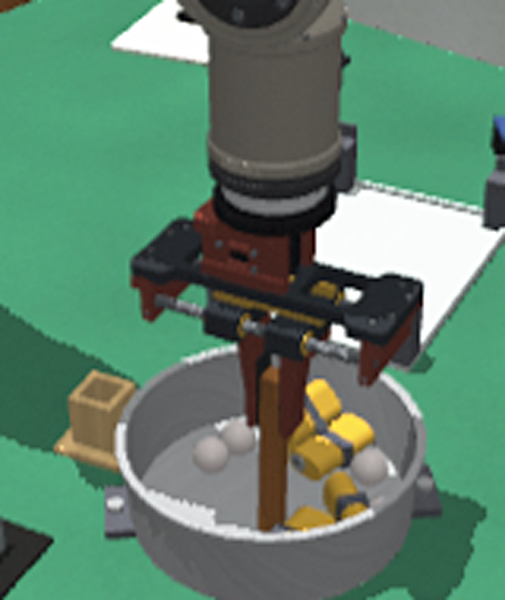

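arm_command(
  motion=[
    [[-0.002,0.009,0],[0,0,0]],
    [[0.001,0.01,0],[0,0,0]],
    [[0.002,0.01,0],[0,0,0]],
  ],
)

```text
time_s: 43.7
tcp_pos: [0.6479, 0.0052, 0.0854]
ee_rot: [-0.082, 0.702, 0.083, 0.703]
contact_force: [-2.5, -0.8, 1.0]
opening: 0.181
```

arm_command(
  motion=[
    [[-0.001,0.009,0],[0,0,0]],
    [[-0.003,0.009,0],[0,0,0]],
    [[-0.006,0.008,0],[0,0,0]],
  ],
)

```text
time_s: 44.0
tcp_pos: [0.6379, 0.0305, 0.0855]
ee_rot: [-0.082, 0.702, 0.082, 0.703]
contact_force: [2.3, -3.1, 0.2]
opening: 0.182
```

```bash
python3 -c "
from h import *
tgt([.618,-.0025+.04,.084],13.3)
crop(manip.grab_frame('scene'),240,120,400,310,'s12.png')
"
```

```text
t 44.0 tcp [0.6379 0.0305 0.0855] toolx [ 0.001  0.001 -1.   ] jaw yaw 13.36 F [ 2.29 -3.06  0.24] open 0.182
delta [-0.0199  0.007  -0.0015]
rotvec 13.3 [-0.04  0.09 -0.06]
rotvec 193.3 [-1.3000e-01 -6.0000e-02  1.7994e+02]
```

View pics/s12.png

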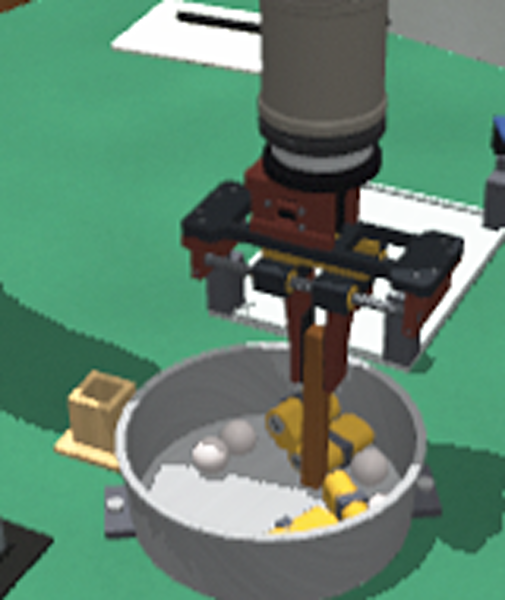

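arm_command(
  motion=[
    [[-0.008,0.001,0],[0,0,0]],
    [[-0.008,0,0],[0,0,0]],
    [[-0.008,-0.001,0],[0,0,0]],
  ],
)

```text
time_s: 44.35
tcp_pos: [0.6139, 0.0259, 0.0855]
ee_rot: [-0.082, 0.702, 0.08, 0.703]
contact_force: [2.1, -5.0, 0.8]
opening: 0.176
```

arm_command(
  motion=[
    [[-0.009,-0.004,0],[0,0,0]],
    [[-0.009,-0.007,0],[0,0,0]],
    [[-0.009,-0.009,0],[0,0,0]],
    [[-0.007,-0.01,0],[0,0,0]],
  ],
)

```text
time_s: 44.75
tcp_pos: [0.5783, -0.0014, 0.0851]
ee_rot: [-0.082, 0.703, 0.082, 0.702]
contact_force: [0.3, 0.4, -0.8]
opening: 0.181
```

```bash
python3 -c "
from h import *
tgt([.618,-.0025,.084],13.3)
crop(manip.grab_frame('scene'),240,120,400,310,'s13.png')
"
```

```text
t 44.75 tcp [ 0.5783 -0.0014  0.0851] toolx [-0.001  0.    -1.   ] jaw yaw 13.34 F [ 0.31  0.36 -0.8 ] open 0.181
delta [ 0.0397 -0.0011 -0.0011]
rotvec 13.3 [-0.02 -0.04 -0.04]
rotvec 193.3 [ 6.0000e-02 -3.0000e-02  1.7996e+02]
```

View pics/s13.png

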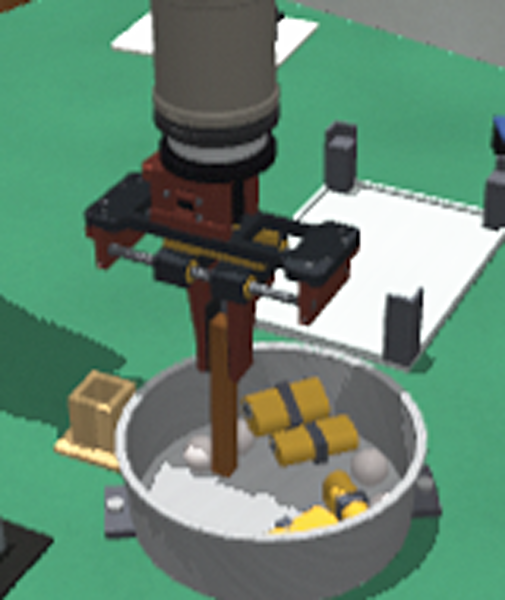

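arm_command(
  motion=[
    [[0.0014,-0.0103,0],[0,0,0]],
    [[0.004,-0.0097,0],[0,0,0]],
    [[0.0063,-0.0083,0],[0,0,0]],
    [[0.0083,-0.0063,0],[0,0,0]],
    [[0.0097,-0.004,0],[0,0,0]],
    [[0.0103,-0.0014,0],[0,0,0]],
    [[0.0095,0.0014,0],[0,0,0]],
  ],
)

```text
time_s: 45.5
tcp_pos: [0.6302, -0.0397, 0.0851]
ee_rot: [-0.082, 0.702, 0.082, 0.702]
contact_force: [0.3, 0.4, -0.1]
opening: 0.181
```

arm_command(
  motion=[
    [[0.009,0.004,0],[0,0,0]],
    [[0.004,0.009,0],[0,0,0]],
    [[0.003,0.01,0],[0,0,0]],
    [[0.003,0.011,0],[0,0,0]],
  ],
)

```text
time_s: 45.9
tcp_pos: [0.6472, -0.0042, 0.0848]
ee_rot: [-0.082, 0.703, 0.082, 0.702]
contact_force: [-2.6, -0.7, -0.1]
opening: 0.178
```

```bash
python3 -c "
from h import *
tgt([.618,-.0025,.084],13.3)
crop(manip.grab_frame('scene'),240,120,400,310,'s14.png')
"
```

```text
t 45.9 tcp [ 0.6472 -0.0042  0.0848] toolx [-0.002 -0.    -1.   ] jaw yaw 13.35 F [-2.64 -0.66 -0.08] open 0.178
delta [-0.0292  0.0017 -0.0008]
rotvec 13.3 [ 0.01 -0.11 -0.05]
rotvec 193.3 [1.7000e-01 1.0000e-02 1.7995e+02]
```

View pics/s14.png

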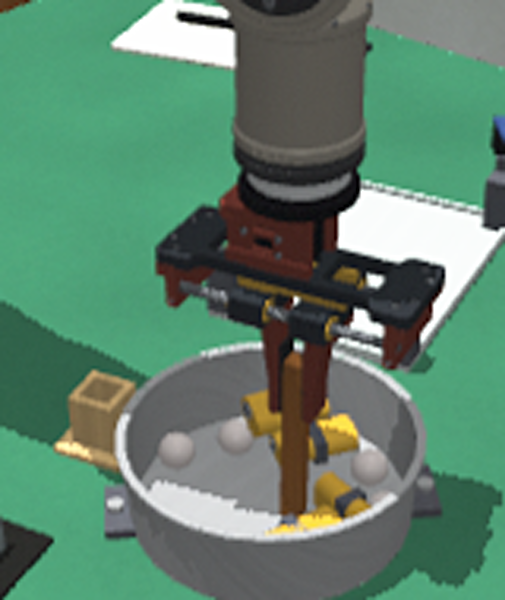

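arm_command(
  motion=[
    [[0.001,0.011,0],[0,0,0]],
    [[-0.002,0.011,0],[0,0,0]],
    [[-0.007,0.01,0],[0,0,0]],
    [[-0.009,0.005,0],[0,0,0]],
  ],
)

```text
time_s: 46.35
tcp_pos: [0.6306, 0.0334, 0.0854]
ee_rot: [-0.082, 0.702, 0.083, 0.703]
contact_force: [0.2, -0.2, 0.0]
opening: 0.179
```

arm_command(
  motion=[
    [[-0.01,0.002,0],[0,0,0]],
    [[-0.01,-0.002,0],[0,0,0]],
  ],
)

```text
time_s: 46.55
tcp_pos: [0.6102, 0.0317, 0.0854]
ee_rot: [-0.082, 0.702, 0.082, 0.702]
contact_force: [0.8, -0.0, -0.5]
opening: 0.181
```

```bash
python3 -c "
from h import *
tgt([.618,-.0025,.084],13.3)
crop(manip.grab_frame('scene'),240,120,400,310,'s15.png')
"
```

```text
t 46.55 tcp [0.6102 0.0317 0.0854] toolx [ 0.001 -0.    -1.   ] jaw yaw 13.36 F [ 0.8  -0.05 -0.49] open 0.181
delta [ 0.0078 -0.0342 -0.0014]
rotvec 13.3 [ 0.    0.03 -0.06]
rotvec 193.3 [-5.0000e-02  1.0000e-02  1.7994e+02]
```

View pics/s15.png

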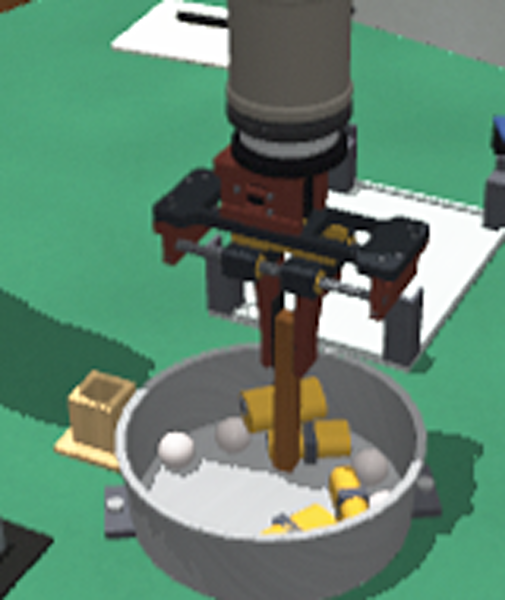

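```bash
python3 -c "
from h import *
k=600/190
for P,n in [((.6102,.0317,.0164),'s15'),((.6472,-.0042,.0164),'s14'),((.5783,-.0014,.0164),'s13')]:
    q=proj('scene',[P])[0];print(n,(q-[240,120])*k)
"
```

```text
s15 [286.57521509 460.51693735]
s14 [294.2078397  506.48050557]
s13 [225.90689168 464.79839574]
```

arm_command(
  motion=[
    [[-0.01,-0.004,0],[0,0,0]],
    [[-0.01,-0.007,0],[0,0,0]],
    [[-0.009,-0.009,0],[0,0,0]],
    [[-0.005,-0.011,0],[0,0,0]],
    [[0,-0.012,0],[0,0,0]],
    [[0.004,-0.011,0],[0,0,0]],
    [[0.008,-0.01,0],[0,0,0]],
    [[0.01,-0.008,0],[0,0,0]],
    [[0.012,-0.004,0],[0,0,0]],
    [[0.012,0,0],[0,0,0]],
  ],
)

```text
time_s: 47.6
tcp_pos: [0.6245, -0.0454, 0.085]
ee_rot: [-0.082, 0.702, 0.082, 0.702]
contact_force: [-0.3, 0.6, -0.5]
opening: 0.179
```

```bash
python3 -c "
from h import *
tgt([.618,-.0025,.084],13.3)
crop(manip.grab_frame('scene'),240,120,400,310,'s16.png')
"
```

```text
t 47.6 tcp [ 0.6245 -0.0454  0.085 ] toolx [ 0.  0. -1.] jaw yaw 13.24 F [-0.33  0.55 -0.54] open 0.179
delta [-0.0065  0.0429 -0.001 ]
rotvec 13.3 [-0.    0.02  0.06]
rotvec 193.3 [ 2.0000e-02  1.0000e-02 -1.7994e+02]
```

View pics/s16.png

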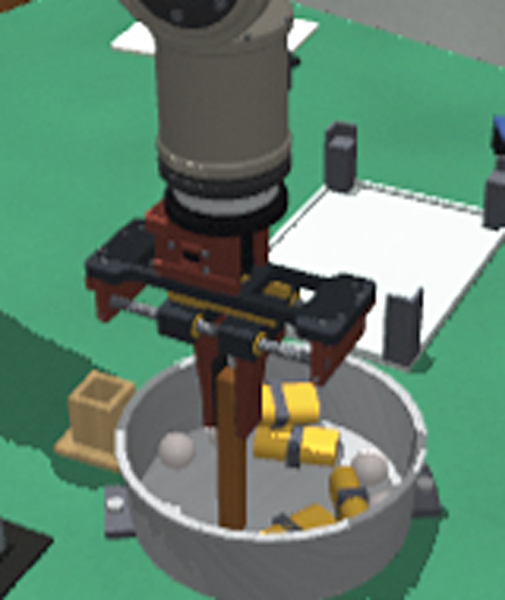

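arm_command(
  motion=[
    [[0.01,0.004,0],[0,0,0]],
    [[0.009,0.007,0],[0,0,0]],
    [[0.006,0.009,0],[0,0,0]],
    [[0.003,0.011,0],[0,0,0]],
  ],
)

```text
time_s: 48.05
tcp_pos: [0.6484, -0.0145, 0.0838]
ee_rot: [-0.083, 0.705, 0.081, 0.7]
contact_force: [-8.1, -5.2, -0.9]
opening: 0.176
```

arm_command(
  motion=[
    [[0.001,0.011,0],[0,0,0]],
    [[-0.001,0.011,0],[0,0,0]],
    [[-0.004,0.011,0],[0,0,0]],
  ],
)

```text
time_s: 48.35
tcp_pos: [0.6477, 0.0214, 0.0854]
ee_rot: [-0.082, 0.702, 0.083, 0.703]
contact_force: [-0.2, -0.5, 0.3]
opening: 0.175
```

```bash
python3 -c "
from h import *
tgt([.618,-.0025,.084],13.3)
crop(manip.grab_frame('scene'),240,120,400,310,'s17.png')
"
```

```text
t 48.35 tcp [0.6477 0.0214 0.0854] toolx [ 0.002  0.001 -1.   ] jaw yaw 13.37 F [-0.2  -0.47  0.28] open 0.175
delta [-0.0297 -0.0239 -0.0014]
rotvec 13.3 [-0.05  0.09 -0.07]
rotvec 193.3 [-1.5000e-01 -9.0000e-02  1.7993e+02]
```

View pics/s17.png

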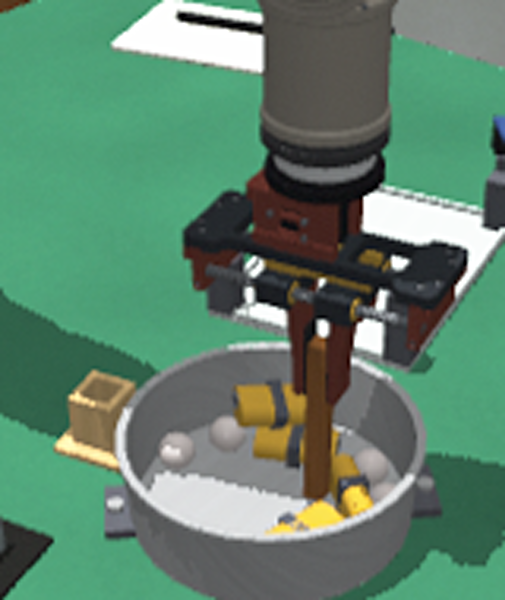

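arm_command(
  motion=[
    [[-0.009,0.007,0],[0,0,0]],
    [[-0.01,0.005,0],[0,0,0]],
    [[-0.01,0.002,0],[0,0,0]],
    [[-0.01,-0.001,0],[0,0,0]],
  ],
)

```text
time_s: 48.8
tcp_pos: [0.6078, 0.0324, 0.0856]
ee_rot: [-0.082, 0.702, 0.082, 0.703]
contact_force: [3.2, -1.9, -1.1]
opening: 0.179
```

arm_command(
  motion=[
    [[-0.01,-0.004,0],[0,0,0]],
    [[-0.01,-0.008,0],[0,0,0]],
    [[-0.008,-0.01,0],[0,0,0]],
    [[-0.004,-0.011,0],[0,0,0]],
    [[0,-0.012,0],[0,0,0]],
    [[0.004,-0.011,0],[0,0,0]],
    [[0.008,-0.01,0],[0,0,0]],
    [[0.01,-0.008,0],[0,0,0]],
    [[0.012,-0.004,0],[0,0,0]],
    [[0.012,0,0],[0,0,0]],
  ],
)

```text
time_s: 49.8
tcp_pos: [0.6234, -0.0463, 0.085]
ee_rot: [-0.082, 0.702, 0.082, 0.702]
contact_force: [-1.0, 0.4, -0.4]
opening: 0.182
```

```bash
python3 -c "
from h import *
tgt([.618,-.0025,.084],13.3)
crop(manip.grab_frame('scene'),240,120,400,310,'s18.png')
"
```

```text
t 49.8 tcp [ 0.6234 -0.0463  0.085 ] toolx [ 0.  0. -1.] jaw yaw 13.24 F [-1.02  0.39 -0.44] open 0.182
delta [-0.0054  0.0438 -0.001 ]
rotvec 13.3 [-0.    0.01  0.06]
rotvec 193.3 [ 1.0000e-02  1.0000e-02 -1.7994e+02]
```

View pics/s18.png

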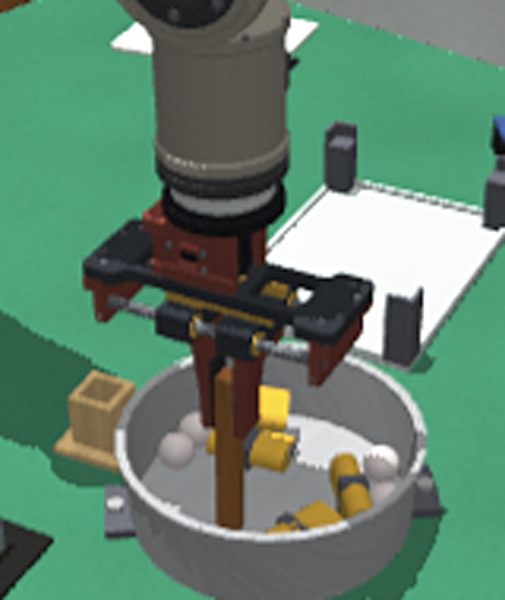

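Four laps with the stick upright is enough. I'll lift out and return to the holder.

arm_command(
  motion=[
    [[0,0,0.02],[0,0,0]],
    [[0,0,0.03],[0,0,0]],
    [[0,0,0.03],[0,0,0]],
    [[0,0,0.03],[0,0,0]],
    [[-0.03,0.003,0],[0,0,0]],
    [[-0.04,0.005,0],[0,0,0]],
    [[-0.04,0.006,0],[0,0,0]],
    [[-0.03,0.004,0],[0,0,0]],
    [[-0.009,0.001,0],[0,0,0]],
    [[0,0,-0.03],[0,0,0]],
    [[0,0,0],[0,0,0]],
    [[0,0,0],[0,0,0]],
  ],
)

```text
time_s: 51.05
tcp_pos: [0.4737, -0.0261, 0.1654]
ee_rot: [-0.082, 0.702, 0.083, 0.702]
contact_force: [0.9, 0.2, -0.5]
opening: 0.181
```

```bash
python3 -c "
from h import *
tgt([.4744,-.027,.0755],13.3)
crop(manip.grab_frame('scene'),210,120,350,260,'s19.png')
crop(manip.grab_frame('top'),255,165,375,325,'s19t.png',3.75)
k=600/140
o=manip.get_obs()['tcp_pos']
print((proj('scene',[[o[0],o[1],o[2]-.069]])-[210,120])*k)
"
```

```text
t 51.05 tcp [ 0.4737 -0.0261  0.1654] toolx [-0.001  0.001 -1.   ] jaw yaw 13.35 F [ 0.91  0.19 -0.54] open 0.181
delta [ 0.0007 -0.0009 -0.0899]
rotvec 13.3 [-0.06 -0.04 -0.05]
rotvec 193.3 [ 6.0000e-02 -9.0000e-02  1.7995e+02]
[[260.67284118 463.30644023]]
```

View pics/s19.png

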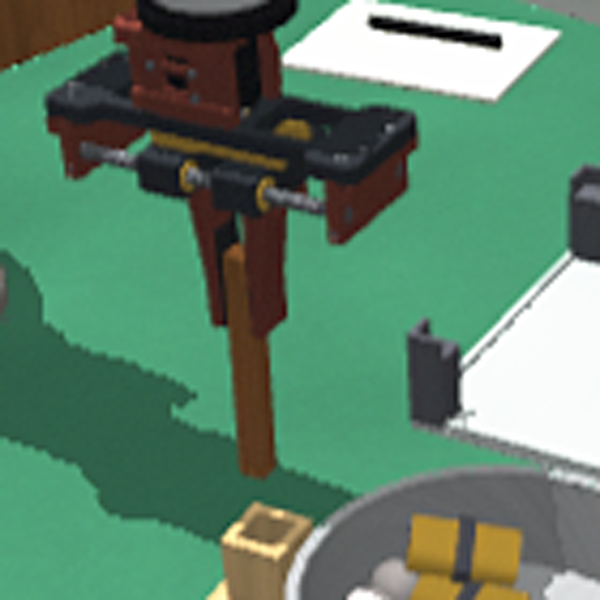

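View pics/s19t.png

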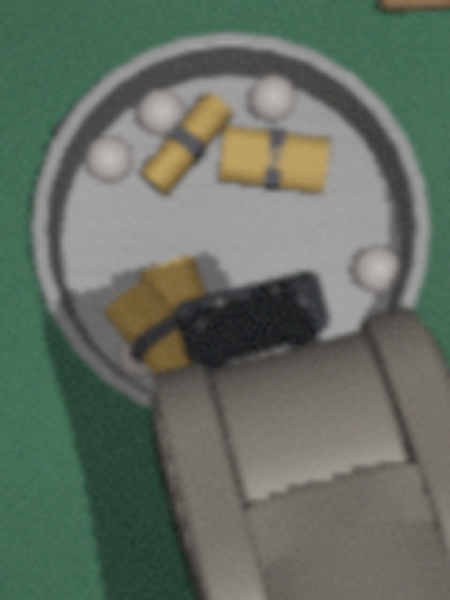

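arm_command(
  motion=[
    [[0.0005,-0.001,-0.02],[0,0,0]],
    [[0,0,-0.02],[0,0,0]],
    [[0,0,0],[0,0,0]],
  ],
)

```text
time_s: 51.45
tcp_pos: [0.4728, -0.0276, 0.1241]
ee_rot: [-0.082, 0.703, 0.082, 0.701]
contact_force: [-0.3, -0.5, -0.0]
opening: 0.173
```

arm_command(
  motion=[
    [[0,0,-0.015],[0,0,0]],
    [[0,0,-0.015],[0,0,0]],
    [[0,0,-0.013],[0,0,0]],
    [[0,0,-0.004],[0,0,0]],
    [[0,0,0],[0,0,0]],
  ],
)

```text
time_s: 51.95
tcp_pos: [0.4739, -0.0264, 0.0784]
ee_rot: [-0.082, 0.702, 0.083, 0.702]
contact_force: [-0.2, 5.2, -2.9]
opening: 0.18
```

```bash
python3 -c "
from h import *
tgt([.4744,-.027,.0755],13.3)
crop(manip.grab_frame('scene'),210,120,350,260,'s20.png')
"
```

```text
t 51.95 tcp [ 0.4739 -0.0264  0.0784] toolx [ 0.     0.002 -1.   ] jaw yaw 13.35 F [-0.24  5.16 -2.88] open 0.18
delta [ 0.0005 -0.0006 -0.0029]
rotvec 13.3 [-0.09  0.01 -0.05]
rotvec 193.3 [-2.0000e-02 -1.5000e-01  1.7995e+02]
```

View pics/s20.png

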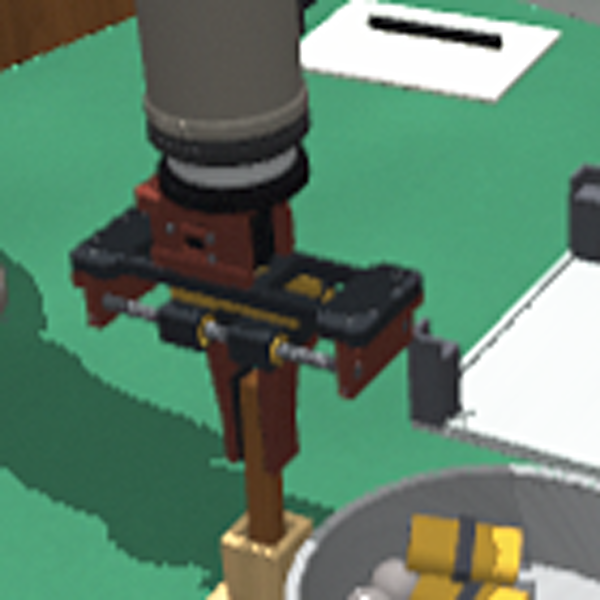

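In the holder with light side contact; I'll ease 1 mm over, seat it, and release.

arm_command(
  motion=[
    [[0,0.0015,-0.002],[0,0,0]],
    [[0,0,0],[0,0,0]],
  ],
)

```text
time_s: 52.2
tcp_pos: [0.474, -0.0261, 0.0766]
ee_rot: [-0.082, 0.702, 0.082, 0.703]
contact_force: [-0.3, 3.0, 0.0]
opening: 0.178
```

arm_command(
  motion=[
    [[0,0,0],[0,0,0]],
    [[0,0,0],[0,0,0]],
    [[0,0,0],[0,0,0]],
    [[0,0,0],[0,0,0]],
    [[0,0,0.02],[0,0,0]],
    [[0,0,0.04],[0,0,0]],
    [[0,0,0.04],[0,0,0]],
    [[0,0,0.03],[0,0,0]],
  ],
  hand=60,
  squeeze=40,
)

```text
time_s: 53.0
tcp_pos: [0.4739, -0.0261, 0.2085]
ee_rot: [-0.082, 0.702, 0.082, 0.703]
contact_force: [-0.1, 0.3, -0.3]
opening: 0.601
```

```bash
python3 -c "
from h import *
tgt([.452,-.299,.2],13.3)
f=manip.grab_frame('scene');cv2.imwrite('pics/r0.png',f);crop(f,210,120,350,260,'s21.png')
"
```

```text
t 53.0 tcp [ 0.4739 -0.0261  0.2085] toolx [ 0.002 -0.    -1.   ] jaw yaw 13.32 F [-0.08  0.3  -0.34] open 0.601
delta [-0.0219 -0.2729 -0.0085]
rotvec 13.3 [ 0.01  0.09 -0.02]
rotvec 193.3 [-1.5000e-01  2.0000e-02  1.7998e+02]
```

View pics/s21.png

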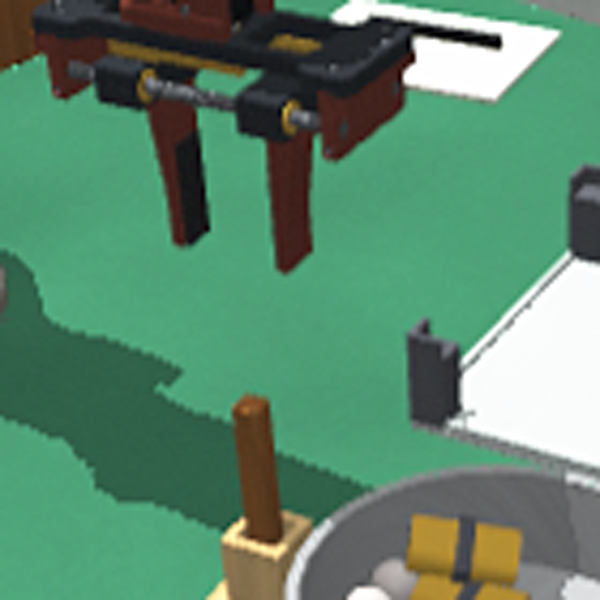

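The stick stands in its holder. Now I'll measure the tray handle on the mat and the rack's post tops.

```bash
python3 - <<'E'
from h import *
f=manip.grab_frame('top');cv2.imwrite('pics/r0t.png',f)
hsv=cv2.cvtColor(f,cv2.COLOR_BGR2HSV)
wood=((hsv[...,0]<20)&(hsv[...,1]>70)&(hsv[...,2]>110)).astype(np.uint8)
z=np.zeros_like(wood);z[270:330,390:510]=wood[270:330,390:510]
c=max(cv2.findContours(z,0,2)[0],key=cv2.contourArea);r=cv2.minAreaRect(c)
P=plane("top",cv2.boxPoints(r),.089)[:,:2];e=P-np.roll(P,1,0);L=np.linalg.norm(e,axis=1);i=L.argmax()
print(r,P.mean(0),L[:2],np.degrees(np.arctan2(e[i,1],e[i,0])))
crop(f,90,210,250,360,'r1.png',5)
crop(f,370,230,540,380,'r2.png',4)
E
```

```text
((462.2059631347656, 305.3235778808594), (7.518604278564453, 72.0330810546875), 75.96376037597656) [ 0.4501838  -0.29617318] [0.01492849 0.14741575] -76.78729956684045
```

View pics/r1.png

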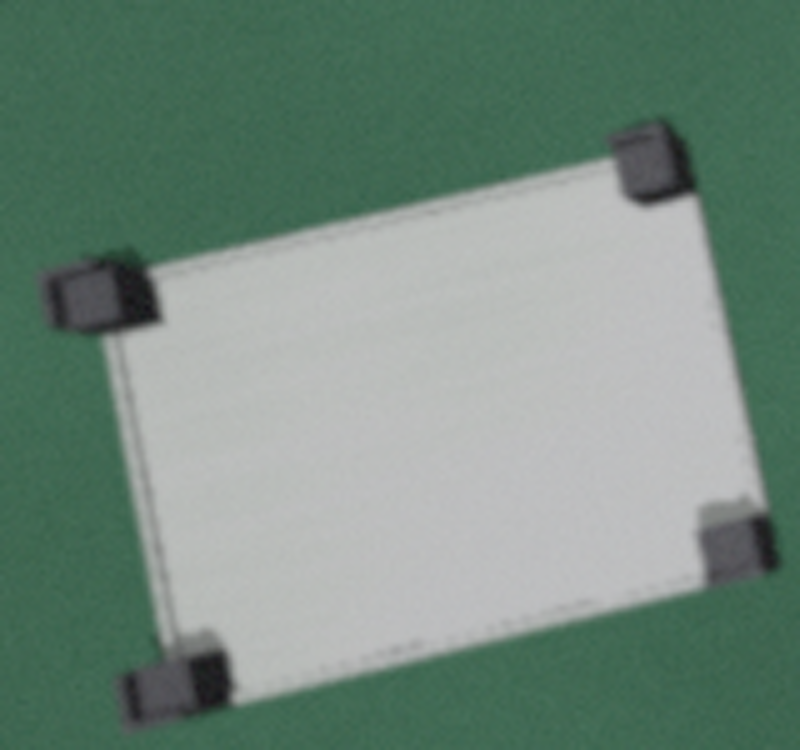

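View pics/r2.png

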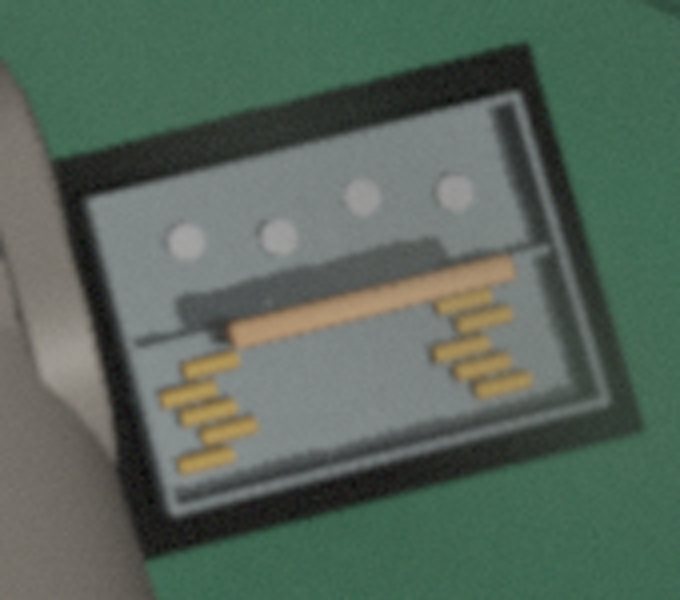

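```bash
python3 - <<'E'
from h import *
px=np.array([[92,298],[655,168],[735,552],[163,690]])/5+[90,210]
P=plane("top",px,.058)[:,:2];print("post tops",P.round(4).tolist(),P.mean(0))
for a,b in((0,1),(3,2)):
    d=P[a]-P[b];print(np.linalg.norm(d),np.degrees(np.arctan2(d[1],d[0]))-90)
for a,b in((0,3),(1,2)):
    d=P[a]-P[b];print(np.linalg.norm(d),np.degrees(np.arctan2(d[1],d[0])))
# plate edges by white mask rectangle
f=cv2.imread('pics/r0t.png');m=(f.min(2)>140).astype(np.uint8);z=np.zeros_like(m);z[225:355,95:250]=m[225:355,95:250]
c=max(cv2.findContours(z,0,2)[0],key=cv2.contourArea);r=cv2.minAreaRect(c);B=plane("top",cv2.boxPoints(r),.009)[:,:2]
e=B-np.roll(B,1,0);print("plate",B.mean(0),np.linalg.norm(e,axis=1)[:2],np.degrees(np.arctan2(e[:,1],e[:,0])))
E
```

```text
post tops [[0.5323, 0.4309], [0.5842, 0.1989], [0.4243, 0.1638], [0.3722, 0.3956]] [0.47824638 0.29732152]
0.23779686265617925 12.608939337403257
0.23758304391185403 12.669281490641978
0.16401444580251612 12.437240988926376
0.16376501369825264 12.362125000768808
plate [0.47931311 0.30214059] [0.18999057 0.26646842] [  15.58473693  -76.85846565 -166.02318543  102.57054934]
```

arm_command(
  motion=[
    [[-0.0032,-0.039,0],[0,0,0]],
    [[-0.0032,-0.039,0],[0,0,0]],
    [[-0.0032,-0.039,0],[0,0,0]],
    [[-0.0032,-0.039,0],[0,0,0]],
    [[-0.0032,-0.039,0],[0,0,0]],
    [[-0.0032,-0.039,0],[0,0,0]],
    [[-0.0032,-0.039,0],[0,0,0]],
    [[0,0,-0.04],[0,0,0]],
    [[0,0,-0.04],[0,0,0]],
    [[0,0,-0.03],[0,0,0]],
    [[0,0,0],[0,0,0]],
    [[0,0,0],[0,0,0]],
  ],
)

```text
time_s: 54.3
tcp_pos: [0.4509, -0.2988, 0.096]
ee_rot: [-0.082, 0.703, 0.082, 0.702]
contact_force: [-0.3, 0.7, 0.2]
opening: 0.596
```

```bash
python3 -c "
from h import *
tgt([.4512,-.299,.0405],13.3)
crop(manip.grab_frame('scene'),80,160,260,340,'r3.png')
"
```

```text
t 54.3 tcp [ 0.4509 -0.2988  0.096 ] toolx [-0.001  0.001 -1.   ] jaw yaw 13.33 F [-0.26  0.7   0.16] open 0.596
delta [ 0.0003 -0.0002 -0.0555]
rotvec 13.3 [-0.06 -0.07 -0.03]
rotvec 193.3 [ 1.1000e-01 -9.0000e-02  1.7997e+02]
```

View pics/r3.png

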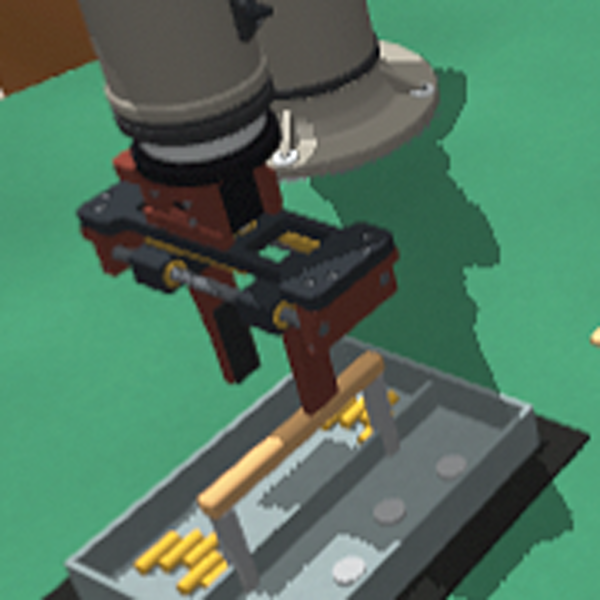

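arm_command(
  motion=[
    [[0,0,-0.02],[0,0,0]],
    [[0,0,-0.02],[0,0,0]],
    [[0,0,-0.012],[0,0,0]],
    [[0,0,-0.004],[0,0,0]],
    [[0,0,0],[0,0,0]],
    [[0,0,0],[0,0,0]],
  ],
)

```text
time_s: 54.95
tcp_pos: [0.4519, -0.2994, 0.0412]
ee_rot: [-0.082, 0.702, 0.082, 0.703]
contact_force: [0.2, -0.3, -0.6]
opening: 0.596
```

arm_command(
  motion=[
    [[0,0,0],[0,0,0]],
    [[0,0,0],[0,0,0]],
    [[0,0,0],[0,0,0]],
    [[0,0,0],[0,0,0]],
    [[0,0,0],[0,0,0]],
    [[0,0,0],[0,0,0]],
    [[0,0,0],[0,0,0]],
    [[0,0,0],[0,0,0]],
  ],
  hand=0,
  squeeze=40,
)

```text
time_s: 55.75
tcp_pos: [0.4512, -0.2991, 0.0402]
ee_rot: [-0.082, 0.702, 0.082, 0.702]
contact_force: [-0.7, -0.3, 0.1]
opening: 0.159
```

arm_command(
  motion=[
    [[0,0,0.01],[0,0,0]],
    [[0,0,0.03],[0,0,0]],
    [[0,0,0.04],[0,0,0]],
    [[0,0,0.04],[0,0,0]],
    [[0,0,0.04],[0,0,0]],
    [[0,0,0.03],[0,0,0]],
    [[0,0,0.01],[0,0,0]],
    [[0,0,0],[0,0,0]],
  ],
)

```text
time_s: 56.55
tcp_pos: [0.4514, -0.2993, 0.2411]
ee_rot: [-0.082, 0.702, 0.081, 0.703]
contact_force: [0.2, 0.2, -3.8]
opening: 0.153
```

```bash
python3 -c "
from h import *
tgt([.4795,.298,.24],13)
crop(manip.grab_frame('scene'),60,100,280,340,'r4.png')
"
```

```text
t 56.55 tcp [ 0.4514 -0.2993  0.2411] toolx [ 0.001 -0.001 -1.   ] jaw yaw 13.3 F [ 0.16  0.23 -3.78] open 0.153
delta [ 0.0281  0.5973 -0.0011]
rotvec 13 [ 0.07  0.08 -0.3 ]
rotvec 193 [-1.300e-01  1.100e-01  1.797e+02]
```

View pics/r4.png

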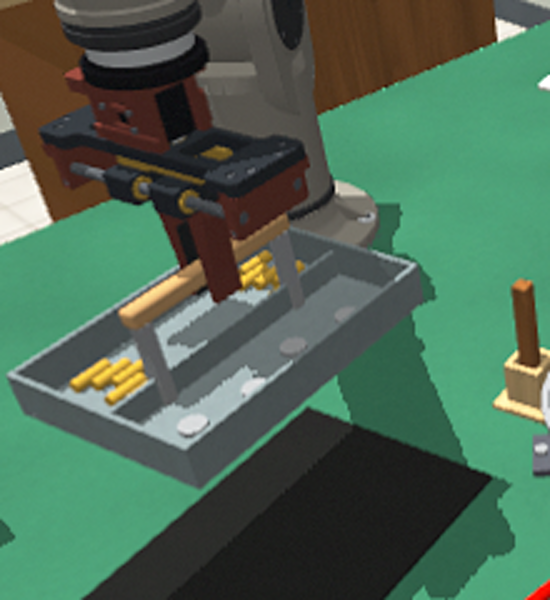

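The tray is held level. Moving back over the rack.

arm_command(
  motion=[
    [[0.004,0.015,0],[0,0,0]],
    [[0.008,0.03,0],[0,0,0]],
    [[0.01,0.043,0],[0,0,0]],
    [[0.01,0.043,0],[0,0,0]],
    [[0.01,0.043,0],[0,0,0]],
    [[0.01,0.043,0],[0,0,0]],
    [[0.01,0.043,0],[0,0,0]],
    [[0.008,0.043,0],[0,0,0]],
    [[0,0.043,0],[0,0,0]],
    [[-0.006,0.043,0],[0,0,0]],
    [[-0.007,0.043,0],[0,0,0]],
    [[-0.007,0.043,0],[0,0,0]],
    [[-0.007,0.043,0],[0,0,0]],
    [[-0.007,0.043,0],[0,0,0]],
    [[-0.005,0.025,0],[0,0,0]],
    [[-0.003,0.011,0],[0,0,0]],
    [[0,0,0],[0,0,0]],
    [[0,0,0],[0,0,0]],
  ],
)

```text
time_s: 58.4
tcp_pos: [0.4791, 0.2963, 0.2391]
ee_rot: [-0.082, 0.703, 0.081, 0.702]
contact_force: [-0.8, -1.1, -3.4]
opening: 0.152
```

```bash
python3 -c "
from h import *
tgt([.4797,.298,.0948],13)
"
```

```text
t 58.4 tcp [0.4791 0.2963 0.2391] toolx [-0.001 -0.002 -1.   ] jaw yaw 13.26 F [-0.83 -1.06 -3.45] open 0.152
delta [ 0.0006  0.0017 -0.1443]
rotvec 13 [ 0.11 -0.08 -0.26]
rotvec 193 [1.2000e-01 1.7000e-01 1.7974e+02]
```

arm_command(
  motion=[
    [[0.0005,0.0015,-0.03],[0,0,-0.2]],
    [[0,0,-0.04],[0,0,0]],
    [[0,0,-0.03],[0,0,0]],
    [[0,0,-0.014],[0,0,0]],
    [[0,0,0],[0,0,0]],
    [[0,0,0],[0,0,0]],
  ],
)

```text
time_s: 59.0
tcp_pos: [0.4806, 0.2993, 0.1272]
ee_rot: [-0.08, 0.702, 0.08, 0.703]
contact_force: [-0.1, -0.3, -3.2]
opening: 0.161
```

```bash
python3 -c "
from h import *
tgt([.4797,.298,.0948],13)
crop(manip.grab_frame('scene'),280,110,430,240,'r5.png')
crop(manip.grab_frame('top'),90,210,250,360,'r6.png',5)
"
```

```text
t 59.0 tcp [0.4806 0.2993 0.1272] toolx [ 0.001  0.001 -1.   ] jaw yaw 13.04 F [-0.13 -0.31 -3.17] open 0.161
delta [-0.0009 -0.0013 -0.0324]
rotvec 13 [-0.04  0.07 -0.04]
rotvec 193 [-1.0000e-01 -6.0000e-02  1.7996e+02]
```

View pics/r5.png

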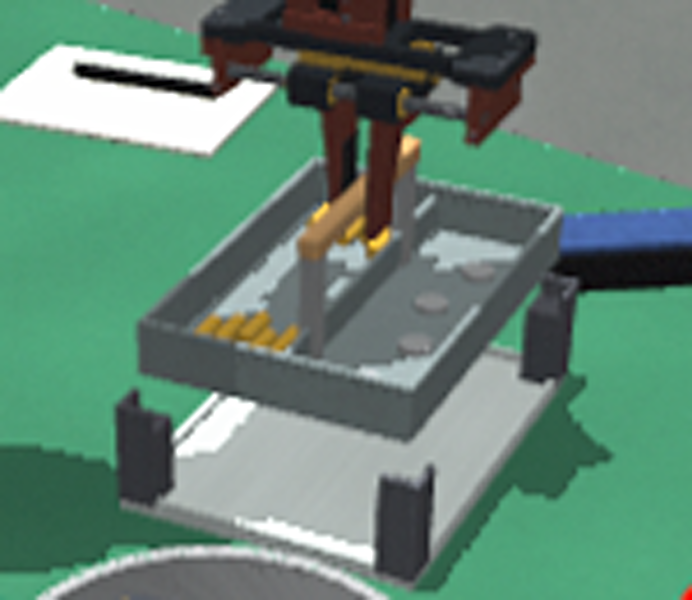

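View pics/r6.png

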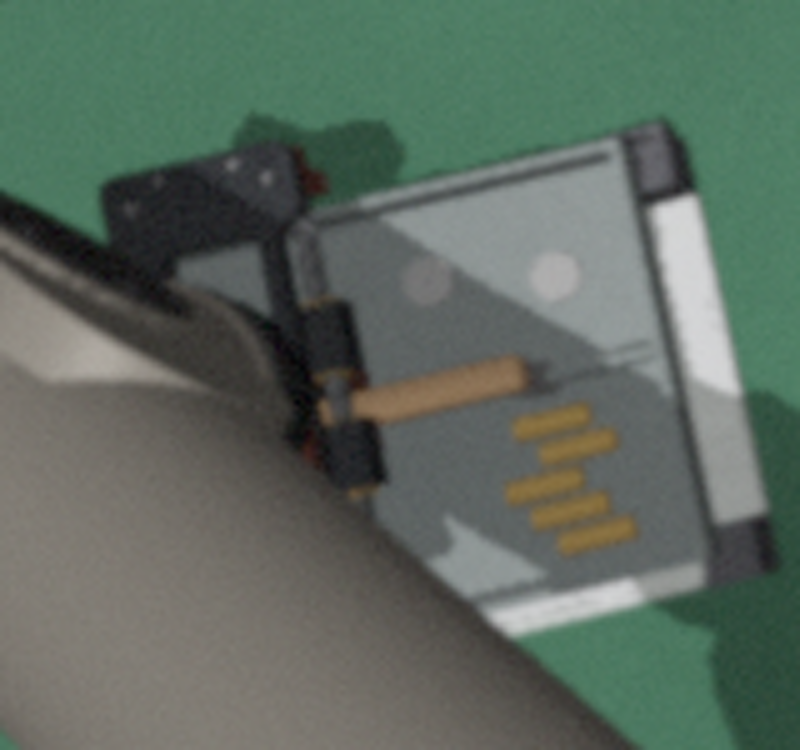

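```bash
python3 -c "
from h import *
px=np.array([[622,136],[710,588]])/5+[90,210]
P=plane('top',px,.1254)[:,:2];d=P[0]-P[1];yaw=np.arctan2(d[1],d[0]);print(P,np.linalg.norm(d),np.degrees(yaw))
ey=np.array([-np.sin(yaw),np.cos(yaw)]);print('tray centre',P.mean(0)+.12*ey)
yy=np.radians(13);print(P.mean(0)+.12*np.array([-np.sin(yy),np.cos(yy)]))
"
```

```text
[[0.58981485 0.20041916]
 [0.412995   0.16381981]] 0.18056791322407323 11.694319281204143
tray centre [0.4770821  0.29962863]
[0.4744108  0.29904389]
```

arm_command(
  motion=[
    [[0,-0.001,-0.01],[0,0,0]],
    [[0,0,-0.008],[0,0,0]],
    [[0,0,-0.006],[0,0,0]],
    [[0,0,-0.004],[0,0,0]],
    [[0,0,0],[0,0,0]],
    [[0,0,0],[0,0,0]],
  ],
)

```text
time_s: 59.7
tcp_pos: [0.4796, 0.2986, 0.0981]
ee_rot: [-0.081, 0.703, 0.081, 0.702]
contact_force: [0.1, -0.0, -2.8]
opening: 0.156
```

```bash
python3 -c "
from h import *
tgt([.4797,.298,.0948],13)
crop(manip.grab_frame('scene'),280,110,430,240,'r7.png')
"
```

```text
t 59.7 tcp [0.4796 0.2986 0.0981] toolx [-0.  0. -1.] jaw yaw 13.12 F [ 0.14 -0.04 -2.84] open 0.156
delta [ 0.0001 -0.0006 -0.0033]
rotvec 13 [-0.01 -0.01 -0.12]
rotvec 193 [ 1.0000e-02 -1.0000e-02  1.7988e+02]
```

View pics/r7.png

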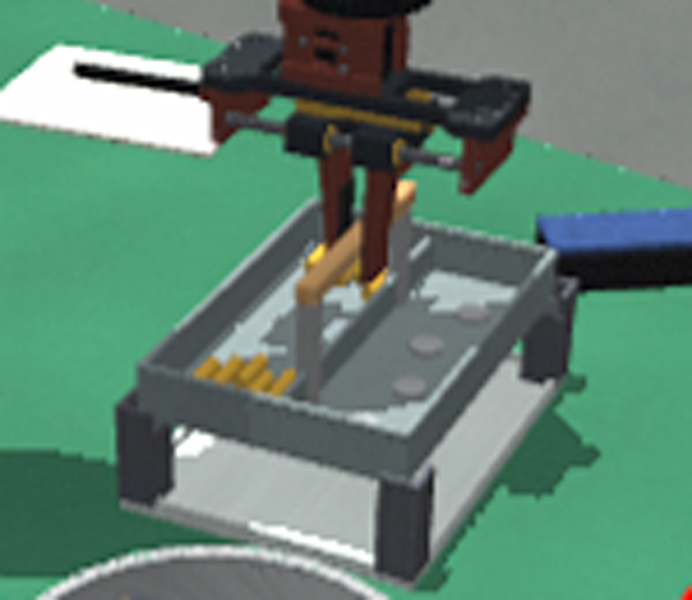

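The tray is between the ears, about 3 mm up. Lowering the last bit.

arm_command(
  motion=[
    [[0,0,-0.002],[0,0,0]],
    [[0,0,-0.002],[0,0,0]],
    [[0,0,0],[0,0,0]],
  ],
)

```text
time_s: 60.05
tcp_pos: [0.4797, 0.2985, 0.0942]
ee_rot: [-0.081, 0.702, 0.081, 0.703]
contact_force: [-0.3, 0.2, -3.5]
opening: 0.155
```

arm_command(
  motion=[
    [[0,0,-0.001],[0,0,0]],
    [[0,0,0],[0,0,0]],
  ],
)

```text
time_s: 60.25
tcp_pos: [0.4798, 0.2985, 0.0942]
ee_rot: [-0.081, 0.702, 0.081, 0.703]
contact_force: [-2.5, -2.4, 6.7]
opening: 0.157
```

Seated (contact at the expected height). I'll release and retreat.

arm_command(
  motion=[
    [[0,0,0],[0,0,0]],
    [[0,0,0],[0,0,0]],
    [[0,0,0],[0,0,0]],
    [[0,0,0],[0,0,0]],
    [[0,0,0.01],[0,0,0]],
    [[0,0,0.03],[0,0,0]],
    [[0,0,0.04],[0,0,0]],
    [[0,0,0.04],[0,0,0]],
    [[0,0,0.04],[0,0,0]],
  ],
  hand=60,
)

```text
time_s: 61.15
tcp_pos: [0.4793, 0.2985, 0.2555]
ee_rot: [-0.081, 0.702, 0.081, 0.703]
contact_force: [0.5, -0.1, 1.1]
opening: 0.599
```

arm_command(
  motion=[
    [[0.008,-0.042,0],[0,0,0]],
    [[0.008,-0.042,0],[0,0,0]],
    [[0.008,-0.042,0],[0,0,0]],
    [[0.004,-0.042,0],[0,0,0]],
    [[0,-0.042,0],[0,0,0]],
    [[0,-0.042,0],[0,0,0]],
    [[0,-0.042,0],[0,0,0]],
    [[0,-0.042,0],[0,0,0]],
    [[-0.004,-0.042,0],[0,0,0]],
    [[-0.004,-0.042,0],[0,0,0]],
    [[-0.004,-0.042,0],[0,0,0]],
    [[-0.004,-0.042,0],[0,0,0]],
    [[-0.004,-0.042,0],[0,0,0]],
    [[0,0,0],[0,0,0]],
    [[0,0,0],[0,0,0]],
  ],
)

```text
time_s: 62.65
tcp_pos: [0.4875, -0.2481, 0.2535]
ee_rot: [-0.08, 0.702, 0.08, 0.703]
contact_force: [-0.7, 0.3, 0.9]
opening: 0.601
```

```bash
python3 - <<'E'
from h import *
tgt()
f=manip.grab_frame('top');cv2.imwrite('pics/z1.png',f);s=manip.grab_frame('scene');cv2.imwrite('pics/z2.png',s)
crop(f,90,165,375,325+30,'z3.png')
E
```

```text
t 62.65 tcp [ 0.4875 -0.2481  0.2535] toolx [ 0.     0.001 -1.   ] jaw yaw 13.0 F [-0.71  0.26  0.92] open 0.601
```

View pics/z3.png

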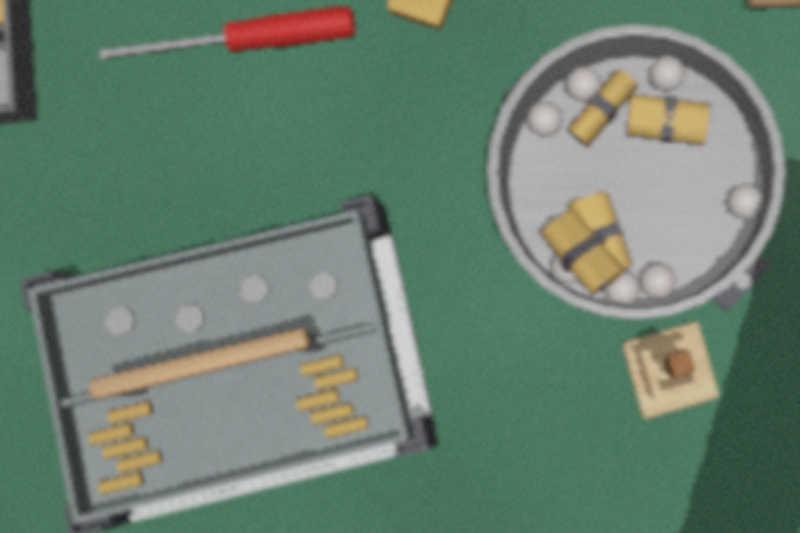

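View pics/z2.png

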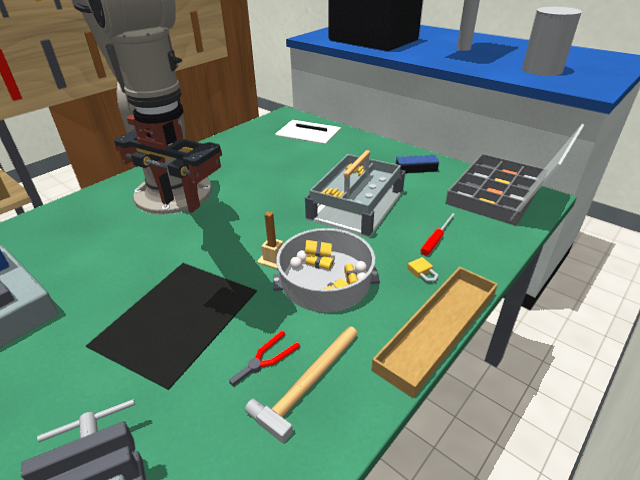

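Seven balls and four locks are in the pot, the stick is in its holder and the tray is on the posts. Final numeric checks.

```bash
python3 - <<'E'
from h import *
f=cv2.imread('pics/z1.png');f0=cv2.imread('pics/top0.png')
hsv=cv2.cvtColor(f,cv2.COLOR_BGR2HSV)
wood=((hsv[...,0]<20)&(hsv[...,1]>70)&(hsv[...,2]>120)).astype(np.uint8)
z=np.zeros_like(wood);z[270:312,100:215]=wood[270:312,100:215]
c=max(cv2.findContours(z,0,2)[0],key=cv2.contourArea);P=plane("top",cv2.boxPoints(cv2.minAreaRect(c)),.143)[:,:2]
e=P-np.roll(P,1,0);i=np.linalg.norm(e,axis=1).argmax();print("handle",P.mean(0),np.degrees(np.arctan2(e[i,1],e[i,0])))
for n,(x0,y0,x1,y1) in dict(screwdriver=(120,160,222,192),padlock=(224,138,262,178),hammer=(350,130,480,182),pliers=(392,183,470,218)).items():
    print(n,np.abs(f[y0:y1,x0:x1].astype(int)-f0[y0:y1,x0:x1]).mean().round(2))
f2=manip.grab_frame('top');print("pot motion",np.abs(f2[165:285,255:375].astype(int)-f[165:285,255:375]).mean())
# locks/ball radial: yellow & white pixels
h=cv2.cvtColor(f2,cv2.COLOR_BGR2HSV);m=((h[...,0]>12)&(h[...,0]<32)&(h[...,1]>90)&(h[...,2]>90));ys,xs=np.nonzero(m[165:285,255:375])
P=plane("top",np.c_[xs+255,ys+165],.03)[:,:2]-[.618,-.0025];print("max lock px radius",np.linalg.norm(P,axis=1).max())
b=[[90+x/2.807,165+y/2.807] for x,y in[(544,118),(582,84),(667,72),(745,200),(657,280),(621,286),(562,268)]]
print("balls r",np.linalg.norm(plane("top",b,.02)[:,:2]-[.618,-.0025],axis=1).round(3))
E
```

```text
handle [0.47914852 0.29732894] -76.5436665907274
screwdriver 3.54
padlock 3.68
hammer 3.65
pliers 3.42
pot motion 1.619074074074074
max lock px radius 0.19068073566684168
balls r [0.087 0.087 0.09  0.087 0.08  0.083 0.089]
```

```bash
python3 -c "
from workcell import manip
print(manip.finish_job())"
```

```text
the job is handed in; nothing more can be done
None
```

The whole task was carried out and handed in at about 63 s. The hand-in gives no verdict, so what follows rests on my own last checks.

**What was done**
- The tray went to the middle of the mat. All four cylinders went into the pot.
- I stirred a little over four anticlockwise laps instead of three, with the tip about 8–10 mm above the floor.
- The stick went back in its holder and the tray back on the four posts.

**Last checks**
- **Tray:** its handle is within 1–2 mm of the rack's middle as I measured it. It is about 0.5° off in yaw, and it touched down at the expected height.
- **Stick:** it stands in the holder with a slight lean.
- **Pot:** all four cylinders and seven balls are inside. One cylinder rests on others, below the rim. The pot looked still between two frames.
- **Tools:** the screwdriver, pliers, padlock and hammer did not move between the first and last pictures.

**What failed or disagreed**
- **TCP height:** the fingers appeared 34–38 mm higher in the camera views than the reported TCP height implies. My first handle grasp therefore closed above the bar. I worked with an offset of about 36 mm from then on.
- **Stirring:** the first attempt, at 50 mm radius, jammed cylinders against the far wall. It tilted the stick at about 20 N, so I backed off. The laps that count ran at roughly 30–45 mm radius, narrower than half-way (50 mm) in places.
- **Final radius checks:** the cylinder check was spoiled by pixels outside the pot, so I judged the cylinders by eye. The ball radii came out at 80–90 mm. The upper values are slightly more than the pot allows, so they carry a few millimetres of error.

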